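Refill and lock a spring-bottom plug canister

ROBOT

A 6-joint arm with a two-finger parallel gripper is mounted at the origin on the work surface. World frame = base frame: x ahead of the robot, y to its left, z up, the work surface at z = 0. Lengths are in m, angles in rad, forces in N, time in s.
With the tool pointing down it reaches from about 0.35 to 0.775 m from the base axis. Payload 7.3 kg.
Tool frame: the origin (TCP) lies at the very end of the fingers, on their centre line; the grasp point (between the pads) lies 19 mm behind it; x points along the fingers, z is the direction in which the jaws open and shut, and the axes are right-handed (so a half turn about x gives the same grasp; the last joint's range is limited). The gripper opens to 92 mm and grips with 3 to 60 N. Pads are 19 mm wide; open, the fingers measure 130 mm over their backs; the gripper's body (75 mm by 190 mm) begins 47 mm behind the grasp point.
Start: joints at [1.07, 0.342, 1.524, -0, 1.275, -0.146], TCP at [0.182, 0.492, 0.227] pointing down, gripper open.
Joint ranges: [-2.53, 2.53], [-0.77, 2.02], [0.04, 2.7], [-1, 4.14], [0.28, 2.66], [-3.11, 3.11]. Speed limits (rad/s): [2.57, 2.57, 3.14, 3.14, 3.14, 3.14].

INTERFACE

Orientations are given as a 3x3 rotation matrix whose columns are the frame's x, y, z axes.
In Python, from station import status, eyes, close_job gives the robot as it stands. The module is installed in compiled form; this text tells all that it offers.
- The arm moves only by the shell command python3 -m handwheel 'ROWS' [OPENING] [FORCE]. ROWS is JSON, a list of rows, each an object of numbers: "dx", "dy", "dz": the shift along the tool's x, y, z in m; "ax", "ay", "az": the turn, a rotation vector about the tool's x, y, z in rad. In form: [{"dx": .., "dy": .., "dz": .., "ax": .., "ay": .., "az": ..}, ...]. A call has 1 to 10 rows; each row shifts and turns the commanded pose from where the row before left it, along the tool's axes as they then stand; what a row does not reach is not made up. A row lasts 1/12 s, in which the tool goes at most 41.7 mm and 7.16 degrees, less where a joint would pass 70% of its speed; a pose out of reach is approached as far as the arm can. A call with a gripper value outside its range is refused whole. OPENING is the finger opening in m, from 0 to 0.0918, set as the call begins (- or left out, the last holds). The fingers move at their own pace and stop on an object; FORCE is the grip in N (left out, the last holds). Time passes only in rows, so rows that do not move let the fingers close. It gives the time, the measured TCP pose, the force and the opening at its end, in the units of the state.
- status.sense(): the state, without advancing time (a new reading comes with each control period).
- eyes.grab_frame(name): name is "scene" or "side" or "wrist"; returns the picture (400x640x3 uint8, red, green, blue); there is no depth.
- eyes.camera_info(name): a dict with "fx", "fy", "cx", "cy" (pixels), "T" (4x4, takes a point from camera to world coordinates); the wrist camera has in their place "mount" (4x4, takes a point from camera to tool coordinates, whose origin is the TCP and whose axes are the tool frame's). Camera axes: x right, y up, looking along -z (the intrinsics and any distortion apply to the point x, -y, -z); pixel columns grow to the right and rows downward; lengths in m; the calibration is good to about 2 mm. The wrist camera is an equidistant fisheye: a pixel r from the principal point sees the ray r / f radians off the axis. A picture is of the moment at which its call begins: read the wrist's pose just before it. camera_info takes no time and is no camera call.
- close_job(): hands the job in, once; it reports no verdict.
The state is a dict: "time_s": time; "q": joint angles; "dq": joint speeds; "effort": joint torques, N m; "position": TCP position; "orientation": TCP orientation; "ft_force": force on the tool from outside, world axes, zero at the start; "moment": the same for the moment, N m; "finger_gap": finger opening in m.
Only numpy, scipy, OpenCV 4.12 (cv2) and the standard library are available. Lean on these libraries where they do the work, as an engineer would, in place of code of your own. Each camera call takes 0.05 s, during which the arm holds its last target.

TASK

Refill the spring-bottom canister with plugs: press its sprung plate fully down, level, with the hand tamper held squarely, then turn the cam latch handle over its hump until it drops into the notch and locks, before any plug goes in. Then tip the cup's plugs in over the canister and add every loose plug from the bench, so that all the plugs lie inside. Finish with the tamper standing on its cork mat and the empty cup standing upright on its own cork mat, both well inside the mat's edge, and leave the bottle, carton and jar where they are.

Things in the scene. Friction and masses are not known exactly. Their poses are not given: they have to be found in the camera images.
- canister: Spring-bottom canister, a square open grey metal box fixed to the bench: 114 x 114 mm outside, 104 x 104 inside, rim 95 mm above the bench. Origin: centre of its underside; x, y along its sides, z up. The latch post (56 mm diameter, about 60 mm high), whose upright axis is the latch handle's axis, stands 120 mm from the origin along -y. The whole may be turned on the bench.
- plate_top (a point): Centre of the upper face of the grey 100 x 100 mm sprung plate inside the canister; the point's z is the plate's normal. With the plate up it is 72 mm above the bench, fully down 37 mm. The plate can tip a few degrees if it is pressed off-centre or with a leaning tool.
- plate (a joint): How far the plate is pressed down: 0 = up, 0.035 m = bottomed out. It starts between 0 and 0.006. It takes about 7 N to start and 11 N at the bottom (spring plus a friction brake); the brake keeps it at whatever depth it is left.
- latch (a joint): Turn of the cam latch handle, rad: 0 = open, arm along the canister's -y (away from it); grows clockwise seen from above to 1.5 = locked, arm along the canister's -x. Starts at 0 to 0.25. It rides up 10 mm over a cam (top at 1.0), then its spring pulls it on and drops it into the notch at 1.5, 6 mm lower than at 0, where it stays. Turning takes under 5 N at the knob.
- latch_knob (a point): Middle of the upright black knob at the end of the handle's arm, 60 mm from the axis: cylinder 20 mm diameter, 45 mm tall, from 23 mm below to 22 mm above this point. It stands 95 mm above the bench at 0, 105 on the cam, 89 in the notch. The steel arm under it is 16 mm wide and 12 mm thick.
- tamper: The hand tamper, standing upright: flat round steel foot 80 mm diameter, 12 mm thick; 20 mm thick stem; square dark wooden grip 28 x 28 mm from 38 to 104 mm above its underside (sides along its x and y). 0.35 kg. Origin: centre of its flat underside, z up.
- tamper_mat: Round cork mat where the tamper stands, 150 mm diameter, 4 mm thick, fixed. Origin: centre of its underside.
- cup: Grey straight-sided plastic cup, 64 mm outer diameter, 75 mm high, 3 mm wall, 4 mm bottom, 90 g, holding 5 to 8 plugs at the start. Origin: centre of its underside, z towards its mouth.
- cup_rim (a point): Centre of the cup's mouth.
- cup_mat: Round cork mat where the cup stands, 150 mm diameter, 4 mm thick, fixed. Origin: centre of its underside.
- plug1: A white plastic bottle plug, one of those in the cup at the start: 18 x 18 mm square foot 9 mm thick with a 15 mm round boss, 16 mm tall in all, 12 g (handles like an 18 x 18 x 16 mm block). Origin: centre of the foot's underside.
- plug2: A white plastic bottle plug, one of those in the cup at the start: 18 x 18 mm square foot 9 mm thick with a 15 mm round boss, 16 mm tall in all, 12 g (handles like an 18 x 18 x 16 mm block). Origin: centre of the foot's underside.
- plug3: A white plastic bottle plug, one of those in the cup at the start: 18 x 18 mm square foot 9 mm thick with a 15 mm round boss, 16 mm tall in all, 12 g (handles like an 18 x 18 x 16 mm block). Origin: centre of the foot's underside.
- plug4: A white plastic bottle plug, one of those in the cup at the start: 18 x 18 mm square foot 9 mm thick with a 15 mm round boss, 16 mm tall in all, 12 g (handles like an 18 x 18 x 16 mm block). Origin: centre of the foot's underside.
- plug5: A white plastic bottle plug, one of those in the cup at the start (may be absent): 18 x 18 mm square foot 9 mm thick with a 15 mm round boss, 16 mm tall in all, 12 g (handles like an 18 x 18 x 16 mm block). Origin: centre of the foot's underside.
- plug6: A white plastic bottle plug, one of those in the cup at the start (may be absent): 18 x 18 mm square foot 9 mm thick with a 15 mm round boss, 16 mm tall in all, 12 g (handles like an 18 x 18 x 16 mm block). Origin: centre of the foot's underside.
- plug7: A white plastic bottle plug, one of those in the cup at the start (may be absent): 18 x 18 mm square foot 9 mm thick with a 15 mm round boss, 16 mm tall in all, 12 g (handles like an 18 x 18 x 16 mm block). Origin: centre of the foot's underside.
- plug8: A white plastic bottle plug, one of those in the cup at the start (may be absent): 18 x 18 mm square foot 9 mm thick with a 15 mm round boss, 16 mm tall in all, 12 g (handles like an 18 x 18 x 16 mm block). Origin: centre of the foot's underside.
- stray1: A white plastic bottle plug like those in the cup, lying loose on the bench (may be absent): 18 x 18 mm foot, 16 mm tall. Origin: centre of the foot's underside.
- stray2: A white plastic bottle plug like those in the cup, lying loose on the bench (may be absent): 18 x 18 mm foot, 16 mm tall. Origin: centre of the foot's underside.
- stray3: A white plastic bottle plug like those in the cup, lying loose on the bench (may be absent): 18 x 18 mm foot, 16 mm tall. Origin: centre of the foot's underside.
- amber_bottle: Bystander: amber bottle, 48 mm diameter, 100 mm tall. Origin: centre of its underside.
- carton: Bystander: cardboard carton 60 x 100 x 50 mm. Origin: centre of its underside.
- white_jar: Bystander: white jar, 56 mm diameter, 60 mm tall. Origin: centre of its underside.
Not all that is in view belongs to the job. Leave any red look-alike of the cup alone.

How it is judged:
By the outcome, as a careful person would: the job done as asked, in the order asked, and still so for the second after the job is handed in, with the robot touching nothing.
Of plug5, plug6, plug7, plug8 only 1 to 4 are there at a start; the rules pass over those that are not, and their reading is None.
Of stray1, stray2, stray3 only 1 to 3 are there at a start; the rules pass over those that are not, and their reading is None.
At some moment in a run one of tamper, cup, stray1, stray2, stray3 may be knocked a few centimetres aside while the robot is not near it.
It also fails if it takes over 210 s, if anything falls off the work surface, if the arm or the gripper's body presses on something with over 40 N, if the wrist force passes 120 N, or if a joint passes its speed limit or range.

## Working session

There is one attempt and no reset: what is moved stays moved. The work goes in short steps, Python scripts to look and compute and a shell command to move; the robot and the scene stay as the last step left them, time stands still between calls to the robot, and variables do not carry over. Pictures are saved under pics/ and viewed, and the job is handed in when it is done.

```bash
mkdir -p pics; ls
python3 - <<'E'
from station import status, eyes
import cv2,numpy as np
np.set_printoptions(precision=4,suppress=True)
s=status.sense(); print({k:np.array(v) for k,v in s.items()})
for n in ("scene","side","wrist"):
    i=eyes.camera_info(n); print(n,i)
    f=eyes.grab_frame(n); cv2.imwrite(f"pics/{n}0.png",f[:,:,::-1])
E
```

```text
pics
{'time_s': array(0.), 'q': array([ 1.07  ,  0.3427,  1.5251,  0.    ,  1.2754, -0.146 ]), 'dq': array([ 0.0006, -0.0003,  0.0006, -0.0003,  0.0009, -0.0013]), 'effort': array([ -0.0012, -43.1241, -24.4221,   0.0713,   0.056 ,  -0.0001]), 'position': array([0.1821, 0.4919, 0.226 ]), 'orientation': array([[-0.0008, -0.9377,  0.3474],
       [-0.0014,  0.3474,  0.9377],
       [-1.    ,  0.0002, -0.0016]]), 'ft_force': array([ 0.3965, -0.4488, -0.8334]), 'moment': array([-0.0364,  0.0254, -0.0139]), 'finger_gap': array(0.0919)}
scene {'fx': 457.1331306439719, 'fy': 457.1331306439719, 'cx': 315.76683775509395, 'cy': 198.32324266620438, 'T': array([[ 0.8341, -0.4143,  0.3641,  1.0411],
       [ 0.5513,  0.6482, -0.5252, -0.6527],
       [-0.0184,  0.6389,  0.7691,  0.9897],
       [ 0.    ,  0.    ,  0.    ,  1.    ]])}
side {'fx': 367.69010935742557, 'fy': 367.69010935742557, 'cx': 315.7914639777869, 'cy': 196.49288324781583, 'T': array([[-0.9671,  0.1766, -0.1834,  0.4314],
       [-0.2542, -0.6349,  0.7295,  0.6396],
       [ 0.0124,  0.7521,  0.6589,  0.661 ],
       [ 0.    ,  0.    ,  0.    ,  1.    ]])}
wrist {'fx': 309.70691628693146, 'fy': 309.70691628693146, 'cx': 316.1554654044688, 'cy': 197.51730523370162, 'mount': array([[-0.0003,  0.2663, -0.9639, -0.1584],
       [ 0.0001,  0.9639,  0.2663,  0.0728],
       [ 1.    , -0.    , -0.0003, -0.0012],
       [ 0.    ,  0.    ,  0.    ,  1.    ]])}
```

View pics/scene0.png

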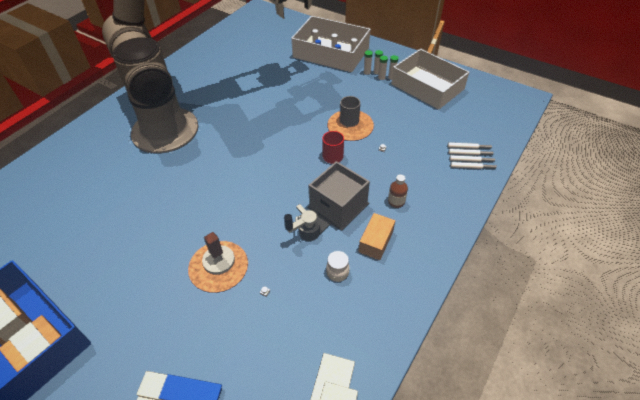

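View pics/side0.png

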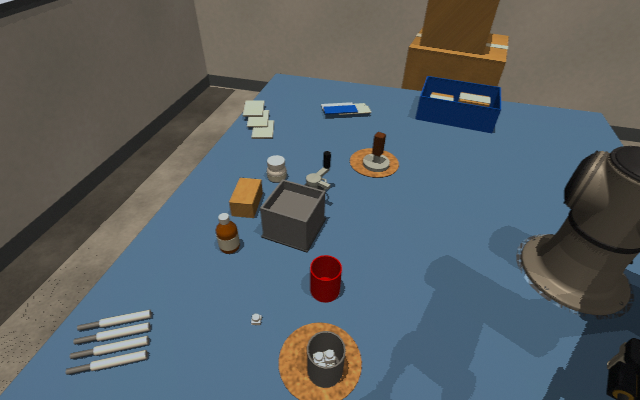

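View pics/wrist0.png

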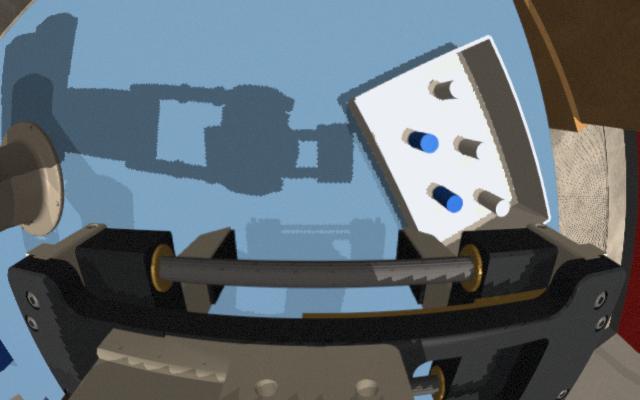

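Scene: canister (339,195), latch post/knob (308,230)/(289,222), tamper (215,250) on its mat, grey cup (349,111) on its mat, red decoy cup (333,147), strays (382,147) and (265,291), bottle (398,190), carton (377,236), jar (338,266). I'll enlarge these.

```bash
cat > h.py <<'E'
import numpy as np,cv2
from station import status,eyes
np.set_printoptions(precision=4,suppress=True)
def ray(n,u,v,st=None):
    i=eyes.camera_info(n)
    if n=="wrist":
        st=st or status.sense()
        T=np.eye(4);T[:3,:3]=np.array(st["orientation"]);T[:3,3]=st["position"]
        T=T@i["mount"]
        a=(u-i["cx"])/i["fx"];b=(v-i["cy"])/i["fy"];r=np.hypot(a,b)+1e-12
        d=np.array([np.sin(r)*a/r,-np.sin(r)*b/r,-np.cos(r)])
    else:
        T=i["T"];d=np.array([(u-i["cx"])/i["fx"],-(v-i["cy"])/i["fy"],-1])
    d=T[:3,:3]@d
    return T[:3,3],d/np.linalg.norm(d)
def at(n,u,v,z,st=None):
    o,d=ray(n,u,v,st);return o+d*(z-o[2])/d[2]
def tri(*obs):
    A=np.zeros((3,3));b=np.zeros(3);R=[ray(*o) for o in obs]
    for o,d in R:
        P=np.eye(3)-np.outer(d,d);A+=P;b+=P@o
    x=np.linalg.solve(A,b)
    return x,[np.linalg.norm((np.eye(3)-np.outer(d,d))@(x-o)) for o,d in R]
def proj(n,p,st=None):
    i=eyes.camera_info(n)
    if n=="wrist":
        st=st or status.sense()
        T=np.eye(4);T[:3,:3]=np.array(st["orientation"]);T[:3,3]=st["position"];T=T@i["mount"]
    else: T=i["T"]
    c=np.linalg.inv(T)@np.append(p,1);x,y,z=c[0],-c[1],-c[2]
    if n=="wrist":
        r=np.hypot(x,y);t=np.arctan2(r,z);return i["cx"]+i["fx"]*t*x/r,i["cy"]+i["fy"]*t*y/r
    return i["cx"]+i["fx"]*x/z,i["cy"]+i["fy"]*y/z
def grab(n,name):
    st=status.sense();f=eyes.grab_frame(n);cv2.imwrite(f"pics/{name}.png",f[:,:,::-1]);return f,st
def crop(src,name,x0,y0,w,h,k):
    f=cv2.imread(f"pics/{src}.png")[y0:y0+h,x0:x0+w];f=cv2.resize(f,None,fx=k,fy=k,interpolation=cv2.INTER_CUBIC)
    for x in range((x0+9)//10*10,x0+w,10):
        big=x%20==0;cv2.line(f,((x-x0)*k,0),((x-x0)*k,8 if big else 4),(0,255,255),1)
        if big:cv2.putText(f,str(x),((x-x0)*k+2,10),0,.35,(0,255,255),1)
    for y in range((y0+9)//10*10,y0+h,10):
        cv2.line(f,(0,(y-y0)*k),(6,(y-y0)*k),(0,255,255),1);cv2.putText(f,str(y),(8,(y-y0)*k+4),0,.35,(0,255,255),1)
    cv2.imwrite(f"pics/{name}.png",f)
def rpt(s=None):
    s=s or status.sense();print(round(s["time_s"],2),np.array(s["position"]),"F",np.array(s["ft_force"]),"gap",round(float(s["finger_gap"]),4));print(np.array(s["orientation"]),"q",np.array(s["q"]))
def delta(R0,p0,p1,R1=None):
    "shift in tool axes, rotvec in tool axes"
    R0=np.array(R0);d=R0.T@(np.array(p1)-np.array(p0))
    rv=cv2.Rodrigues(R0.T@np.array(R1))[0].ravel() if R1 is not None else np.zeros(3)
    return d,rv
E
python3 - <<'E'
from h import *
crop("scene0","c1",270,150,130,100,6)
crop("side0","c2",210,110,200,145,4)
crop("scene0","c3",180,220,110,80,7)
crop("side0","c4",240,240,130,160,4)
crop("scene0","c5",310,85,90,80,7)
E
```

```text
(no output)
```

View pics/c1.png

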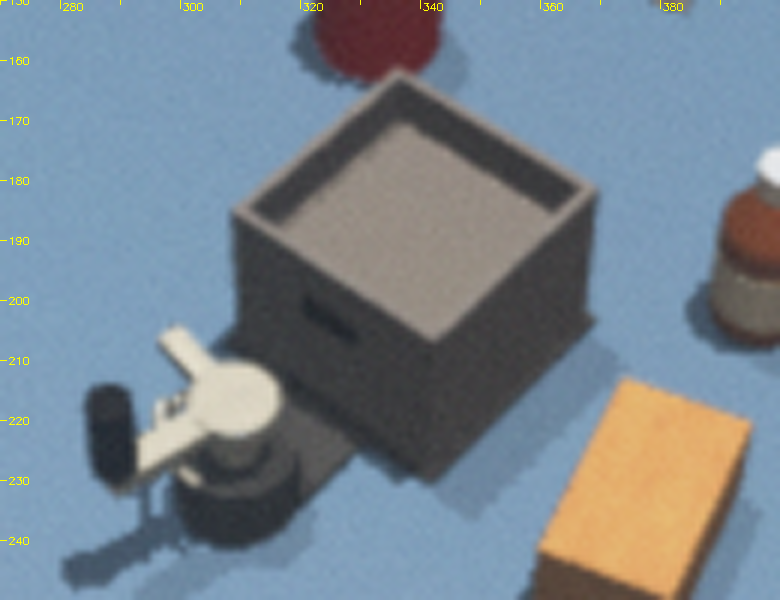

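View pics/c2.png

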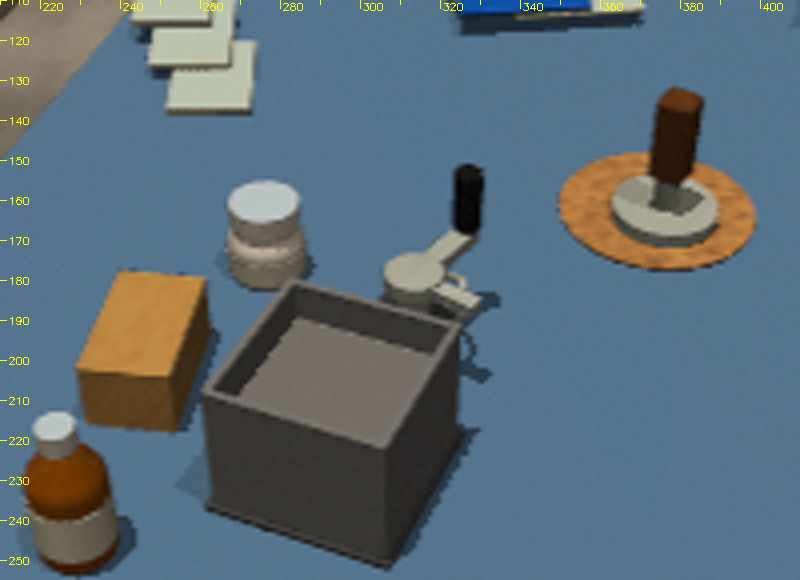

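View pics/c3.png

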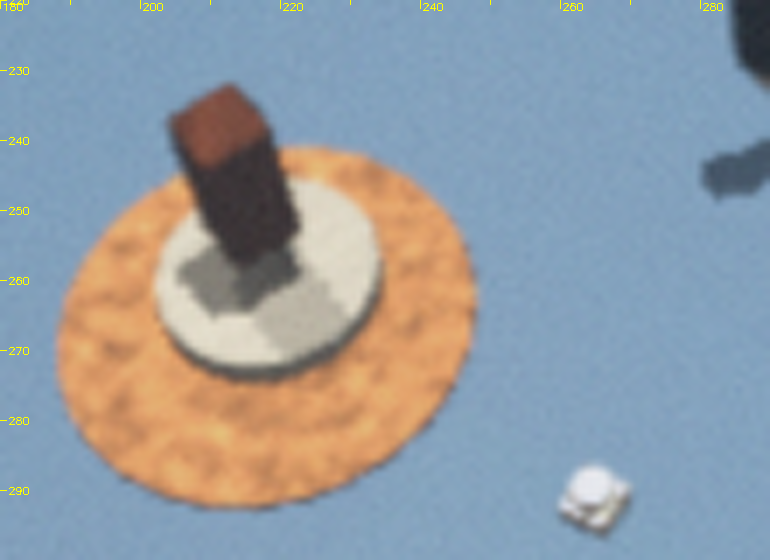

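View pics/c4.png

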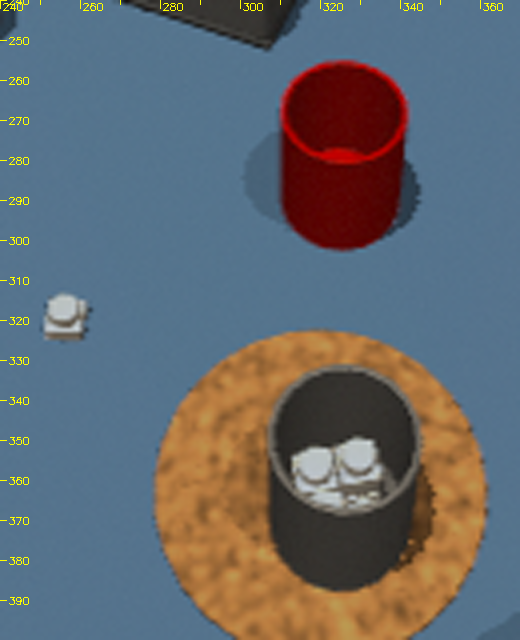

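View pics/c5.png

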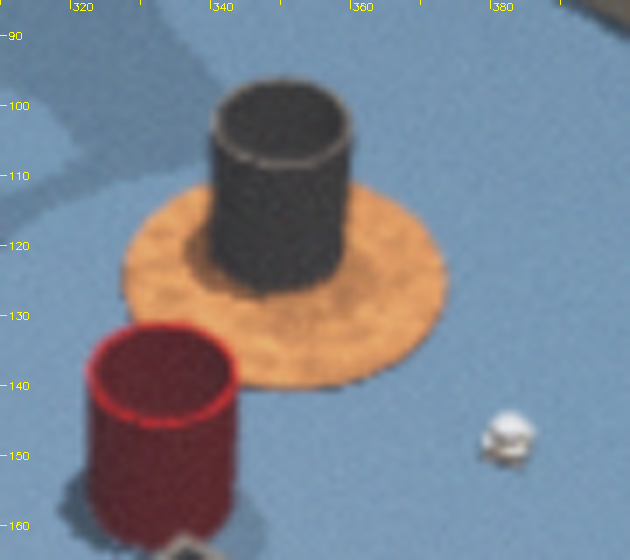

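Run:
```python
from h import *
sc=[(336.3,161.3),(369.7,181.3),(342,207),(308.8,185)]
sd=[(307,221.5),(261.2,207.5),(284.5,180.5),(325,191.5)]
for n,L in(("scene",sc),("side",sd)):
    P=np.array([at(n,*p,.095) for p in L]);print(n,P[:,:2].tolist(),P.mean(0))
    for i in range(4): 
        d=P[(i+1)%4]-P[i];print(np.linalg.norm(d),np.degrees(np.arctan2(d[1],d[0])))
print("knobtop",tri(("scene",288,214.3),("side",327,151.8)))
print("post",at("scene",308.5,217,.085),tri(("scene",309,216.5),("side",313.5,178)))
print("grip top",tri(("scene",211.5,237.9),("side",380,135)),at("scene",211.5,237.9,.108),at("side",380,135,.108))
print("foot",at("scene",218.3,259,.016))
print("tmat",at("scene",218,266.9,.004),at("side",374.5,162.7,.004))
print("cup rim",tri(("scene",350.3,102.4),("side",326.2,349.2)),at("scene",350.3,102.4,.079),at("side",326.2,349.2,.079))
print("cmat",at("side",320,361,.004),at("scene",350.5,125,.004))
print("stray",at("scene",264.7,289.6,.016),at("scene",383,145.7,.016),at("side",256.2,316.7,.016))
print("red",at("scene",333.3,134,.075))
print("bottle",at("scene",400,180,.1),"jar",at("scene",338,260,.06),"carton",at("scene",378,231,.05))
```

```text
scene [[0.5923285029985517, 0.09785880658544355], [0.7045557737060366, 0.08271161587558962], [0.6883654459785646, -0.029887543745774625], [0.5772581168415538, -0.0138003300973083]] [0.6406 0.0342 0.095 ]
0.11324485717617289 -7.68669747322087
0.11375718640754268 -98.182323030011
0.11226592105768989 171.7614058229971
0.11267155516659247 82.31336508289341
side [[0.5863265787217306, 0.09751052800962123], [0.6978306660812643, 0.08222321054861748], [0.6780253965047328, -0.024158422847967098], [0.5723847939448318, -0.010386580226555031]] [0.6336 0.0363 0.095 ]
0.11254716155032986 -7.806636253814417
0.10820952188751415 -100.54612680168044
0.10653450407453875 172.5725205113009
0.10879411440190367 82.63739516229734
knobtop (array([ 0.5995, -0.1367,  0.12  ]), [np.float64(0.0010346573884319912), np.float64(0.0010346573884319997)])
post [ 0.6308 -0.095   0.085 ] (array([ 0.6219, -0.0836,  0.0689]), [np.float64(0.0018403982903514922), np.float64(0.0018403982903512407)])
grip top (array([ 0.4791, -0.2821,  0.1039]), [np.float64(0.0018380822783026695), np.float64(0.0018380822783025425)]) [ 0.4837 -0.2836  0.108 ] [ 0.4772 -0.2771  0.108 ]
foot [ 0.4832 -0.2842  0.016 ]
tmat [ 0.4912 -0.2977  0.004 ] [ 0.4819 -0.2865  0.004 ]
cup rim (array([0.4826, 0.3555, 0.0764]), [np.float64(0.0016383669732122122), np.float64(0.0016383669732122203)]) [0.4858 0.3531 0.079 ] [0.4809 0.356  0.079 ]
cmat [0.493  0.3436 0.004 ] [0.4992 0.3375 0.004 ]
stray [ 0.6334 -0.2889  0.016 ] [0.6379 0.2968 0.016 ] [0.6322 0.2976 0.016 ]
red [0.5158 0.205  0.075 ]
bottle [0.7706 0.1249 0.1   ] jar [ 0.7504 -0.1482  0.06  ] carton [ 0.787  -0.0158  0.05  ]
```

Run:
```python
from h import *
P=np.array([at("scene",*p,.108) for p in [(213.1,231.9),(218.3,238.3),(210,243.9),(204.6,237.6)]])
for i in range(4):
    d=P[(i+1)%4]-P[i];print(np.linalg.norm(d),np.degrees(np.arctan2(d[1],d[0])))
s=status.sense()
# step1: to (0.45,0.1,0.28) with R axis aligned
R=np.array([[0,-1,0],[0,0,1],[-1,0,0]],float)
print(delta(s["orientation"],s["position"],[.42,.15,.30],R))
```

```text
0.023867820167960345 -17.795021598664146
0.023245977547847022 -104.4563326252757
0.023696785234151176 164.06463454567407
0.024024753150052234 75.87378074586191
(array([-0.0736, -0.3418, -0.2382]), array([-0.3548, -0.0011, -0.0004]))
```

```bash
python3 -m handwheel '[{"dx":-0.02,"ax":-0.089},{"dx":-0.02,"ax":-0.089},{"dx":-0.02,"ax":-0.089},{"dx":-0.014,"ax":-0.088},{"dy":-0.024,"dz":-0.034},{"dy":-0.024,"dz":-0.034},{"dy":-0.024,"dz":-0.034},{"dy":-0.024,"dz":-0.034},{"dy":-0.024,"dz":-0.034},{"dy":-0.024,"dz":-0.034}]' 0.07 60
python3 -m handwheel '[{"dy":-0.024,"dz":-0.034},{"dy":-0.024,"dz":-0.034},{"dy":-0.024,"dz":-0.034},{"dy":-0.024,"dz":-0.034},{}]'
python3 - <<'E'
from h import *
rpt();grab("wrist","w1")
E
```

```text
0.15 [0.1822 0.4921 0.2262] F [0.2149 0.5788 0.7894] gap 0.0919
[[-0.0006 -0.9377  0.3474]
 [-0.001   0.3474  0.9377]
 [-1.      0.0002 -0.0011]] q [ 1.07    0.3426  1.5248  0.      1.2754 -0.146 ]$[0]: bad value
$[0]: bad value
```

View pics/w1.png

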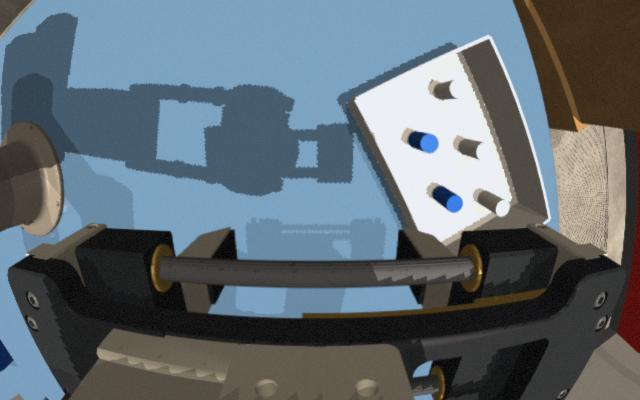

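```bash
python3 -m handwheel '[{"dx":-0.02,"dy":0,"dz":0,"ax":-0.089,"ay":0,"az":0},{"dx":-0.02,"dy":0,"dz":0,"ax":-0.089,"ay":0,"az":0},{"dx":-0.02,"dy":0,"dz":0,"ax":-0.089,"ay":0,"az":0},{"dx":-0.014,"dy":0,"dz":0,"ax":-0.088,"ay":0,"az":0},{"dx":0,"dy":-0.024,"dz":-0.034,"ax":0,"ay":0,"az":0},{"dx":0,"dy":-0.024,"dz":-0.034,"ax":0,"ay":0,"az":0},{"dx":0,"dy":-0.024,"dz":-0.034,"ax":0,"ay":0,"az":0},{"dx":0,"dy":-0.024,"dz":-0.034,"ax":0,"ay":0,"az":0},{"dx":0,"dy":-0.024,"dz":-0.034,"ax":0,"ay":0,"az":0},{"dx":0,"dy":-0.024,"dz":-0.034,"ax":0,"ay":0,"az":0}]' 0.07 60
```

```text
time_s: 1.03
position: [0.3269, 0.2866, 0.3008]
orientation: [[0.0, -1.0, -0.001], [0.0, -0.001, 1.0], [-1.0, -0.0, 0.0]]
ft_force: [0.7, 1.3, 0.8]
finger_gap: 0.0702
```

```bash
python3 -m handwheel '[{"dx":0,"dy":-0.024,"dz":-0.034,"ax":0,"ay":0,"az":0},{"dx":0,"dy":-0.024,"dz":-0.034,"ax":0,"ay":0,"az":0},{"dx":0,"dy":-0.024,"dz":-0.034,"ax":0,"ay":0,"az":0},{"dx":0,"dy":-0.024,"dz":-0.034,"ax":0,"ay":0,"az":0},{"dx":0,"dy":0,"dz":0,"ax":0,"ay":0,"az":0}]'
python3 - <<'E'
from h import *
rpt();grab("wrist","w1")
E
```

```text
time_s: 1.45
position: [0.4259, 0.1468, 0.3003]
orientation: [[0.001, -1.0, 0.007], [-0.003, 0.007, 1.0], [-1.0, -0.001, -0.003]]
ft_force: [0.0, -0.5, -0.1]
finger_gap: 0.0701
1.45 [0.4259 0.1468 0.3003] F [ 0.0127 -0.5381 -0.0618] gap 0.0701
[[ 0.0011 -1.      0.0067]
 [-0.0026  0.0066  1.    ]
 [-1.     -0.0011 -0.0026]] q [ 0.1636  0.1509  1.576  -0.0027  1.414  -1.4002]
```

View pics/w1.png

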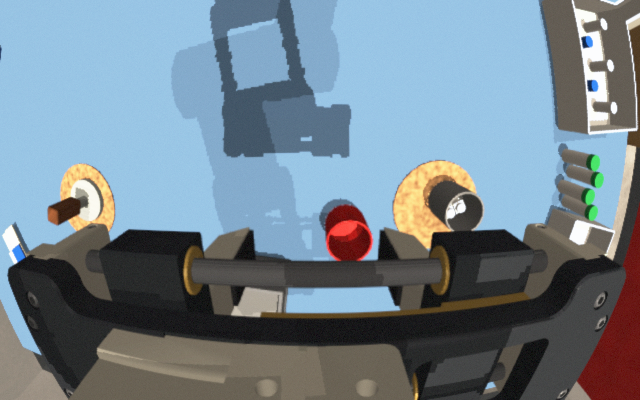

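```bash
python3 -m handwheel '[{"dx":0,"dy":-0.005,"dz":-0.039,"ax":0,"ay":0,"az":0},{"dx":0,"dy":-0.005,"dz":-0.039,"ax":0,"ay":0,"az":0},{"dx":0,"dy":-0.005,"dz":-0.039,"ax":0,"ay":0,"az":0},{"dx":0,"dy":-0.005,"dz":-0.039,"ax":0,"ay":0,"az":0},{"dx":0,"dy":-0.005,"dz":-0.039,"ax":0,"ay":0,"az":0},{"dx":0,"dy":-0.005,"dz":-0.039,"ax":0,"ay":0,"az":0},{"dx":0,"dy":-0.005,"dz":-0.039,"ax":0,"ay":0,"az":0},{"dx":0,"dy":-0.005,"dz":-0.039,"ax":0,"ay":0,"az":0},{"dx":0.01,"dy":-0.005,"dz":-0.039,"ax":0,"ay":0,"az":0},{"dx":0.01,"dy":-0.005,"dz":-0.039,"ax":0,"ay":0,"az":0}]'
python3 -m handwheel '[{"dx":0.015,"dy":0,"dz":-0.038,"ax":0,"ay":0,"az":0},{"dx":0.03,"dy":0,"dz":0,"ax":0.087,"ay":0,"az":0},{"dx":0.02,"dy":0,"dz":0,"ax":0.087,"ay":0,"az":0},{"dx":0.01,"dy":0,"dz":0,"ax":0.087,"ay":0,"az":0},{"dx":0,"dy":0,"dz":0,"ax":0,"ay":0,"az":0}]'
python3 - <<'E'
from h import *
rpt();grab("wrist","w2")
E
```

```text
time_s: 2.33
position: [0.4731, -0.2381, 0.281]
orientation: [[0.001, -1.0, -0.002], [-0.0, -0.002, 1.0], [-1.0, -0.001, -0.0]]
ft_force: [0.5, 0.7, -0.1]
finger_gap: 0.0701
time_s: 2.75
position: [0.4717, -0.2734, 0.2028]
orientation: [[-0.005, -0.966, 0.26], [0.004, 0.26, 0.966], [-1.0, 0.006, 0.003]]
ft_force: [-0.0, 0.0, -0.0]
finger_gap: 0.0704
2.75 [ 0.4717 -0.2734  0.2028] F [-0.0399  0.0322 -0.0312] gap 0.0704
[[-0.0045 -0.9656  0.26  ]
 [ 0.0043  0.26    0.9656]
 [-1.      0.0055  0.003 ]] q [-0.6663  0.4022  1.501   0.0006  1.2446 -1.9742]
```

View pics/w2.png

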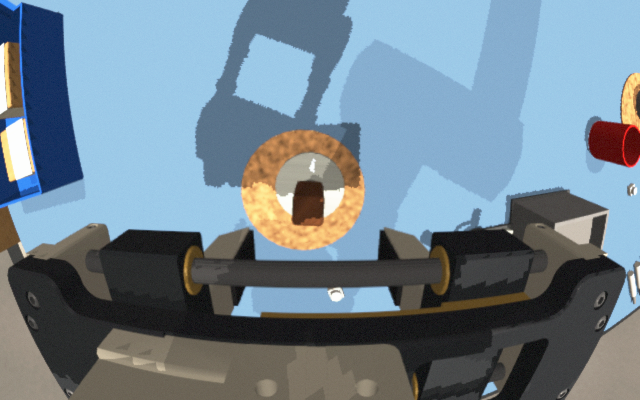

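Run:
```python
from h import *
rpt();grab("wrist","w3");crop("w3","w3c",235,120,140,140,5)
```

```text
2.8 [ 0.4725 -0.274   0.2046] F [ 0.7058 -0.6425  0.2182] gap 0.0701
[[-0.0022 -0.9669  0.2552]
 [ 0.0022  0.2552  0.9669]
 [-1.      0.0027  0.0016]] q [-0.6661  0.4005  1.4982  0.0004  1.2459 -1.979 ]
```

View pics/w3c.png

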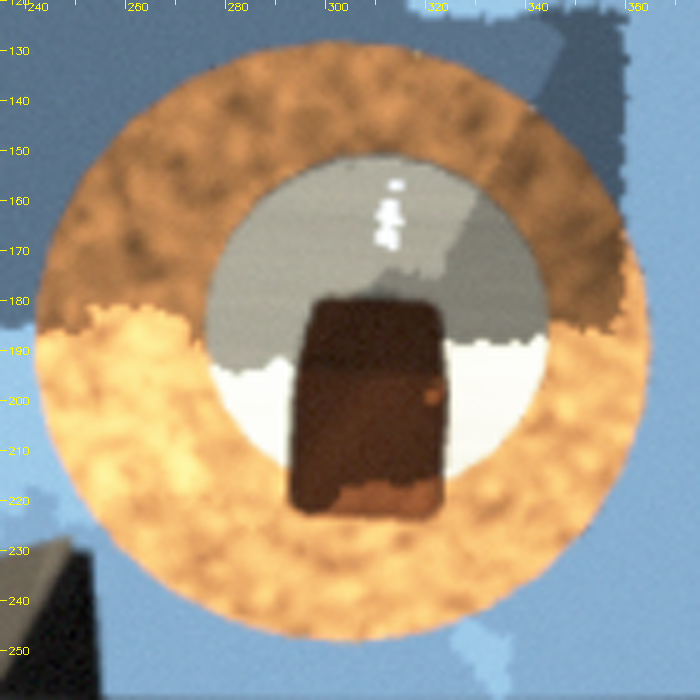

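Run:
```python
from h import *
s=status.sense()
print("grip",at("wrist",308.5,208,.108,s),"foot",at("wrist",308.5,184.5,.016,s),"mat",at("wrist",302.3,188,.004,s))
a=[at("wrist",*p,.108,s) for p in [(294,193.5),(323,193.5),(323.5,223),(292.5,222)]]
for i in range(4):
    d=a[(i+1)%4]-a[i];print(np.linalg.norm(d),np.degrees(np.arctan2(d[1],d[0])))
```

```text
grip [ 0.4782 -0.2837  0.108 ] foot [ 0.478  -0.2859  0.016 ] mat [ 0.4829 -0.2952  0.004 ]
0.024843342973976314 75.26809031899502
0.026857090039657604 -13.404036742063278
0.027331448756885608 -106.60543565246898
0.026022244541542137 161.1888542377408
```

```bash
python3 -m handwheel '[{"dx":0.01,"dy":-0.0085,"dz":-0.0087,"ax":0,"ay":0,"az":0},{"dx":0.025,"dy":0,"dz":0,"ax":0,"ay":0,"az":0},{"dx":0.025,"dy":0,"dz":0,"ax":0,"ay":0,"az":0},{"dx":0.025,"dy":0,"dz":0,"ax":0,"ay":0,"az":0},{"dx":0.025,"dy":0,"dz":0,"ax":0,"ay":0,"az":0},{"dx":0.02,"dy":0,"dz":0,"ax":0,"ay":0,"az":0},{"dx":0.012,"dy":0,"dz":0,"ax":0,"ay":0,"az":0},{"dx":0,"dy":0,"dz":0,"ax":0,"ay":0,"az":0},{"dx":0,"dy":0,"dz":0,"ax":0,"ay":0,"az":0}]'
python3 - <<'E'
from h import *
rpt();grab("wrist","w4")
E
```

```text
time_s: 3.6
position: [0.4794, -0.286, 0.0646]
orientation: [[0.001, -0.967, 0.256], [-0.001, 0.256, 0.967], [-1.0, -0.001, -0.0]]
ft_force: [-0.1, -0.5, -0.0]
finger_gap: 0.0699
3.6 [ 0.4794 -0.286   0.0646] F [-0.1164 -0.5054 -0.0075] gap 0.0699
[[ 0.001  -0.9668  0.2555]
 [-0.0006  0.2555  0.9668]
 [-1.     -0.0011 -0.0003]] q [-0.6754  0.5773  1.6349  0.0002  0.9283 -1.9879]
```

View pics/w4.png

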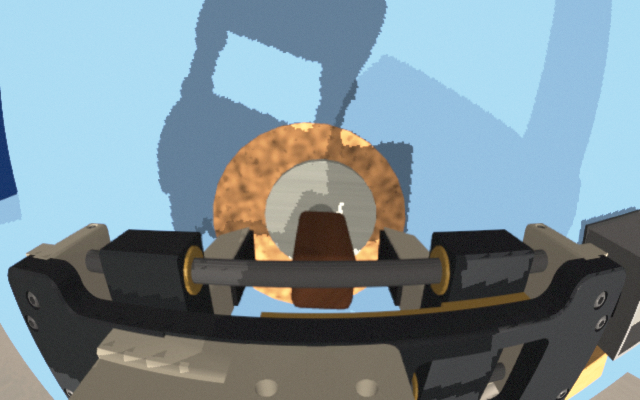

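The grip stands between the fingers (grip ~322,260; fingers at 235 and 400). I'll close on it.

```bash
python3 -m handwheel '[{"dx":0,"dy":0,"dz":0,"ax":0,"ay":0,"az":0},{"dx":0,"dy":0,"dz":0,"ax":0,"ay":0,"az":0},{"dx":0,"dy":0,"dz":0,"ax":0,"ay":0,"az":0},{"dx":0,"dy":0,"dz":0,"ax":0,"ay":0,"az":0},{"dx":0,"dy":0,"dz":0,"ax":0,"ay":0,"az":0},{"dx":0,"dy":0,"dz":0,"ax":0,"ay":0,"az":0}]' 0.015 55
python3 - <<'E'
from h import *
s=status.sense();rpt(s)
R=np.array([[0,-1,0],[0,0,1],[-1,0,0]],float)
c,sn=np.cos(np.radians(-7.8)),np.sin(np.radians(-7.8))
print(delta(s["orientation"],s["position"],[.638,.035,.21],np.array([[c,-sn,0],[sn,c,0],[0,0,1]])@R))
E
```

```text
time_s: 4.15
position: [0.4785, -0.2862, 0.0639]
orientation: [[0.0, -0.966, 0.258], [0.0, 0.258, 0.966], [-1.0, -0.0, 0.0]]
ft_force: [0.2, 3.8, 3.8]
finger_gap: 0.0346
4.15 [ 0.4785 -0.2862  0.0639] F [0.1783 3.7929 3.8009] gap 0.0346
[[ 0.0003 -0.9662  0.2579]
 [ 0.0001  0.2579  0.9662]
 [-1.     -0.0002  0.0002]] q [-0.6766  0.5779  1.6364  0.0003  0.9272 -1.9867]
(array([-0.1461, -0.0713,  0.3515]), array([-0.1247,  0.0002,  0.0002]))
```

```bash
python3 -m handwheel '[{"dx":0,"dy":0,"dz":0,"ax":0,"ay":0,"az":0},{"dx":0,"dy":0,"dz":0,"ax":0,"ay":0,"az":0},{"dx":0,"dy":0,"dz":0,"ax":0,"ay":0,"az":0},{"dx":0,"dy":0,"dz":0,"ax":0,"ay":0,"az":0}]'
python3 -m handwheel '[{"dx":0,"dy":0,"dz":0,"ax":0,"ay":0,"az":0},{"dx":0,"dy":0,"dz":0,"ax":0,"ay":0,"az":0}]'
```

```text
time_s: 4.48
position: [0.4783, -0.2856, 0.0636]
orientation: [[-0.001, -0.966, 0.258], [0.001, 0.258, 0.966], [-1.0, 0.001, 0.001]]
ft_force: [-1.0, 5.5, 2.6]
finger_gap: 0.0278
time_s: 4.65
position: [0.4783, -0.2856, 0.0637]
orientation: [[-0.001, -0.966, 0.258], [0.001, 0.258, 0.966], [-1.0, 0.001, 0.001]]
ft_force: [-0.9, 6.1, 3.4]
finger_gap: 0.0278
```

```bash
python3 -m handwheel '[{"dx":-0.01,"dy":0,"dz":0,"ax":0,"ay":0,"az":0},{"dx":-0.025,"dy":0,"dz":0,"ax":0,"ay":0,"az":0},{"dx":-0.03,"dy":0,"dz":0,"ax":0,"ay":0,"az":0},{"dx":-0.03,"dy":0,"dz":0,"ax":0,"ay":0,"az":0},{"dx":-0.03,"dy":0,"dz":0,"ax":0,"ay":0,"az":0},{"dx":-0.021,"dy":0,"dz":0,"ax":0,"ay":0,"az":0},{"dx":0,"dy":-0.005,"dz":0.02,"ax":0,"ay":0,"az":0},{"dx":0,"dy":-0.007,"dz":0.032,"ax":0,"ay":0,"az":0},{"dx":0,"dy":-0.007,"dz":0.032,"ax":0,"ay":0,"az":0},{"dx":0,"dy":-0.007,"dz":0.032,"ax":0,"ay":0,"az":0}]'
python3 -m handwheel '[{"dx":0,"dy":-0.007,"dz":0.032,"ax":0,"ay":0,"az":0},{"dx":0,"dy":-0.007,"dz":0.032,"ax":0,"ay":0,"az":0},{"dx":0,"dy":-0.007,"dz":0.032,"ax":0,"ay":0,"az":0},{"dx":0,"dy":-0.007,"dz":0.032,"ax":0,"ay":0,"az":0},{"dx":0,"dy":-0.007,"dz":0.032,"ax":0,"ay":0,"az":0},{"dx":0,"dy":-0.007,"dz":0.032,"ax":0,"ay":0,"az":0},{"dx":0,"dy":-0.004,"dz":0.025,"ax":-0.04,"ay":0,"az":0},{"dx":0,"dy":0,"dz":0.018,"ax":-0.045,"ay":0,"az":0},{"dx":0,"dy":0,"dz":0,"ax":-0.04,"ay":0,"az":0},{"dx":0,"dy":0,"dz":0,"ax":0,"ay":0,"az":0}]'
python3 - <<'E'
from h import *
s=status.sense();rpt(s)
R=np.array([[0,-1,0],[0,0,1],[-1,0,0]],float)
c,sn=np.cos(np.radians(-7.8)),np.sin(np.radians(-7.8))
print(delta(s["orientation"],s["position"],[.638,.035,.21],np.array([[c,-sn,0],[sn,c,0],[0,0,1]])@R))
grab("wrist","w5");grab("scene","s5");grab("side","d5")
crop("w5","w5c",160,100,320,240,2);crop("s5","s5c",270,100,130,100,6);crop("d5","d5c",240,120,130,120,5)
E
```

```text
time_s: 5.48
position: [0.5338, -0.1806, 0.21]
orientation: [[0.0, -0.966, 0.259], [-0.001, 0.259, 0.966], [-1.0, -0.0, -0.001]]
ft_force: [0.6, 0.5, -3.6]
finger_gap: 0.0277
time_s: 6.32
position: [0.638, 0.0353, 0.2092]
orientation: [[-0.001, -0.991, 0.132], [-0.001, 0.132, 0.991], [-1.0, 0.0, -0.001]]
ft_force: [0.3, -1.3, -4.5]
finger_gap: 0.0277
6.32 [0.638  0.0353 0.2092] F [ 0.3064 -1.3128 -4.4551] gap 0.0277
[[-0.0005 -0.9912  0.1321]
 [-0.0008  0.1321  0.9912]
 [-1.      0.0004 -0.0008]] q [-0.0641  0.5679  1.2066 -0.0008  1.3675 -1.5023]
(array([-0.0008, -0.    , -0.0003]), array([ 0.0037, -0.0008, -0.0004]))
```

View pics/w5c.png

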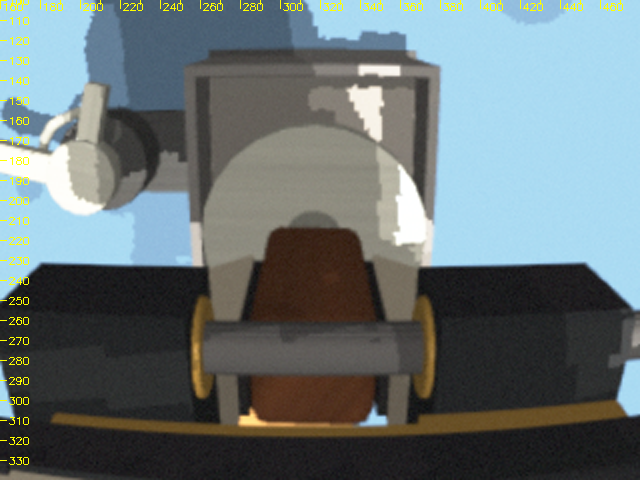

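View pics/s5c.png

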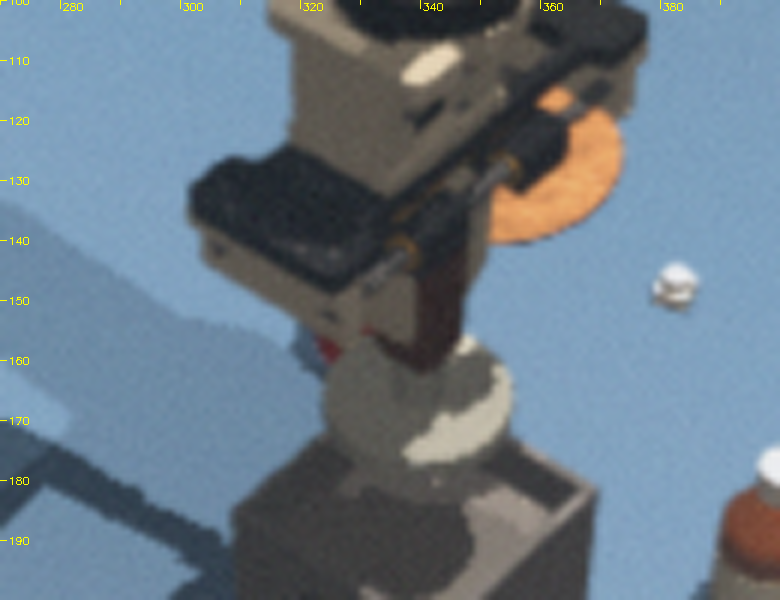

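View pics/d5c.png

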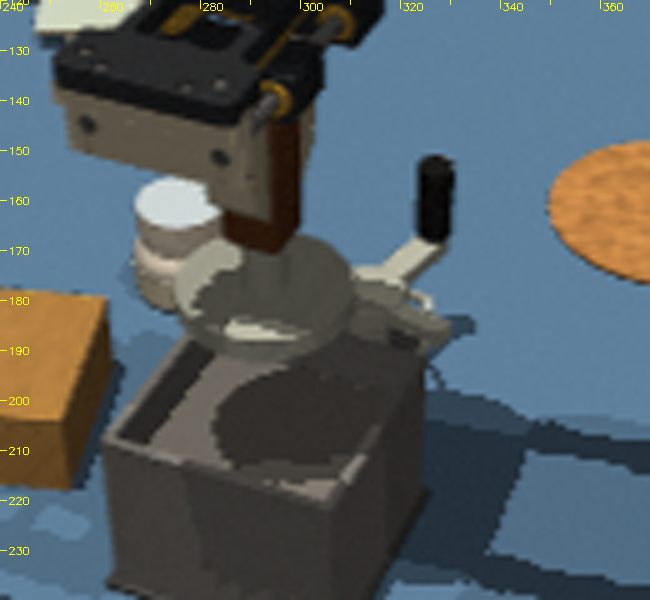

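Run:
```python
from h import *
s=status.sense()
p=[at("wrist",252.5,132.5,.095,s),at("wrist",380,132.5,.095,s)];print(p,np.linalg.norm(p[0]-p[1]))
m=(p[0]+p[1])/2;print("ctr",m[:2]+.057*np.array([.9907,-.1357]))
d=p[1]-p[0];print(np.degrees(np.arctan2(d[1],d[0])))
```

```text
[array([ 0.5729, -0.0154,  0.095 ]), array([0.5884, 0.0969, 0.095 ])] 0.11329532611348272
ctr [0.6371 0.033 ]
82.11228534831665
```

```bash
python3 -m handwheel '[{"dx":0.0,"dy":0.0008,"dz":-0.0016,"ax":0,"ay":0,"az":0},{"dx":0.02,"dy":0,"dz":0,"ax":0,"ay":0,"az":0},{"dx":0.02,"dy":0,"dz":0,"ax":0,"ay":0,"az":0},{"dx":0.02,"dy":0,"dz":0,"ax":0,"ay":0,"az":0},{"dx":0.01,"dy":0,"dz":0,"ax":0,"ay":0,"az":0},{"dx":0,"dy":0,"dz":0,"ax":0,"ay":0,"az":0}]'
python3 -m handwheel '[{"dx":0.005,"dy":0,"dz":0,"ax":0,"ay":0,"az":0},{"dx":0.005,"dy":0,"dz":0,"ax":0,"ay":0,"az":0},{"dx":0.005,"dy":0,"dz":0,"ax":0,"ay":0,"az":0}]'
python3 -m handwheel '[{"dx":0.005,"dy":0,"dz":0,"ax":0,"ay":0,"az":0},{"dx":0.005,"dy":0,"dz":0,"ax":0,"ay":0,"az":0},{"dx":0.005,"dy":0,"dz":0,"ax":0,"ay":0,"az":0}]'
```

```text
time_s: 6.97
position: [0.6353, 0.0323, 0.1371]
orientation: [[-0.005, -0.991, 0.137], [0.0, 0.137, 0.991], [-1.0, 0.005, -0.0]]
ft_force: [-0.7, 0.4, -3.9]
finger_gap: 0.0282
time_s: 7.22
position: [0.638, 0.0328, 0.1264]
orientation: [[0.004, -0.991, 0.136], [-0.0, 0.136, 0.991], [-1.0, -0.004, 0.0]]
ft_force: [-0.0, -0.2, 3.5]
finger_gap: 0.0279
time_s: 7.47
position: [0.6379, 0.0328, 0.1107]
orientation: [[0.003, -0.991, 0.135], [-0.001, 0.135, 0.991], [-1.0, -0.003, -0.0]]
ft_force: [1.1, -1.7, 5.5]
finger_gap: 0.0281
```

```bash
python3 -m handwheel '[{"dx":0.005,"dy":0,"dz":0,"ax":0,"ay":0,"az":0},{"dx":0.005,"dy":0,"dz":0,"ax":0,"ay":0,"az":0},{"dx":0.002,"dy":0,"dz":0,"ax":0,"ay":0,"az":0},{"dx":0,"dy":0,"dz":0,"ax":0,"ay":0,"az":0},{"dx":0,"dy":0,"dz":0,"ax":0,"ay":0,"az":0}]'
python3 -m handwheel '[{"dx":0.002,"dy":0,"dz":0,"ax":0,"ay":0,"az":0},{"dx":0,"dy":0,"dz":0,"ax":0,"ay":0,"az":0},{"dx":0,"dy":0,"dz":0,"ax":0,"ay":0,"az":0}]'
```

```text
time_s: 7.88
position: [0.6378, 0.0328, 0.0978]
orientation: [[0.002, -0.991, 0.135], [-0.0, 0.135, 0.991], [-1.0, -0.002, -0.0]]
ft_force: [2.8, -1.3, 1.3]
finger_gap: 0.0282
time_s: 8.13
position: [0.6378, 0.0328, 0.0964]
orientation: [[0.003, -0.991, 0.135], [-0.0, 0.135, 0.991], [-1.0, -0.003, 0.0]]
ft_force: [2.4, -1.8, 5.8]
finger_gap: 0.0278
```

```bash
python3 -m handwheel '[{"dx":0.001,"dy":0,"dz":0,"ax":0,"ay":0,"az":0},{"dx":0,"dy":0,"dz":0,"ax":0,"ay":0,"az":0},{"dx":0,"dy":0,"dz":0,"ax":0,"ay":0,"az":0}]'
python3 -m handwheel '[{"dx":0.001,"dy":0,"dz":0,"ax":0,"ay":0,"az":0},{"dx":0,"dy":0,"dz":0,"ax":0,"ay":0,"az":0},{"dx":0,"dy":0,"dz":0,"ax":0,"ay":0,"az":0}]'
```

```text
time_s: 8.38
position: [0.6379, 0.0328, 0.0963]
orientation: [[0.003, -0.991, 0.135], [-0.0, 0.135, 0.991], [-1.0, -0.003, 0.0]]
ft_force: [0.3, -2.0, 10.0]
finger_gap: 0.0275
time_s: 8.63
position: [0.6379, 0.0328, 0.0962]
orientation: [[0.004, -0.991, 0.135], [-0.0, 0.135, 0.991], [-1.0, -0.004, 0.0]]
ft_force: [-1.3, -1.4, 14.5]
finger_gap: 0.0276
```

```bash
python3 -m handwheel '[{"dx":0.0015,"dy":0,"dz":0,"ax":0,"ay":0,"az":0},{"dx":0.0015,"dy":0,"dz":0,"ax":0,"ay":0,"az":0},{"dx":0,"dy":0,"dz":0,"ax":0,"ay":0,"az":0},{"dx":0,"dy":0,"dz":0,"ax":0,"ay":0,"az":0},{"dx":0,"dy":0,"dz":0,"ax":0,"ay":0,"az":0}]'
```

```text
time_s: 9.05
position: [0.6382, 0.0328, 0.0959]
orientation: [[0.006, -0.991, 0.135], [-0.001, 0.135, 0.991], [-1.0, -0.006, 0.0]]
ft_force: [-6.9, -2.9, 30.9]
finger_gap: 0.0278
```

```bash
python3 -m handwheel '[{"dx":-0.004,"dy":0,"dz":0,"ax":0,"ay":0,"az":0},{"dx":-0.006,"dy":0,"dz":0,"ax":0,"ay":0,"az":0},{"dx":-0.01,"dy":0,"dz":0,"ax":0,"ay":0,"az":0},{"dx":-0.02,"dy":0,"dz":0,"ax":0,"ay":0,"az":0},{"dx":-0.03,"dy":0,"dz":0,"ax":0,"ay":0,"az":0},{"dx":-0.03,"dy":0,"dz":0,"ax":0,"ay":0,"az":0},{"dx":-0.02,"dy":0,"dz":0,"ax":0,"ay":0,"az":0},{"dx":0,"dy":0,"dz":0,"ax":0,"ay":0,"az":0}]'
python3 - <<'E'
from h import *
rpt();grab("scene","s6");grab("side","d6")
crop("s6","s6c",270,130,130,100,6);crop("d6","d6c",240,120,130,120,5)
E
```

```text
time_s: 9.72
position: [0.6385, 0.0333, 0.2151]
orientation: [[0.007, -0.991, 0.135], [-0.0, 0.135, 0.991], [-1.0, -0.007, 0.001]]
ft_force: [1.4, 0.2, -4.4]
finger_gap: 0.0273
9.72 [0.6385 0.0333 0.2151] F [ 1.4019  0.1775 -4.426 ] gap 0.0273
[[ 0.0068 -0.9908  0.1351]
 [-0.      0.1351  0.9908]
 [-1.     -0.0067  0.0009]] q [-0.068   0.5603  1.2037  0.0004  1.3708 -1.5033]
```

View pics/s6c.png

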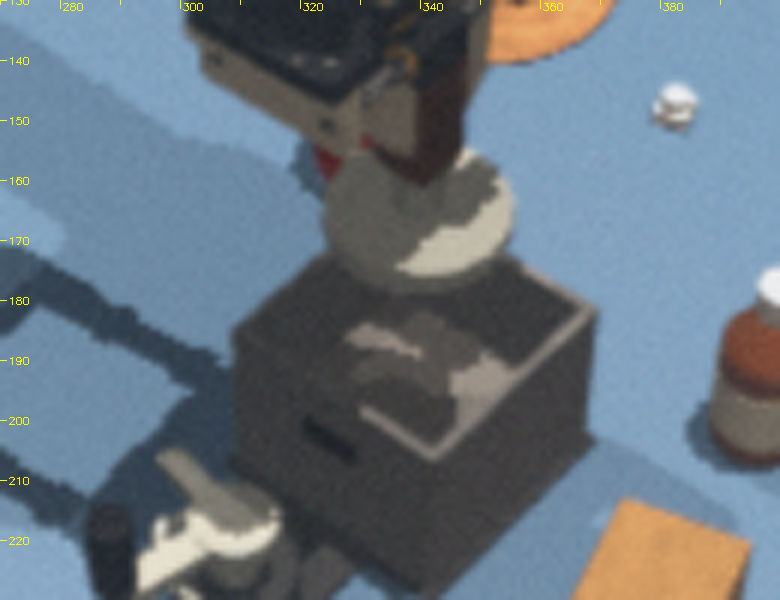

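View pics/d6c.png

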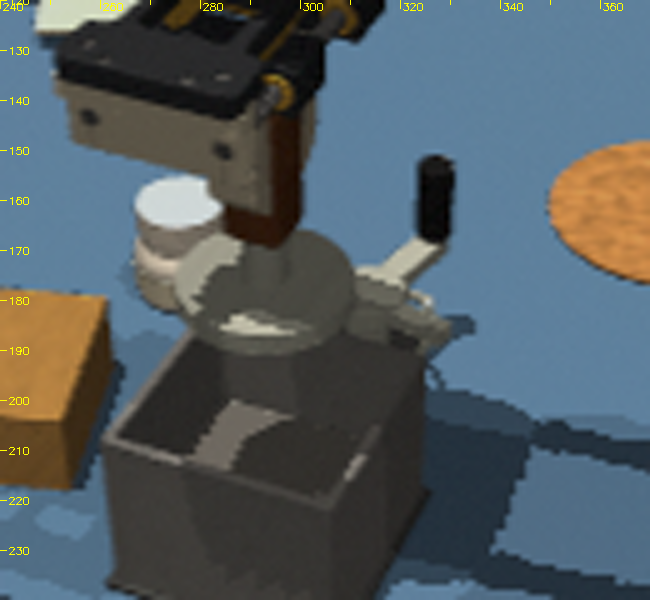

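```bash
python3 -m handwheel '[{"dx":0,"dy":0.006,"dz":-0.02,"ax":0,"ay":0,"az":0},{"dx":0,"dy":0.012,"dz":-0.037,"ax":0,"ay":0,"az":0},{"dx":0,"dy":0.012,"dz":-0.037,"ax":0,"ay":0,"az":0},{"dx":0,"dy":0.012,"dz":-0.037,"ax":0,"ay":0,"az":0},{"dx":0,"dy":0.012,"dz":-0.037,"ax":0,"ay":0,"az":0},{"dx":0,"dy":0.012,"dz":-0.037,"ax":0,"ay":0,"az":0},{"dx":0,"dy":0.012,"dz":-0.037,"ax":0,"ay":0,"az":0},{"dx":0,"dy":0.012,"dz":-0.037,"ax":0,"ay":0,"az":0},{"dx":0,"dy":0.012,"dz":-0.037,"ax":0,"ay":0,"az":0},{"dx":0,"dy":0.008,"dz":-0.028,"ax":0,"ay":0,"az":0}]'
python3 -m handwheel '[{"dx":0.02,"dy":0,"dz":0,"ax":0,"ay":0,"az":0},{"dx":0.03,"dy":0,"dz":0,"ax":0,"ay":0,"az":0},{"dx":0.03,"dy":0,"dz":0,"ax":0,"ay":0,"az":0},{"dx":0.03,"dy":0,"dz":0,"ax":0,"ay":0,"az":0},{"dx":0.02,"dy":0,"dz":0,"ax":0,"ay":0,"az":0},{"dx":0,"dy":0,"dz":0,"ax":0,"ay":0,"az":0},{"dx":0,"dy":0,"dz":0,"ax":0,"ay":0,"az":0}]'
```

```text
time_s: 10.65
position: [0.4784, -0.2945, 0.2077]
orientation: [[-0.005, -0.991, 0.137], [0.003, 0.137, 0.991], [-1.0, 0.005, 0.002]]
ft_force: [-0.3, -0.6, -4.0]
finger_gap: 0.0278
time_s: 11.23
position: [0.4797, -0.2916, 0.0782]
orientation: [[-0.005, -0.991, 0.135], [0.004, 0.135, 0.991], [-1.0, 0.005, 0.003]]
ft_force: [0.6, 0.1, -4.2]
finger_gap: 0.0275
```

```bash
python3 -m handwheel '[{"dx":0.006,"dy":-0.003,"dz":0,"ax":0,"ay":0,"az":0},{"dx":0.005,"dy":0,"dz":0,"ax":0,"ay":0,"az":0},{"dx":0.003,"dy":0,"dz":0,"ax":0,"ay":0,"az":0},{"dx":0.001,"dy":0,"dz":0,"ax":0,"ay":0,"az":0},{"dx":0,"dy":0,"dz":0,"ax":0,"ay":0,"az":0}]'
```

```text
time_s: 11.65
position: [0.4843, -0.2933, 0.0659]
orientation: [[0.0, -0.991, 0.135], [-0.0, 0.135, 0.991], [-1.0, -0.0, -0.0]]
ft_force: [-0.5, 0.2, -5.1]
finger_gap: 0.0282
```

```bash
python3 -m handwheel '[{"dx":0.001,"dy":0,"dz":0,"ax":0,"ay":0,"az":0},{"dx":0.001,"dy":0,"dz":0,"ax":0,"ay":0,"az":0},{"dx":0.001,"dy":0,"dz":0,"ax":0,"ay":0,"az":0},{"dx":0,"dy":0,"dz":0,"ax":0,"ay":0,"az":0}]'
```

```text
time_s: 11.98
position: [0.4845, -0.2934, 0.0636]
orientation: [[0.001, -0.991, 0.135], [-0.001, 0.135, 0.991], [-1.0, -0.001, -0.0]]
ft_force: [-2.1, 1.6, 3.0]
finger_gap: 0.028
```

Standing on the mat. I'll release and rise.

```bash
python3 -m handwheel '[{"dx":0,"dy":0,"dz":0,"ax":0,"ay":0,"az":0},{"dx":0,"dy":0,"dz":0,"ax":0,"ay":0,"az":0},{"dx":0,"dy":0,"dz":0,"ax":0,"ay":0,"az":0},{"dx":0,"dy":0,"dz":0,"ax":0,"ay":0,"az":0},{"dx":0,"dy":0,"dz":0,"ax":0,"ay":0,"az":0}]' 0.07
python3 -m handwheel '[{"dx":-0.02,"dy":0,"dz":0,"ax":0,"ay":0,"az":0},{"dx":-0.03,"dy":0,"dz":0,"ax":0,"ay":0,"az":0},{"dx":-0.035,"dy":0,"dz":0,"ax":0,"ay":0,"az":0},{"dx":-0.035,"dy":0,"dz":0,"ax":0,"ay":0,"az":0},{"dx":-0.02,"dy":0,"dz":0,"ax":0,"ay":0,"az":0},{"dx":0,"dy":0,"dz":0,"ax":0,"ay":0,"az":0}]'
python3 - <<'E'
from h import *
rpt();grab("scene","s7");grab("side","d7")
E
```

```text
time_s: 12.4
position: [0.4844, -0.2934, 0.0627]
orientation: [[0.0, -0.991, 0.135], [-0.0, 0.135, 0.991], [-1.0, -0.0, -0.0]]
ft_force: [-0.2, -0.1, -0.3]
finger_gap: 0.0567
time_s: 12.9
position: [0.4863, -0.2948, 0.208]
orientation: [[0.008, -0.991, 0.135], [-0.006, 0.135, 0.991], [-1.0, -0.008, -0.005]]
ft_force: [0.3, 0.6, 0.2]
finger_gap: 0.07
12.9 [ 0.4863 -0.2948  0.208 ] F [0.3438 0.6133 0.1517] gap 0.07
[[ 0.0076 -0.9908  0.1353]
 [-0.0061  0.1353  0.9908]
 [-1.     -0.0084 -0.005 ]] q [-0.6799  0.4311  1.4399  0.0001  1.2608 -2.115 ]
```

View pics/s7.png

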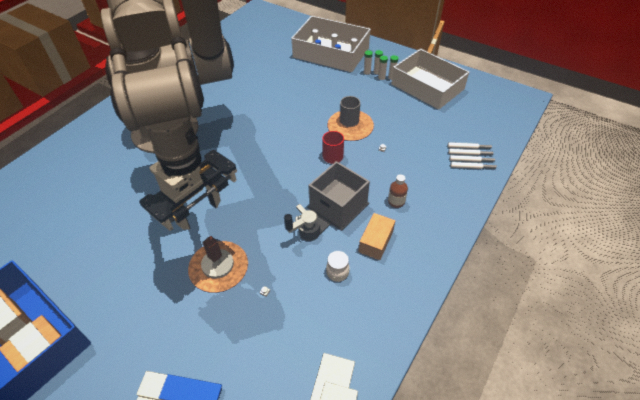

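View pics/d7.png

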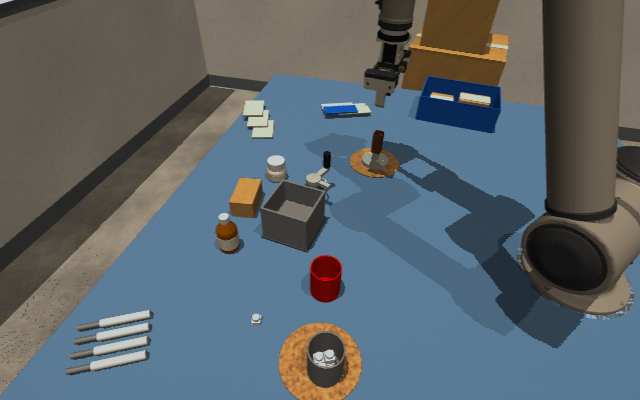

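```bash
python3 - <<'E'
from h import *
print("stub",tri(("scene",299,205.),("side",328.8,185)))
print("knob top scene at .117",at("scene",288,214.3,.117),at("side",327,151.8,.117))
E
python3 -m handwheel '[{"dx":0,"dy":0,"dz":0,"ax":0.115,"ay":0,"az":0},{"dx":0,"dy":0,"dz":0,"ax":0.115,"ay":0,"az":0},{"dx":0,"dy":0,"dz":0,"ax":0.115,"ay":0,"az":0},{"dx":0,"dy":0,"dz":0,"ax":0.115,"ay":0,"az":0},{"dx":0,"dy":0,"dz":0,"ax":0.115,"ay":0,"az":0},{"dx":0,"dy":0,"dz":0,"ax":0.115,"ay":0,"az":0},{"dx":0,"dy":0,"dz":0,"ax":0.115,"ay":0,"az":0},{"dx":0,"dy":0,"dz":0,"ax":0.115,"ay":0,"az":0},{"dx":0,"dy":0,"dz":0,"ax":0.115,"ay":0,"az":0},{"dx":0,"dy":0,"dz":0,"ax":0.115,"ay":0,"az":0}]' 0.04
python3 -m handwheel '[{"dx":0,"dy":0,"dz":0,"ax":0.115,"ay":0,"az":0},{"dx":0,"dy":0,"dz":0,"ax":0.115,"ay":0,"az":0},{"dx":0,"dy":0,"dz":0,"ax":0.115,"ay":0,"az":0},{"dx":0,"dy":0,"dz":0,"ax":0.115,"ay":0,"az":0},{"dx":0,"dy":0,"dz":0,"ax":0.115,"ay":0,"az":0},{"dx":0,"dy":0,"dz":0,"ax":0.102,"ay":0,"az":0},{"dx":0,"dy":0,"dz":0,"ax":0,"ay":0,"az":0}]'
python3 - <<'E'
from h import *
s=status.sense();rpt(s);print(delta(s["orientation"],s["position"],[.6,-.137,.18]))
E
```

```text
stub (array([ 0.578 , -0.0664,  0.0685]), [np.float64(0.0027101207573067836), np.float64(0.002710120757306882)])
knob top scene at .117 [ 0.599  -0.1347  0.117 ] [ 0.5996 -0.1417  0.117 ]
time_s: 13.83
position: [0.4835, -0.2927, 0.2005]
orientation: [[-0.003, -0.276, 0.961], [0.003, 0.961, 0.276], [-1.0, 0.003, -0.002]]
ft_force: [0.6, -0.9, -0.2]
finger_gap: 0.0398
time_s: 14.42
position: [0.4836, -0.2928, 0.2007]
orientation: [[-0.003, 0.385, 0.923], [0.002, 0.923, -0.385], [-1.0, 0.001, -0.003]]
ft_force: [-0.9, 1.0, -0.5]
finger_gap: 0.04
14.42 [ 0.4836 -0.2928  0.2007] F [-0.8609  1.0017 -0.4825] gap 0.04
[[-0.0027  0.3854  0.9228]
 [ 0.0023  0.9228 -0.3854]
 [-1.      0.0011 -0.0034]] q [-0.68    0.4387  1.4488  0.0001  1.2577 -0.2844]
(array([0.0207, 0.1886, 0.0475]), array([0., 0., 0.]))
```

```bash
python3 -m handwheel '[{"dx":0,"dy":0.03,"dz":0.008,"ax":0,"ay":0,"az":0},{"dx":0,"dy":0.036,"dz":0.009,"ax":0,"ay":0,"az":0},{"dx":0,"dy":0.036,"dz":0.009,"ax":0,"ay":0,"az":0},{"dx":0,"dy":0.036,"dz":0.009,"ax":0,"ay":0,"az":0},{"dx":0,"dy":0.036,"dz":0.009,"ax":0,"ay":0,"az":0},{"dx":0.01,"dy":0.014,"dz":0.003,"ax":0,"ay":0,"az":0},{"dx":0.01,"dy":0,"dz":0,"ax":0,"ay":0,"az":0},{"dx":0,"dy":0,"dz":0,"ax":0,"ay":0,"az":0}]'
python3 - <<'E'
from h import *
rpt();grab("wrist","w8");crop("w8","w8c",220,120,200,150,4)
E
```

```text
time_s: 15.08
position: [0.5979, -0.1366, 0.1789]
orientation: [[-0.006, 0.379, 0.926], [0.002, 0.926, -0.379], [-1.0, -0.001, -0.006]]
ft_force: [-0.9, -0.0, -0.8]
finger_gap: 0.04
15.08 [ 0.5979 -0.1366  0.1789] F [-0.9109 -0.0182 -0.8374] gap 0.04
[[-0.0063  0.3786  0.9256]
 [ 0.0017  0.9256 -0.3786]
 [-1.     -0.0008 -0.0065]] q [-0.3492  0.5455  1.3312 -0.0005  1.2713  0.0392]
```

View pics/w8.png

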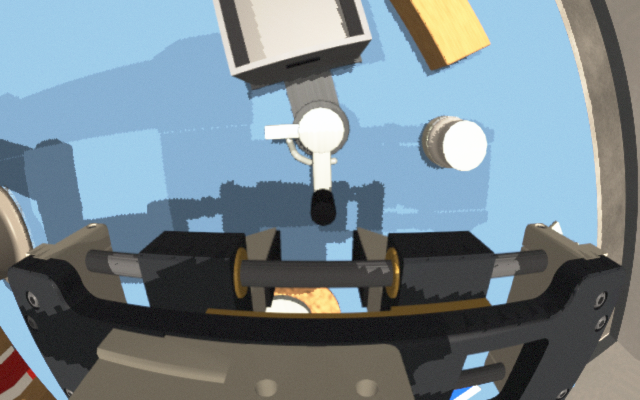

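View pics/w8c.png

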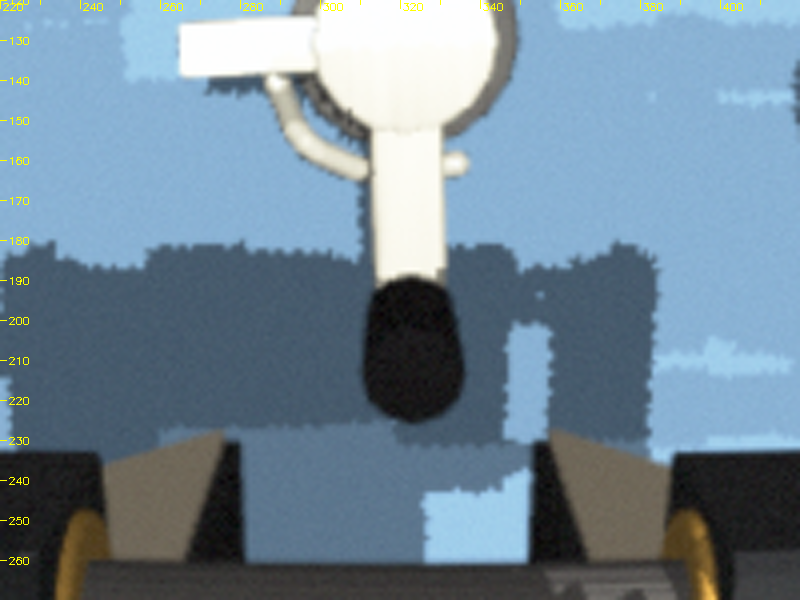

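Run:
```python
from h import *
s=status.sense()
k=at("wrist",322.8,213,.118,s);h=at("wrist",320.5,131,.075,s);print(k,h,np.linalg.norm((k-h)[:2]),np.degrees(np.arctan2(*(k-h)[1::-1])))
print(at("wrist",320.5,131,.085,s))
print(delta(s["orientation"],s["position"],[*k[:2],.095]))
```

```text
[ 0.6002 -0.1413  0.118 ] [ 0.621  -0.0867  0.075 ] 0.058512165715769594 -110.87618634950651
[ 0.6211 -0.0861  0.085 ]
(array([ 0.0851, -0.0025,  0.0039]), array([0., 0., 0.]))
```

```bash
python3 -m handwheel '[{"dx":0,"dy":-0.002,"dz":0.003,"ax":0,"ay":0,"az":0},{"dx":0.02,"dy":0,"dz":0,"ax":0,"ay":0,"az":0},{"dx":0.02,"dy":0,"dz":0,"ax":0,"ay":0,"az":0},{"dx":0.02,"dy":0,"dz":0,"ax":0,"ay":0,"az":0},{"dx":0.016,"dy":0,"dz":0,"ax":0,"ay":0,"az":0},{"dx":0.01,"dy":0,"dz":0,"ax":0,"ay":0,"az":0},{"dx":0,"dy":0,"dz":0,"ax":0,"ay":0,"az":0},{"dx":0,"dy":0,"dz":0,"ax":0,"ay":0,"az":0},{"dx":0,"dy":0,"dz":0,"ax":0,"ay":0,"az":0}]' 0.034 5
python3 - <<'E'
from h import *
rpt();grab("wrist","w9")
E
```

```text
time_s: 15.88
position: [0.6022, -0.1413, 0.0981]
orientation: [[0.002, 0.383, 0.924], [-0.001, 0.924, -0.383], [-1.0, 0.0, 0.002]]
ft_force: [-1.0, -1.2, 0.5]
finger_gap: 0.034
15.88 [ 0.6022 -0.1413  0.0981] F [-0.9507 -1.1928  0.459 ] gap 0.034
[[ 0.0022  0.3825  0.9239]
 [-0.0008  0.9239 -0.3825]
 [-1.      0.0001  0.0023]] q [-0.3544  0.6286  1.4212  0.      1.0895  0.0381]
```

View pics/w9.png

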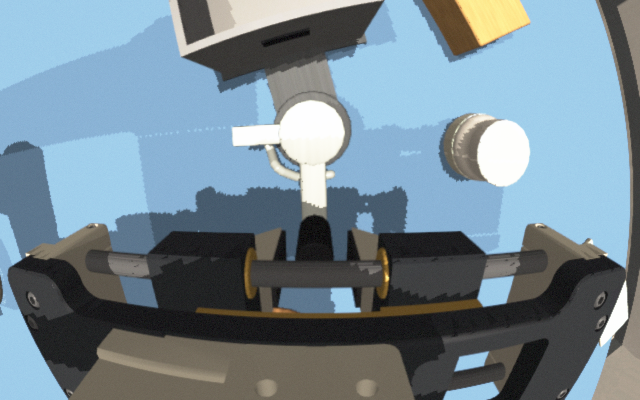

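```bash
python3 -m handwheel '[{"dx":0.004,"dy":0,"dz":0,"ax":0,"ay":0,"az":0},{"dx":0,"dy":0,"dz":0,"ax":0,"ay":0,"az":0},{"dx":0,"dy":0,"dz":0,"ax":0,"ay":0,"az":0}]' 0.024 30
python3 -m handwheel '[{"dx":0,"dy":0,"dz":-0.003,"ax":0.05,"ay":0,"az":0},{"dx":0,"dy":0,"dz":-0.003,"ax":0.05,"ay":0,"az":0},{"dx":0,"dy":0.0002,"dz":-0.003,"ax":0.05,"ay":0,"az":0},{"dx":0,"dy":0,"dz":-0.003,"ax":0.05,"ay":0,"az":0},{"dx":0,"dy":0.0001,"dz":-0.003,"ax":0.05,"ay":0,"az":0},{"dx":0,"dy":0,"dz":-0.003,"ax":0.05,"ay":0,"az":0},{"dx":0,"dy":0.0002,"dz":-0.003,"ax":0.05,"ay":0,"az":0},{"dx":0,"dy":0,"dz":-0.003,"ax":0.05,"ay":0,"az":0}]'
python3 - <<'E'
from h import *
s=status.sense();rpt();p=np.array(s["position"])[:2]-[.6215,-.085];print(np.linalg.norm(p),np.degrees(np.arctan2(p[1],p[0])));grab("wrist","w10")
E
```

```text
time_s: 16.18
position: [0.6016, -0.1404, 0.0929]
orientation: [[0.0, 0.382, 0.924], [0.0, 0.924, -0.382], [-1.0, 0.0, 0.0]]
ft_force: [0.2, 0.3, 0.1]
finger_gap: 0.0251
time_s: 16.85
position: [0.586, -0.1304, 0.0955]
orientation: [[0.011, 0.713, 0.701], [-0.007, 0.701, -0.713], [-1.0, 0.004, 0.013]]
ft_force: [7.6, -10.3, 7.0]
finger_gap: 0.0239
16.85 [ 0.586  -0.1304  0.0955] F [  7.6297 -10.303    7.0112] gap 0.0239
[[ 0.0115  0.7134  0.7006]
 [-0.0065  0.7007 -0.7134]
 [-0.9999  0.0036  0.0127]] q [-0.3454  0.5966  1.4911 -0.0026  1.0408  0.4503]
0.05762560399343691 -128.00377192233262
```

View pics/w10.png

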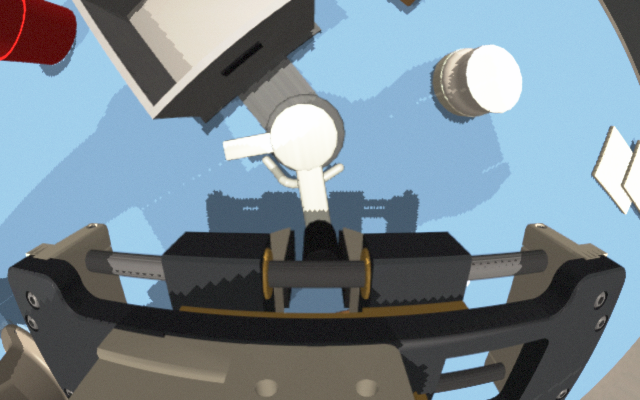

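```bash
python3 -m handwheel '[{"dx":0,"dy":0,"dz":0,"ax":0,"ay":0,"az":0},{"dx":0,"dy":0,"dz":0,"ax":0,"ay":0,"az":0},{"dx":0,"dy":0,"dz":0,"ax":0,"ay":0,"az":0}]'
python3 - <<'E'
from h import *
s=status.sense();rpt();p=np.array(s["position"])[:2]-[.6215,-.085];print(np.linalg.norm(p),np.degrees(np.arctan2(p[1],p[0])));print(s["moment"])
grab("scene","s10");crop("s10","s10c",250,160,130,100,6)
grab("side","d10");crop("d10","d10c",270,120,100,90,7)
E
```

```text
time_s: 17.15
position: [0.5844, -0.1292, 0.095]
orientation: [[0.007, 0.712, 0.702], [-0.004, 0.702, -0.712], [-1.0, 0.002, 0.008]]
ft_force: [3.8, -4.9, 5.6]
finger_gap: 0.024
17.15 [ 0.5844 -0.1292  0.095 ] F [ 3.8227 -4.9341  5.5972] gap 0.024
[[ 0.0074  0.7118  0.7024]
 [-0.004   0.7024 -0.7118]
 [-1.      0.0025  0.008 ]] q [-0.3449  0.5967  1.4928 -0.0014  1.0438  0.4478]
0.05770346855437264 -129.9730988597047
[-0.9344 -0.5194 -0.0276]
```

View pics/s10c.png

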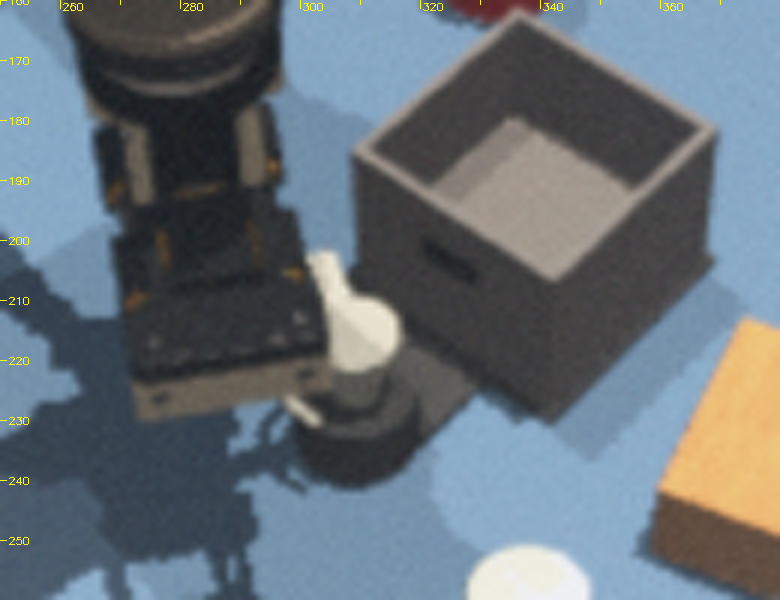

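View pics/d10c.png

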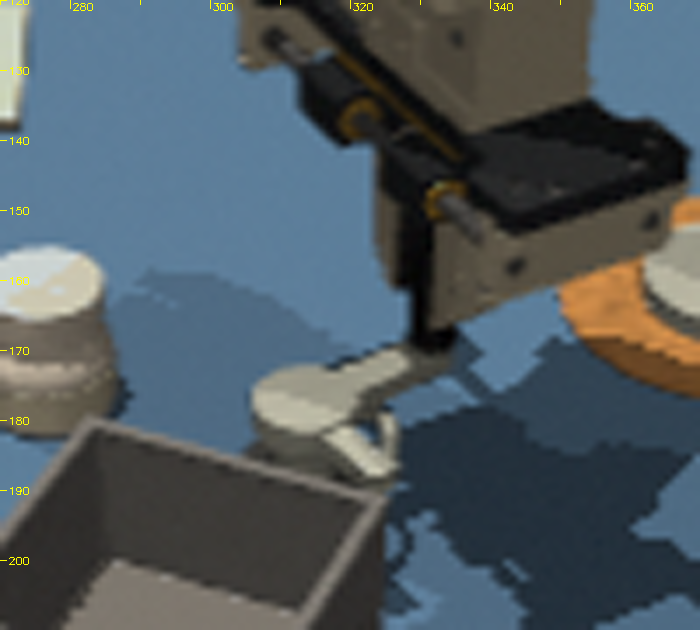

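```bash
python3 -m handwheel '[{"dx":-0.0008,"dy":0,"dz":-0.0027,"ax":0.045,"ay":0,"az":0},{"dx":-0.0008,"dy":0,"dz":-0.0027,"ax":0.045,"ay":0,"az":0},{"dx":-0.0008,"dy":0.0001,"dz":-0.0027,"ax":0.045,"ay":0,"az":0},{"dx":-0.0008,"dy":0,"dz":-0.0027,"ax":0.045,"ay":0,"az":0},{"dx":-0.0008,"dy":0,"dz":-0.0027,"ax":0.045,"ay":0,"az":0},{"dx":-0.0008,"dy":0,"dz":-0.0027,"ax":0.045,"ay":0,"az":0},{"dx":-0.0008,"dy":0.0001,"dz":-0.0027,"ax":0.045,"ay":0,"az":0},{"dx":-0.0008,"dy":0,"dz":-0.0027,"ax":0.045,"ay":0,"az":0}]'
python3 - <<'E'
from h import *
s=status.sense();rpt();p=np.array(s["position"])[:2]-[.6215,-.085];print(np.linalg.norm(p),np.degrees(np.arctan2(p[1],p[0])));print(s["moment"])
E
```

```text
time_s: 17.92
position: [0.5709, -0.1124, 0.1006]
orientation: [[0.004, 0.915, 0.404], [-0.005, 0.404, -0.915], [-1.0, 0.002, 0.006]]
ft_force: [0.4, -8.7, 1.1]
finger_gap: 0.024
17.92 [ 0.5709 -0.1124  0.1006] F [ 0.4155 -8.6784  1.0688] gap 0.024
[[ 0.0044  0.9146  0.4044]
 [-0.0046  0.4044 -0.9146]
 [-1.      0.0021  0.006 ]] q [-0.3244  0.5648  1.5353 -0.0035  1.0359  0.8318]
0.05755107229918301 -151.60409845546494
[-1.5143 -0.0169 -0.006 ]
```

```bash
python3 -m handwheel '[{"dx":0,"dy":0,"dz":-0.0027,"ax":0.045,"ay":0,"az":0},{"dx":0,"dy":0,"dz":-0.0027,"ax":0.045,"ay":0,"az":0},{"dx":0,"dy":0.0001,"dz":-0.0027,"ax":0.045,"ay":0,"az":0},{"dx":0.0008,"dy":0,"dz":-0.0027,"ax":0.045,"ay":0,"az":0},{"dx":0.0008,"dy":0,"dz":-0.0027,"ax":0.045,"ay":0,"az":0},{"dx":0.0008,"dy":0,"dz":-0.0027,"ax":0.045,"ay":0,"az":0},{"dx":0.0008,"dy":0.0001,"dz":-0.0027,"ax":0.045,"ay":0,"az":0},{"dx":0.0008,"dy":0,"dz":-0.0027,"ax":0.045,"ay":0,"az":0}]'
python3 - <<'E'
from h import *
s=status.sense();rpt();p=np.array(s["position"])[:2]-[.6215,-.085];print(np.linalg.norm(p),np.degrees(np.arctan2(p[1],p[0])));print(s["moment"])
E
```

```text
time_s: 18.58
position: [0.564, -0.0884, 0.0952]
orientation: [[0.0, 0.998, 0.057], [0.001, 0.057, -0.998], [-1.0, 0.0, -0.001]]
ft_force: [0.6, 3.8, -2.3]
finger_gap: 0.0237
18.58 [ 0.564  -0.0884  0.0952] F [ 0.5653  3.8337 -2.3433] gap 0.0237
[[ 0.0001  0.9984  0.0566]
 [ 0.0006  0.0566 -0.9984]
 [-1.      0.0001 -0.0006]] q [-0.29    0.5568  1.5685  0.0007  1.0164  1.2238]
0.05761021587229284 -176.61778340389512
[0.5253 0.1065 0.0069]
```

Past the hump; the knob now pulls ahead. I'll follow to the notch and press slightly past.

```bash
python3 -m handwheel '[{"dx":0,"dy":0,"dz":-0.0027,"ax":0.045,"ay":0,"az":0},{"dx":0,"dy":0,"dz":-0.0027,"ax":0.045,"ay":0,"az":0},{"dx":0,"dy":0,"dz":-0.0027,"ax":0.045,"ay":0,"az":0},{"dx":0,"dy":0.0001,"dz":-0.0027,"ax":0.045,"ay":0,"az":0},{"dx":0,"dy":0,"dz":-0.002,"ax":0.03,"ay":0,"az":0},{"dx":0,"dy":0,"dz":0,"ax":0,"ay":0,"az":0},{"dx":0,"dy":0,"dz":0,"ax":0,"ay":0,"az":0}]'
python3 - <<'E'
from h import *
s=status.sense();rpt();p=np.array(s["position"])[:2]-[.6215,-.085];print(np.linalg.norm(p),np.degrees(np.arctan2(p[1],p[0])))
grab("wrist","w11");grab("side","d11");crop("d11","d11c",270,120,100,90,7)
E
```

```text
time_s: 19.17
position: [0.5647, -0.0783, 0.0954]
orientation: [[0.001, 0.989, -0.15], [-0.004, -0.15, -0.989], [-1.0, 0.001, 0.003]]
ft_force: [-1.1, -9.3, -2.8]
finger_gap: 0.0238
19.17 [ 0.5647 -0.0783  0.0954] F [-1.0661 -9.2664 -2.8254] gap 0.0238
[[ 0.0007  0.9886 -0.1503]
 [-0.0036 -0.1503 -0.9886]
 [-1.      0.0013  0.0035]] q [-0.2704  0.5546  1.5718 -0.0039  1.0135  1.4534]
0.05720907467827134 173.28405636640935
```

View pics/w11.png

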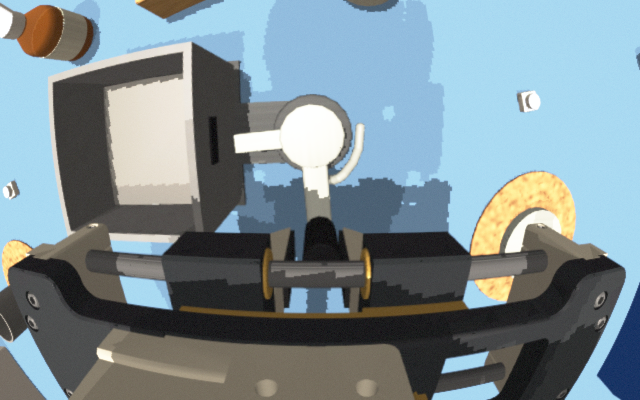

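View pics/d11c.png

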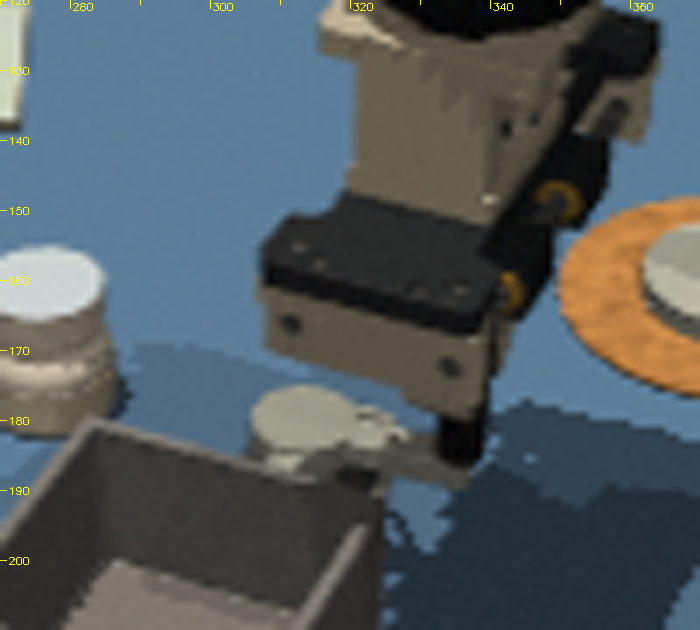

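```bash
python3 -m handwheel '[{"dx":0,"dy":0,"dz":0.003,"ax":0,"ay":0,"az":0},{"dx":0,"dy":0,"dz":0,"ax":0,"ay":0,"az":0},{"dx":0,"dy":0,"dz":0,"ax":0,"ay":0,"az":0},{"dx":0,"dy":0,"dz":0,"ax":0,"ay":0,"az":0}]' 0.04
python3 -m handwheel '[{"dx":-0.01,"dy":0,"dz":0,"ax":0,"ay":0,"az":0},{"dx":-0.03,"dy":0,"dz":0,"ax":0,"ay":0,"az":0},{"dx":-0.03,"dy":0,"dz":0,"ax":0,"ay":0,"az":0},{"dx":-0.03,"dy":0,"dz":0,"ax":0,"ay":0,"az":0},{"dx":-0.02,"dy":0,"dz":0,"ax":0,"ay":0,"az":0},{"dx":0,"dy":0,"dz":0,"ax":0,"ay":0,"az":0}]'
python3 - <<'E'
from h import *
s=status.sense();rpt(s);grab("wrist","w12");grab("side","d12");grab("scene","s12");crop("d12","d12c",240,140,130,110,6)
E
```

```text
time_s: 19.6
position: [0.564, -0.0788, 0.0952]
orientation: [[0.0, 0.989, -0.151], [0.0, -0.151, -0.989], [-1.0, 0.0, -0.0]]
ft_force: [0.1, 0.5, -0.2]
finger_gap: 0.0394
time_s: 20.1
position: [0.5663, -0.0794, 0.2211]
orientation: [[0.01, 0.989, -0.15], [-0.002, -0.15, -0.989], [-1.0, 0.01, 0.001]]
ft_force: [0.4, 0.7, 0.9]
finger_gap: 0.0402
20.1 [ 0.5663 -0.0794  0.2211] F [0.3656 0.6601 0.8542] gap 0.0402
[[ 0.0096  0.9886 -0.1502]
 [-0.0024 -0.1502 -0.9887]
 [-1.      0.0098  0.0009]] q [-0.2734  0.4266  1.41    0.0003  1.2951  1.4481]
```

View pics/w12.png

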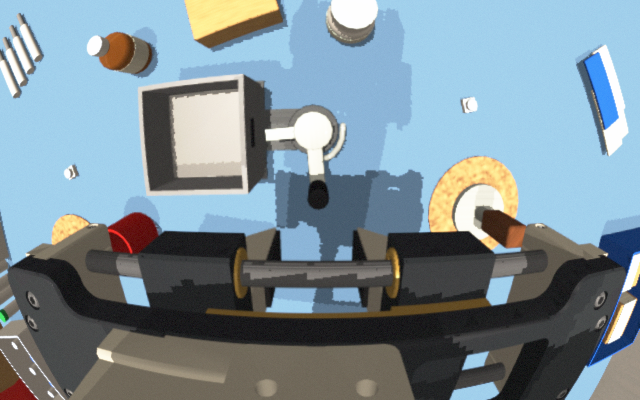

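View pics/d12c.png

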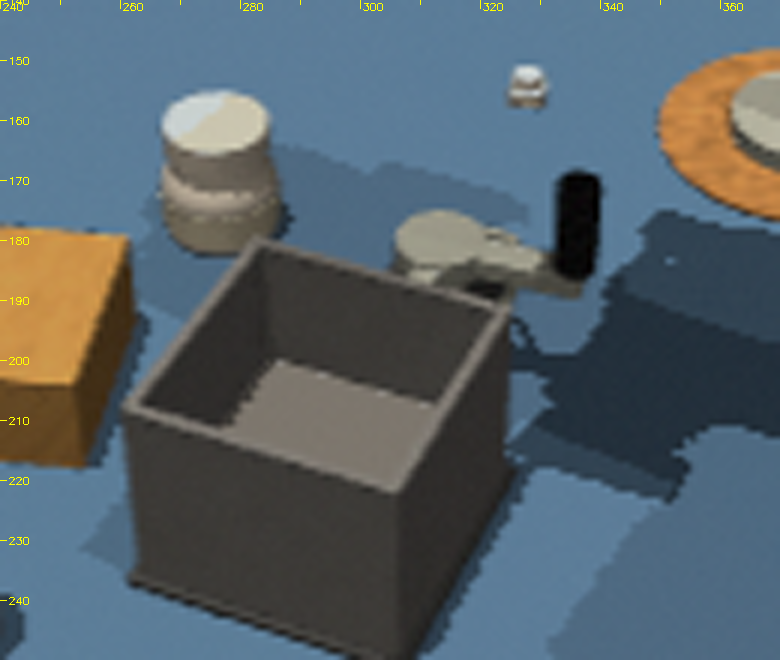

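View pics/s12.png

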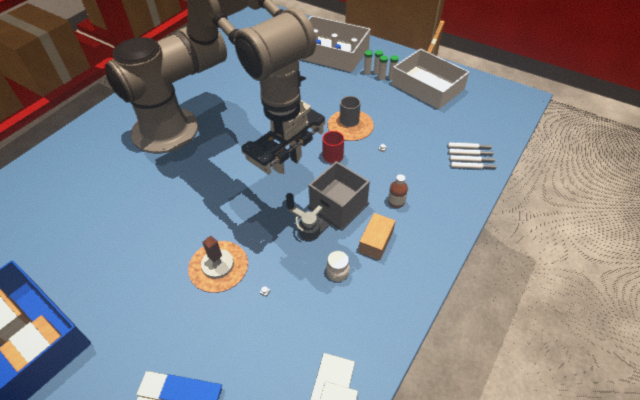

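```bash
python3 -m handwheel '[{"dx":-0.006,"dy":0,"dz":0,"ax":-0.12,"ay":0,"az":0},{"dx":-0.006,"dy":0,"dz":0,"ax":-0.12,"ay":0,"az":0},{"dx":-0.006,"dy":0,"dz":0,"ax":-0.12,"ay":0,"az":0},{"dx":-0.006,"dy":0,"dz":0,"ax":-0.12,"ay":0,"az":0},{"dx":-0.006,"dy":0,"dz":0,"ax":-0.12,"ay":0,"az":0},{"dx":0,"dy":0,"dz":0,"ax":-0.12,"ay":0,"az":0},{"dx":0,"dy":0,"dz":0,"ax":-0.12,"ay":0,"az":0},{"dx":0,"dy":0,"dz":0,"ax":-0.12,"ay":0,"az":0},{"dx":0,"dy":0,"dz":0,"ax":-0.12,"ay":0,"az":0},{"dx":0,"dy":0,"dz":0,"ax":-0.12,"ay":0,"az":0}]' 0.0915
python3 -m handwheel '[{"dx":0,"dy":0,"dz":0,"ax":-0.12,"ay":0,"az":0},{"dx":0,"dy":0,"dz":0,"ax":-0.12,"ay":0,"az":0},{"dx":0,"dy":0,"dz":0,"ax":-0.12,"ay":0,"az":0},{"dx":0,"dy":0,"dz":0,"ax":-0.12,"ay":0,"az":0},{"dx":0,"dy":0,"dz":0,"ax":-0.12,"ay":0,"az":0},{"dx":0,"dy":0,"dz":0,"ax":-0.12,"ay":0,"az":0},{"dx":0,"dy":0,"dz":0,"ax":-0.12,"ay":0,"az":0},{"dx":0,"dy":0,"dz":0,"ax":-0.12,"ay":0,"az":0},{"dx":0,"dy":0,"dz":0,"ax":-0.12,"ay":0,"az":0},{"dx":0,"dy":0,"dz":0,"ax":-0.08,"ay":0,"az":0}]'
python3 - <<'E'
from h import *
from scipy.optimize import least_squares
D=[([0.3427,1.5251,1.2754],[.1821,.4919,.226]),([.1509,1.576,1.414],[.4259,.1468,.3003]),([.5773,1.6349,.9283],[.4794,-.286,.0646]),([.5679,1.2066,1.3675],[.638,.0353,.2092]),([.4387,1.4488,1.2577],[.4836,-.2928,.2007]),([.5546,1.5718,1.0135],[.5647,-.0783,.0954]),([.6286,1.4212,1.0895],[.6022,-.1413,.0981])]
s=status.sense();rpt(s)
def f(p):
    o=[]
    for (a,b,c),q in D:
        r=p[0]+p[1]*np.sin(a)+p[2]*np.sin(a+b)+p[3]*np.cos(a+b);z=p[4]+p[1]*np.cos(a)+p[2]*np.cos(a+b)-p[3]*np.sin(a+b)
        o+=[r-np.hypot(*q[:2]),z-q[2]]
    return o
r=least_squares(f,[0,.4,.4,0,.1]);print(r.x,r.cost)
print(delta(s["orientation"],s["position"],[.483,.355,.25]))
E
```

```text
time_s: 21.08
position: [0.5633, -0.0788, 0.2434]
orientation: [[-0.003, 0.493, 0.87], [0.001, 0.87, -0.493], [-1.0, -0.001, -0.003]]
ft_force: [-0.4, 0.0, -0.5]
finger_gap: 0.0917
time_s: 21.92
position: [0.5633, -0.0788, 0.2434]
orientation: [[-0.003, -0.601, 0.8], [0.001, 0.8, 0.601], [-1.0, 0.003, -0.002]]
ft_force: [0.7, 0.7, -0.3]
finger_gap: 0.0918
21.92 [ 0.5633 -0.0788  0.2434] F [ 0.6869  0.6899 -0.2975] gap 0.0918
[[-0.0033 -0.6006  0.7996]
 [ 0.0011  0.7996  0.6006]
 [-1.      0.0029 -0.002 ]] q [-0.2738  0.4132  1.3687  0.0001  1.3631 -0.9181]
[ 0.0064  0.5018  0.3792  0.0433 -0.0943] 1.267775568632457e-06
(array([-0.0059,  0.3951,  0.1963]), array([0., 0., 0.]))
```

```bash
python3 -m handwheel '[{"dx":0,"dy":0.02,"dz":0.013,"ax":0,"ay":0,"az":0},{"dx":0,"dy":0.033,"dz":0.021,"ax":0,"ay":0,"az":0},{"dx":0,"dy":0.033,"dz":0.021,"ax":0,"ay":0,"az":0},{"dx":0,"dy":0.033,"dz":0.021,"ax":0,"ay":0,"az":0},{"dx":0,"dy":0.033,"dz":0.021,"ax":0,"ay":0,"az":0},{"dx":0,"dy":0.033,"dz":0.021,"ax":0,"ay":0,"az":0},{"dx":0,"dy":0.033,"dz":0.021,"ax":0,"ay":0,"az":0},{"dx":0,"dy":0.033,"dz":0.021,"ax":0,"ay":0,"az":0},{"dx":0,"dy":0.033,"dz":0.021,"ax":0,"ay":0,"az":0},{"dx":0,"dy":0.022,"dz":0.014,"ax":0,"ay":0,"az":0}]'
python3 -m handwheel '[{"dx":0,"dy":0,"dz":0,"ax":0,"ay":0,"az":0.1},{"dx":0,"dy":0,"dz":0,"ax":0,"ay":0,"az":0.1},{"dx":0,"dy":0,"dz":0,"ax":0,"ay":0,"az":0.1},{"dx":0,"dy":0,"dz":0,"ax":0,"ay":0,"az":0.1},{"dx":0,"dy":0,"dz":0,"ax":0,"ay":0,"az":0.1},{"dx":0,"dy":0,"dz":0,"ax":0,"ay":0,"az":0.1},{"dx":0,"dy":0,"dz":0,"ax":0,"ay":0,"az":0.1},{"dx":0,"dy":0,"dz":0,"ax":0,"ay":0,"az":0.085},{"dx":0,"dy":0,"dz":0,"ax":0,"ay":0,"az":0}]'
python3 - <<'E'
from h import *
rpt();grab("wrist","w13");grab("scene","s13")
E
```

```text
time_s: 22.75
position: [0.5368, 0.2861, 0.2434]
orientation: [[-0.003, -0.597, 0.802], [-0.0, 0.802, 0.597], [-1.0, 0.002, -0.003]]
ft_force: [-0.4, 0.5, 0.7]
finger_gap: 0.0918
time_s: 23.5
position: [0.5385, 0.2807, 0.2408]
orientation: [[-0.426, -0.412, 0.805], [0.57, 0.569, 0.593], [-0.702, 0.712, -0.008]]
ft_force: [0.6, -0.9, -0.9]
finger_gap: 0.0915
23.5 [0.5385 0.2807 0.2408] F [ 0.6228 -0.9294 -0.9326] gap 0.0915
[[-0.4262 -0.4118  0.8055]
 [ 0.5702  0.569   0.5926]
 [-0.7023  0.7118 -0.0077]] q [ 0.034   0.695   1.1499  0.6392  1.7735 -0.6214]
```

View pics/w13.png

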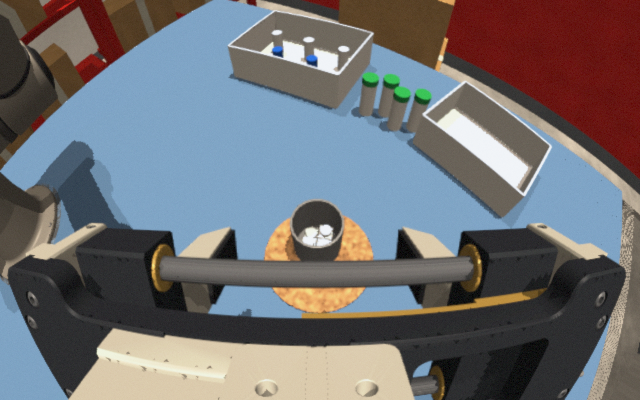

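View pics/s13.png

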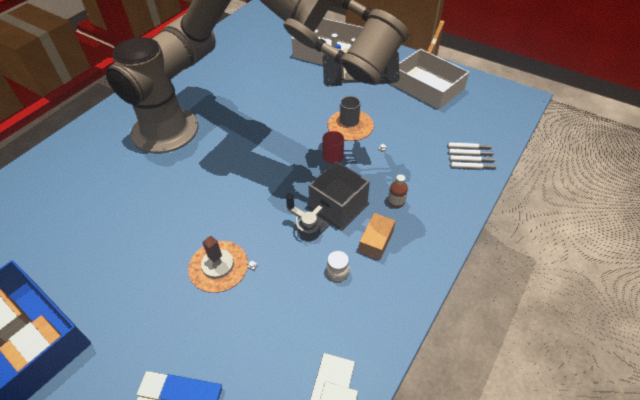

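Run:
```python
from h import *
crop("w13","w13c",255,180,130,140,5)
rpt()
```

```text
23.6 [0.5383 0.2823 0.2433] F [-0.0031 -0.9109  0.4249] gap 0.0916
[[-0.4221 -0.4189  0.804 ]
 [ 0.5667  0.5702  0.5947]
 [-0.7076  0.7066 -0.0032]] q [ 0.038   0.6897  1.1481  0.6364  1.7714 -0.62  ]
```

View pics/w13c.png

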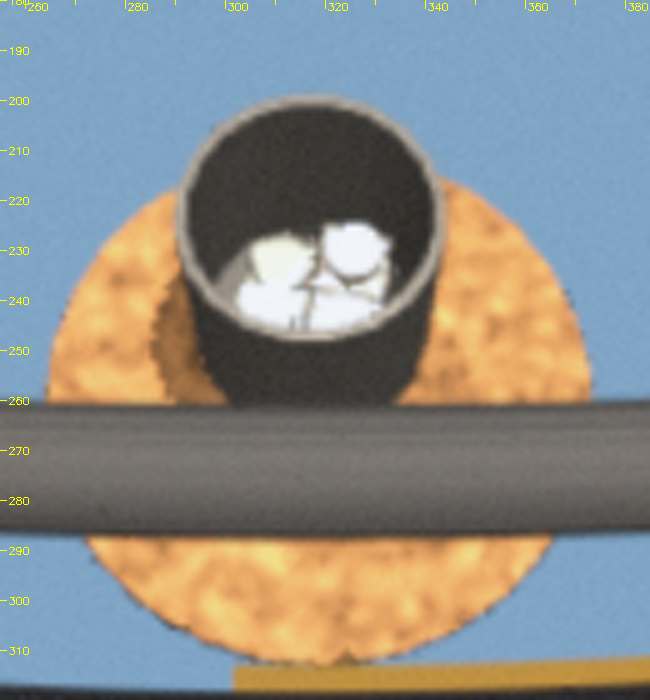

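Run:
```python
from h import *
s=status.sense()
c=at("wrist",316.5,223.3,.079,s);print(c, at("wrist",289.5,223,.079,s)-at("wrist",343.5,223,.079,s))
R=np.array(s["orientation"]);x=R[:,0]
c[:2]=(c[:2]*2+[.4825,.355])/3
g=np.array([*c[:2],.049]);tcp=g+.019*x;print(c,tcp)
print("pre",delta(R,s["position"],tcp-.10*x)[0],"full",delta(R,s["position"],tcp)[0])
```

```text
[0.4833 0.3538 0.079 ] [-0.0506 -0.0373  0.    ]
[0.483  0.3542 0.079 ] [0.475  0.365  0.0356]
pre [ 0.1206 -0.0731 -0.0011] full [ 0.2206 -0.0731 -0.0011]
```

```bash
python3 -m handwheel '[{"dx":0,"dy":-0.025,"dz":-0.001,"ax":0,"ay":0,"az":0},{"dx":0,"dy":-0.028,"dz":0,"ax":0,"ay":0,"az":0},{"dx":0.01,"dy":-0.02,"dz":0,"ax":0,"ay":0,"az":0},{"dx":0.025,"dy":0,"dz":0,"ax":0,"ay":0,"az":0},{"dx":0.025,"dy":0,"dz":0,"ax":0,"ay":0,"az":0},{"dx":0.025,"dy":0,"dz":0,"ax":0,"ay":0,"az":0},{"dx":0.025,"dy":0,"dz":0,"ax":0,"ay":0,"az":0},{"dx":0.02,"dy":0,"dz":0,"ax":0,"ay":0,"az":0},{"dx":0,"dy":0,"dz":0,"ax":0,"ay":0,"az":0}]'
python3 - <<'E'
from h import *
s=status.sense();rpt(s);R=np.array(s["orientation"]);x=R[:,0]
g=np.array([.483,.3542,.049]);print(delta(R,s["position"],g+.019*x))
grab("wrist","w14");grab("side","d14")
E
```

```text
time_s: 24.35
position: [0.5099, 0.3171, 0.0999]
orientation: [[-0.426, -0.422, 0.8], [0.564, 0.568, 0.6], [-0.707, 0.707, -0.004]]
ft_force: [-0.1, 0.1, -0.4]
finger_gap: 0.0916
24.35 [0.5099 0.3171 0.0999] F [-0.0724  0.08   -0.4489] gap 0.0916
[[-0.4262 -0.4219  0.8002]
 [ 0.5641  0.5676  0.5997]
 [-0.7072  0.707  -0.0039]] q [ 0.0942  0.8054  1.3515  0.6482  1.4888 -0.7739]
(array([ 0.0874, -0.0036,  0.0009]), array([0., 0., 0.]))
```

View pics/w14.png

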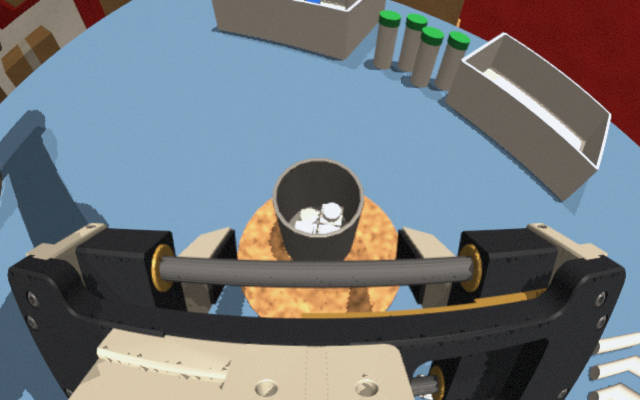

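View pics/d14.png

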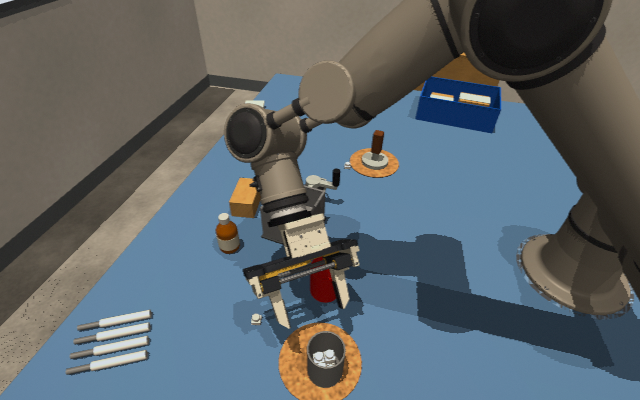

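```bash
python3 -m handwheel '[{"dx":0.02,"dy":-0.0035,"dz":0.001,"ax":0,"ay":0,"az":0},{"dx":0.02,"dy":0,"dz":0,"ax":0,"ay":0,"az":0},{"dx":0.02,"dy":0,"dz":0,"ax":0,"ay":0,"az":0},{"dx":0.015,"dy":0,"dz":0,"ax":0,"ay":0,"az":0},{"dx":0.01,"dy":0,"dz":0,"ax":0,"ay":0,"az":0},{"dx":0,"dy":0,"dz":0,"ax":0,"ay":0,"az":0},{"dx":0,"dy":0,"dz":0,"ax":0,"ay":0,"az":0}]'
python3 - <<'E'
from h import *
s=status.sense();rpt(s);R=np.array(s["orientation"]);x=R[:,0]
g=np.array([.483,.3542,.049]);print(delta(R,s["position"],g+.019*x))
grab("wrist","w15");grab("side","d15")
E
```

```text
time_s: 25.03
position: [0.4811, 0.3613, 0.0399]
orientation: [[-0.42, -0.423, 0.803], [0.568, 0.568, 0.596], [-0.708, 0.706, 0.002]]
ft_force: [0.7, -0.3, 0.3]
finger_gap: 0.0918
25.03 [0.4811 0.3613 0.0399] F [ 0.7232 -0.342   0.2804] gap 0.0918
[[-0.4197 -0.4228  0.8032]
 [ 0.5679  0.568   0.5957]
 [-0.7081  0.7061  0.0017]] q [ 0.1664  0.861   1.4392  0.7042  1.3352 -0.8205]
(array([ 0.0077,  0.0016, -0.0027]), array([0., 0., 0.]))
```

View pics/w15.png

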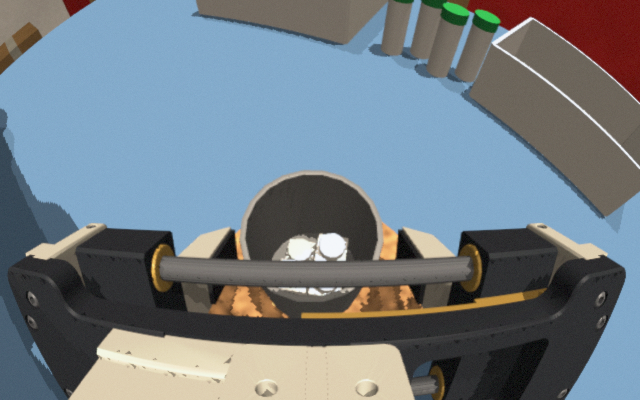

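View pics/d15.png

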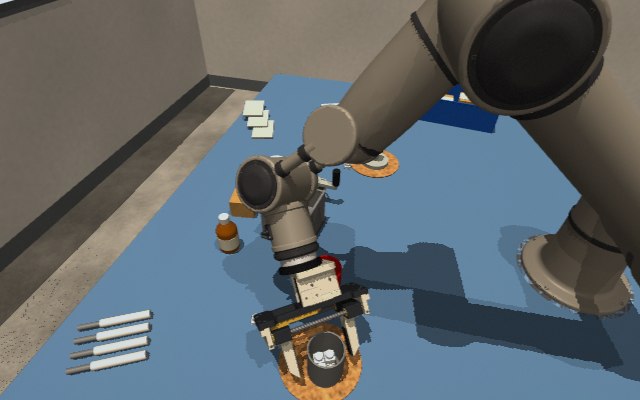

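```bash
python3 -m handwheel '[{"dx":0.003,"dy":0.001,"dz":-0.002,"ax":0,"ay":0,"az":0},{"dx":0,"dy":0,"dz":0,"ax":0,"ay":0,"az":0},{"dx":0,"dy":0,"dz":0,"ax":0,"ay":0,"az":0},{"dx":0,"dy":0,"dz":0,"ax":0,"ay":0,"az":0},{"dx":0,"dy":0,"dz":0,"ax":0,"ay":0,"az":0},{"dx":0,"dy":0,"dz":0,"ax":0,"ay":0,"az":0},{"dx":0,"dy":0,"dz":0,"ax":0,"ay":0,"az":0}]' 0.055 28
python3 -m handwheel '[{"dx":0,"dy":0,"dz":0,"ax":0,"ay":0,"az":0},{"dx":0,"dy":0,"dz":0,"ax":0,"ay":0,"az":0}]'
```

```text
time_s: 25.72
position: [0.4771, 0.3625, 0.0377]
orientation: [[-0.421, -0.422, 0.803], [0.568, 0.568, 0.595], [-0.707, 0.707, 0.001]]
ft_force: [-0.1, -1.0, 0.2]
finger_gap: 0.0636
time_s: 25.88
position: [0.4771, 0.3625, 0.0377]
orientation: [[-0.421, -0.422, 0.803], [0.568, 0.568, 0.595], [-0.707, 0.707, 0.001]]
ft_force: [1.2, -1.5, 2.0]
finger_gap: 0.064
```

```bash
python3 -m handwheel '[{"dx":-0.005,"dy":0.005,"dz":0,"ax":0,"ay":0,"az":0},{"dx":-0.012,"dy":0.012,"dz":0,"ax":0,"ay":0,"az":0},{"dx":-0.018,"dy":0.018,"dz":0,"ax":0,"ay":0,"az":0},{"dx":-0.02,"dy":0.02,"dz":0,"ax":0,"ay":0,"az":0},{"dx":-0.02,"dy":0.02,"dz":0,"ax":0,"ay":0,"az":0},{"dx":-0.02,"dy":0.02,"dz":0,"ax":0,"ay":0,"az":0},{"dx":-0.02,"dy":0.02,"dz":0,"ax":0,"ay":0,"az":0},{"dx":-0.015,"dy":0.015,"dz":0,"ax":0,"ay":0,"az":0},{"dx":0,"dy":0,"dz":0,"ax":0,"ay":0,"az":0},{"dx":0,"dy":0,"dz":0,"ax":0,"ay":0,"az":0}]'
python3 - <<'E'
from h import *
s=status.sense();rpt(s)
grab("wrist","w16")
E
```

```text
time_s: 26.72
position: [0.4768, 0.3626, 0.2229]
orientation: [[-0.419, -0.424, 0.803], [0.568, 0.568, 0.596], [-0.709, 0.705, 0.003]]
ft_force: [-0.4, -0.4, -2.2]
finger_gap: 0.0637
26.72 [0.4768 0.3626 0.2229] F [-0.3682 -0.4263 -2.2091] gap 0.0637
[[-0.4188 -0.4239  0.803 ]
 [ 0.5677  0.568   0.5959]
 [-0.7087  0.7055  0.0028]] q [ 0.1696  0.627   1.3251  0.6822  1.6013 -0.5964]
```

View pics/w16.png

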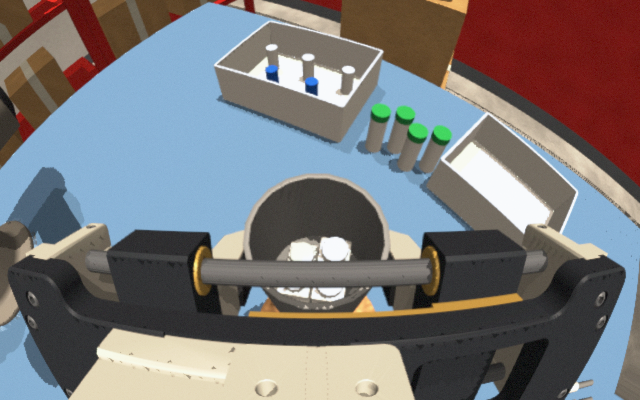

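```bash
python3 -m handwheel '[{"dx":0,"dy":0,"dz":0,"ax":0.04,"ay":-0.04,"az":0},{"dx":0,"dy":0,"dz":0,"ax":0.07,"ay":-0.07,"az":0},{"dx":0,"dy":0,"dz":0,"ax":0.07,"ay":-0.07,"az":0},{"dx":0,"dy":0,"dz":0,"ax":0.07,"ay":-0.07,"az":0},{"dx":0,"dy":0,"dz":0,"ax":0.07,"ay":-0.07,"az":0},{"dx":0,"dy":0,"dz":0,"ax":0.07,"ay":-0.07,"az":0},{"dx":0,"dy":0,"dz":0,"ax":0.07,"ay":-0.07,"az":0},{"dx":0,"dy":0,"dz":0,"ax":0.07,"ay":-0.07,"az":0},{"dx":0,"dy":0,"dz":0,"ax":0.025,"ay":-0.025,"az":0},{"dx":0,"dy":0,"dz":0,"ax":0,"ay":0,"az":0}]'
python3 - <<'E'
from h import *
s=status.sense();rpt(s)
R=np.array(s["orientation"]);g=np.array([.637,.046,.222]);print(delta(R,s["position"],g+.019*R[:,0]))
E
```

```text
time_s: 27.6
position: [0.4744, 0.3625, 0.2198]
orientation: [[0.101, 0.106, 0.989], [0.699, 0.7, -0.147], [-0.708, 0.706, -0.004]]
ft_force: [-0.2, -0.3, -2.5]
finger_gap: 0.0636
27.6 [0.4744 0.3625 0.2198] F [-0.2156 -0.3171 -2.5384] gap 0.0636
[[ 0.101   0.1064  0.9892]
 [ 0.6985  0.7004 -0.1467]
 [-0.7084  0.7058 -0.0036]] q [ 0.1418  0.3461  1.829   0.9641  0.9691 -0.2865]
(array([-0.1872, -0.2028,  0.2072]), array([0., 0., 0.]))
```

```bash
python3 -m handwheel '[{"dx":-0.007,"dy":-0.008,"dz":0.008,"ax":0,"ay":0,"az":0},{"dx":-0.017,"dy":-0.018,"dz":0.018,"ax":0,"ay":0,"az":0},{"dx":-0.02,"dy":-0.022,"dz":0.022,"ax":0,"ay":0,"az":0},{"dx":-0.02,"dy":-0.022,"dz":0.022,"ax":0,"ay":0,"az":0},{"dx":-0.02,"dy":-0.022,"dz":0.022,"ax":0,"ay":0,"az":0},{"dx":-0.02,"dy":-0.022,"dz":0.022,"ax":0,"ay":0,"az":0},{"dx":-0.02,"dy":-0.022,"dz":0.023,"ax":0,"ay":0,"az":0},{"dx":-0.02,"dy":-0.022,"dz":0.023,"ax":0,"ay":0,"az":0},{"dx":-0.02,"dy":-0.022,"dz":0.023,"ax":0,"ay":0,"az":0},{"dx":-0.015,"dy":-0.016,"dz":0.016,"ax":0,"ay":0,"az":0}]'
python3 -m handwheel '[{"dx":-0.008,"dy":-0.007,"dz":0.008,"ax":0,"ay":0,"az":0},{"dx":0,"dy":0,"dz":0,"ax":0,"ay":0,"az":0},{"dx":0,"dy":0,"dz":0,"ax":0,"ay":0,"az":0}]'
python3 - <<'E'
from h import *
s=status.sense();rpt(s)
R=np.array(s["orientation"]);g=np.array([.637,.046,.222]);print(delta(R,s["position"],g+.019*R[:,0]))
grab("wrist","w17");grab("side","d17")
E
```

```text
time_s: 28.43
position: [0.6359, 0.0677, 0.2075]
orientation: [[0.103, 0.105, 0.989], [0.699, 0.7, -0.147], [-0.708, 0.707, -0.002]]
ft_force: [-0.2, 0.3, -1.9]
finger_gap: 0.0636
time_s: 28.68
position: [0.641, 0.0588, 0.2085]
orientation: [[0.102, 0.105, 0.989], [0.7, 0.699, -0.147], [-0.707, 0.707, -0.003]]
ft_force: [-0.1, -0.5, -1.6]
finger_gap: 0.0636
28.68 [0.641  0.0588 0.2085] F [-0.103  -0.4606 -1.5849] gap 0.0636
[[ 0.1019  0.1053  0.9892]
 [ 0.7     0.699  -0.1465]
 [-0.7069  0.7073 -0.0025]] q [-0.3845  0.6309  1.3631  0.7665  1.4334 -0.4609]
(array([ 0.0001,  0.0002, -0.0021]), array([0., 0., 0.]))
```

View pics/w17.png

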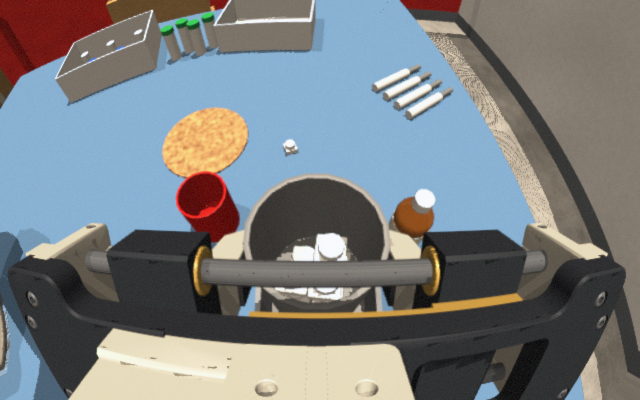

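View pics/d17.png

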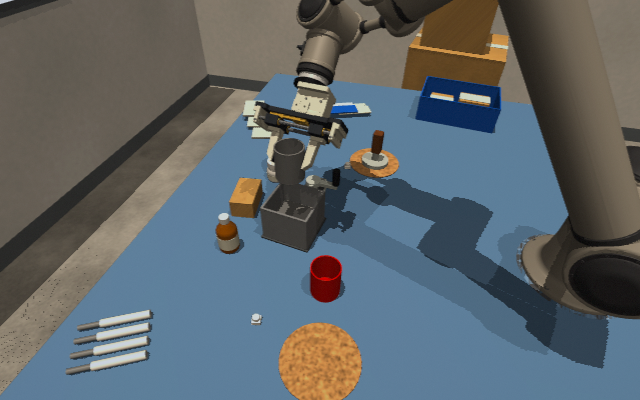

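```bash
python3 -m handwheel '[{"dx":0,"dy":0,"dz":0,"ax":0.05,"ay":0,"az":0},{"dx":0,"dy":0,"dz":0,"ax":0.1,"ay":0,"az":0},{"dx":0,"dy":0,"dz":0,"ax":0.1,"ay":0,"az":0},{"dx":0,"dy":0,"dz":0,"ax":0.1,"ay":0,"az":0},{"dx":0,"dy":0,"dz":0,"ax":0.1,"ay":0,"az":0},{"dx":0,"dy":0,"dz":0,"ax":0.1,"ay":0,"az":0},{"dx":0,"dy":0,"dz":0,"ax":0.1,"ay":0,"az":0},{"dx":0,"dy":0,"dz":0,"ax":0.1,"ay":0,"az":0},{"dx":0,"dy":0,"dz":0,"ax":0.1,"ay":0,"az":0},{"dx":0,"dy":0,"dz":0,"ax":0.1,"ay":0,"az":0}]'
python3 -m handwheel '[{"dx":0,"dy":0,"dz":0,"ax":0.1,"ay":0,"az":0},{"dx":0,"dy":0,"dz":0,"ax":0.1,"ay":0,"az":0},{"dx":0,"dy":0,"dz":0,"ax":0.1,"ay":0,"az":0},{"dx":0,"dy":0,"dz":0,"ax":0.1,"ay":0,"az":0},{"dx":0,"dy":0,"dz":0,"ax":0.1,"ay":0,"az":0},{"dx":0,"dy":0,"dz":0,"ax":0.1,"ay":0,"az":0},{"dx":0,"dy":0,"dz":0,"ax":0.1,"ay":0,"az":0},{"dx":0,"dy":0,"dz":0,"ax":0.1,"ay":0,"az":0},{"dx":0,"dy":0,"dz":0,"ax":0.1,"ay":0,"az":0},{"dx":0,"dy":0,"dz":0,"ax":0.05,"ay":0,"az":0}]'
python3 - <<'E'
from h import *
s=status.sense();rpt(s)
grab("scene","s18");grab("side","d18");crop("s18","s18c",270,100,130,120,6);crop("d18","d18c",230,90,130,150,5)
E
```

```text
time_s: 29.62
position: [0.6403, 0.0611, 0.2103]
orientation: [[0.102, 0.867, 0.488], [0.7, 0.287, -0.654], [-0.707, 0.408, -0.577]]
ft_force: [0.2, -0.0, -2.5]
finger_gap: 0.0639
time_s: 30.45
position: [0.6403, 0.0611, 0.2103]
orientation: [[0.102, 0.901, -0.421], [0.7, -0.366, -0.614], [-0.707, -0.232, -0.668]]
ft_force: [-0.4, -0.1, -0.6]
finger_gap: 0.0637
30.45 [0.6403 0.0611 0.2103] F [-0.3877 -0.1068 -0.5612] gap 0.0637
[[ 0.1016  0.9013 -0.4211]
 [ 0.6997 -0.3656 -0.6138]
 [-0.7072 -0.2323 -0.6678]] q [-0.3813  0.627   1.3649  0.7668  1.4329  1.4446]
```

View pics/s18c.png

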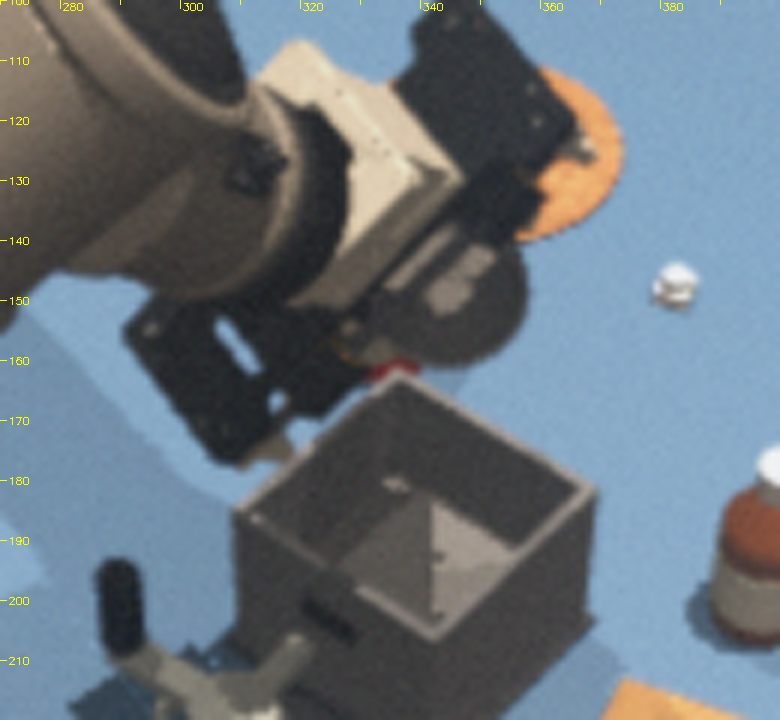

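View pics/d18c.png

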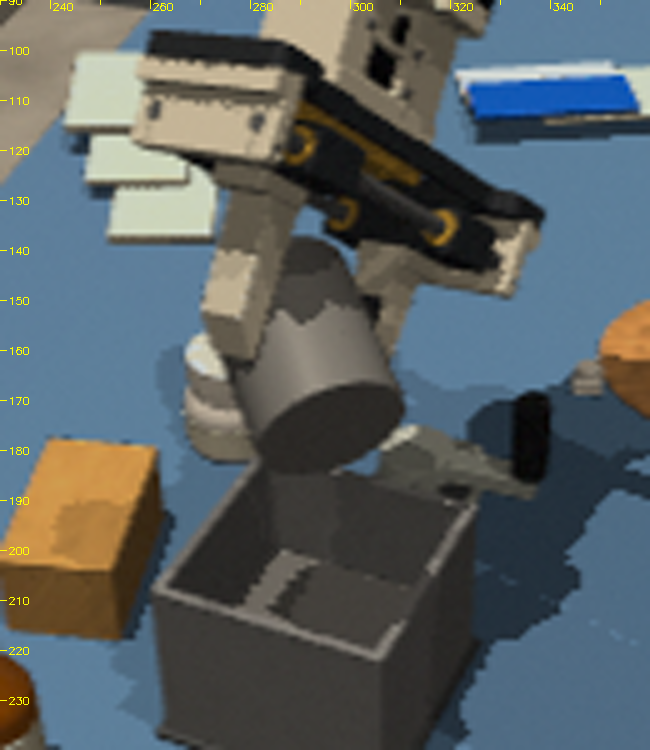

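```bash
python3 -m handwheel '[{"dx":0,"dy":0,"dz":0,"ax":0.08,"ay":0,"az":0},{"dx":0,"dy":0,"dz":0,"ax":0.08,"ay":0,"az":0},{"dx":0,"dy":0,"dz":0,"ax":0.08,"ay":0,"az":0},{"dx":0,"dy":0,"dz":0,"ax":0.08,"ay":0,"az":0},{"dx":0,"dy":0,"dz":0,"ax":0.08,"ay":0,"az":0},{"dx":0,"dy":0,"dz":0,"ax":0.08,"ay":0,"az":0},{"dx":0,"dy":0,"dz":0,"ax":0.08,"ay":0,"az":0},{"dx":0,"dy":0,"dz":0,"ax":0.08,"ay":0,"az":0},{"dx":0,"dy":0,"dz":0,"ax":0.08,"ay":0,"az":0},{"dx":0,"dy":0,"dz":0,"ax":0.05,"ay":0,"az":0}]'
python3 - <<'E'
from h import *
s=status.sense();rpt(s)
R=np.array(s["orientation"]);x=R[:,0]
# raise tool to alpha=0: axis = x cross up (horizontal)
ax=np.cross(x,[0,0,1]);ax/=np.linalg.norm(ax);print("axis tool per rad",R.T@ax,"up in tool",R.T@[0,0,1],"y in tool",R.T@[0,1,0])
grab("scene","s19");crop("s19","s19c",270,100,130,120,6);grab("side","d19");crop("d19","d19c",230,90,130,150,5)
E
```

```text
time_s: 31.38
position: [0.6406, 0.0605, 0.2103]
orientation: [[0.102, 0.356, -0.929], [0.7, -0.69, -0.188], [-0.707, -0.63, -0.32]]
ft_force: [0.5, -0.4, -2.0]
finger_gap: 0.0641
31.38 [0.6406 0.0605 0.2103] F [ 0.453  -0.4319 -2.0292] gap 0.0641
[[ 0.1024  0.3564 -0.9287]
 [ 0.6995 -0.6895 -0.1875]
 [-0.7072 -0.6305 -0.32  ]] q [-0.3821  0.6274  1.3642  0.7668  1.4329  2.2114]
axis tool per rad [-0.      0.4526 -0.8917] up in tool [-0.7072 -0.6305 -0.32  ] y in tool [ 0.6995 -0.6895 -0.1875]
```

View pics/s19c.png

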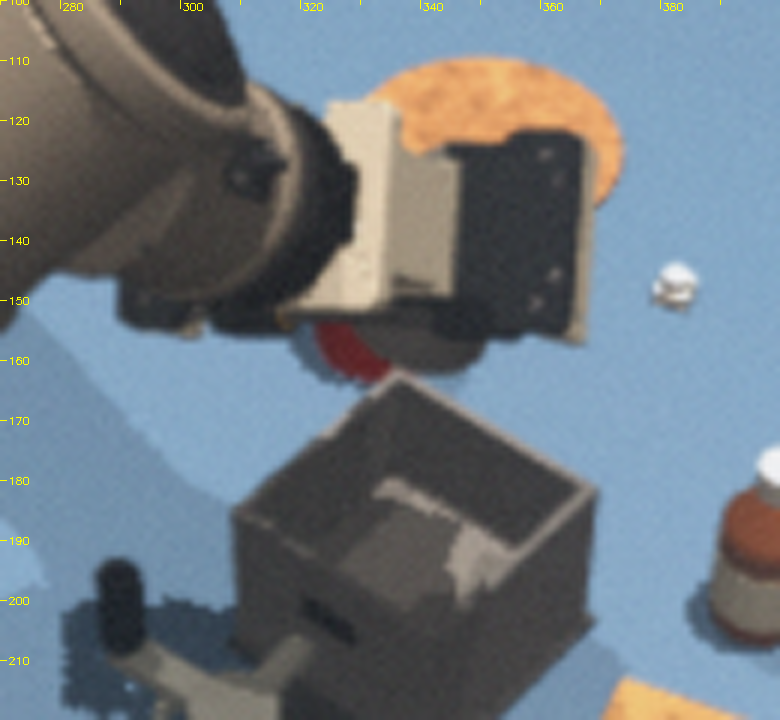

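View pics/d19c.png

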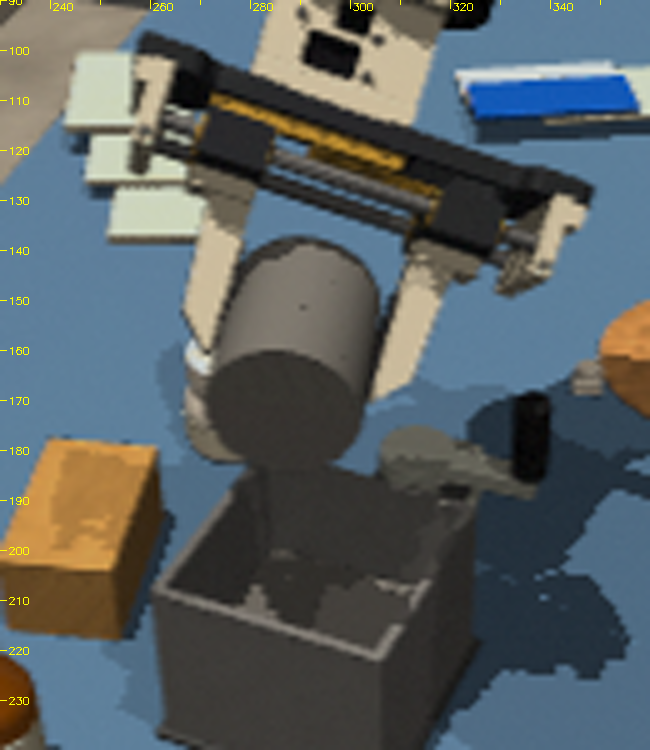

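```bash
python3 -m handwheel '[{"dx":0.002,"dy":-0.002,"dz":-0.0005,"ax":0,"ay":0.025,"az":-0.05},{"dx":0.002,"dy":-0.002,"dz":-0.0005,"ax":0,"ay":0.041,"az":-0.08},{"dx":0.0016,"dy":-0.0015,"dz":-0.0005,"ax":0,"ay":0.041,"az":-0.08},{"dx":0,"dy":0,"dz":0,"ax":0,"ay":0.041,"az":-0.08},{"dx":0,"dy":0,"dz":0,"ax":0,"ay":0.041,"az":-0.08},{"dx":0,"dy":0,"dz":0,"ax":0,"ay":0.041,"az":-0.08},{"dx":0,"dy":0,"dz":0,"ax":0,"ay":0.041,"az":-0.08}]'
python3 - <<'E'
from h import *
s=status.sense();rpt(s)
grab("scene","s20");crop("s20","s20c",270,100,130,120,6);grab("side","d20");crop("d20","d20c",230,90,130,150,5)
E
```

```text
time_s: 32.07
position: [0.6413, 0.0673, 0.2111]
orientation: [[0.145, 0.43, -0.891], [0.972, -0.231, 0.047], [-0.185, -0.873, -0.451]]
ft_force: [-0.3, -0.4, -2.3]
finger_gap: 0.0636
32.07 [0.6413 0.0673 0.2111] F [-0.3038 -0.4005 -2.3213] gap 0.0636
[[ 0.1454  0.4295 -0.8913]
 [ 0.9718 -0.2308  0.0473]
 [-0.1854 -0.8731 -0.451 ]] q [-0.5052  0.856   1.4323  1.1931  1.7078  1.8873]
```

View pics/s20c.png

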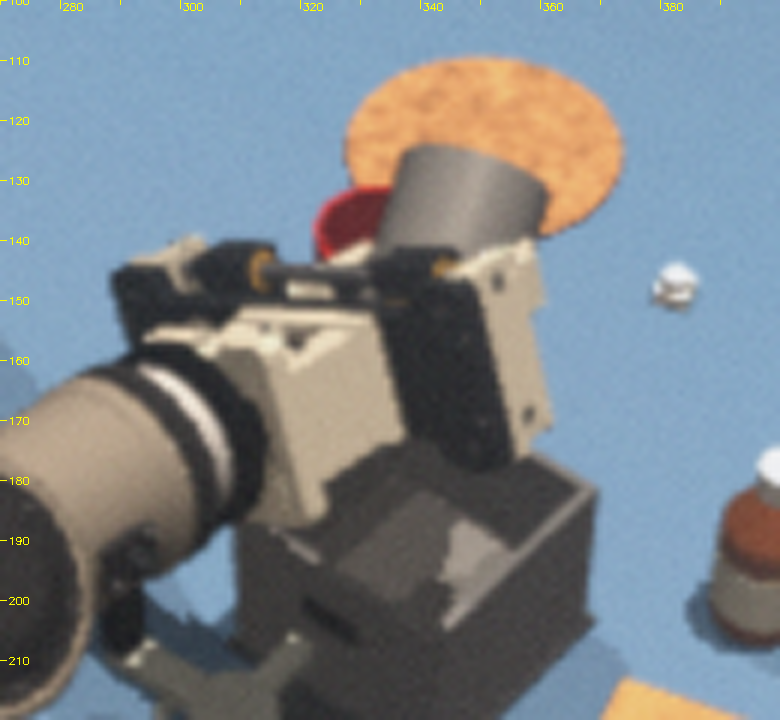

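View pics/d20c.png

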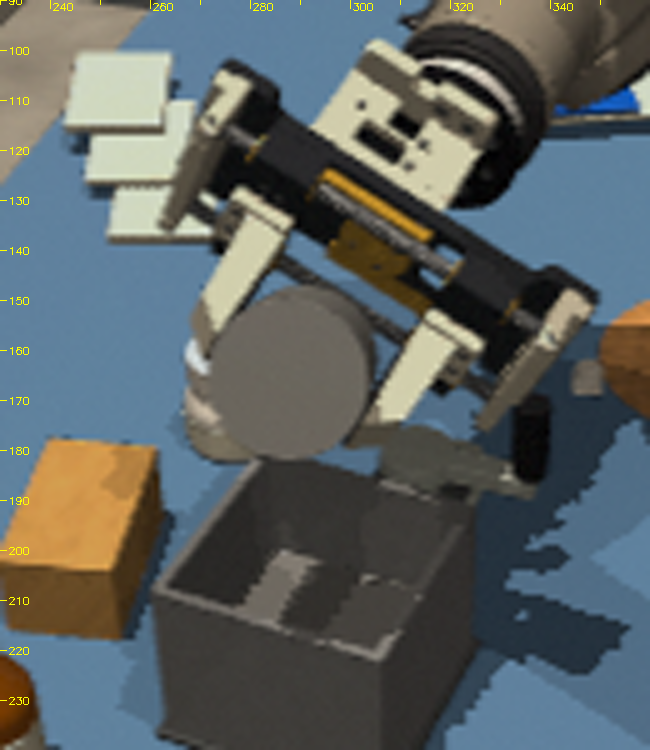

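```bash
python3 -m handwheel '[{"dx":0,"dy":0,"dz":0,"ax":0.09,"ay":0,"az":0},{"dx":0,"dy":0,"dz":0,"ax":0.09,"ay":0,"az":0},{"dx":0,"dy":0,"dz":0,"ax":0.09,"ay":0,"az":0},{"dx":0,"dy":0,"dz":0,"ax":0.09,"ay":0,"az":0},{"dx":0,"dy":0,"dz":0,"ax":0,"ay":0,"az":0},{"dx":0,"dy":0,"dz":0,"ax":0,"ay":0,"az":0}]'
python3 - <<'E'
from h import *
s=status.sense();rpt(s);R=np.array(s["orientation"]);x=R[:,0]
print("c",R@np.array([-.707,.707,0]))
ax=np.cross(x,[0,0,1]);ax/=np.linalg.norm(ax);print("axis",R.T@ax,"up",R.T@[0,0,1])
grab("scene","s21");crop("s21","s21c",270,100,130,120,6);grab("side","d21");crop("d21","d21c",230,90,130,150,5)
E
```

```text
time_s: 32.67
position: [0.6413, 0.0679, 0.2116]
orientation: [[0.144, 0.088, -0.986], [0.971, -0.205, 0.123], [-0.191, -0.975, -0.115]]
ft_force: [0.4, 0.1, -2.4]
finger_gap: 0.0639
32.67 [0.6413 0.0679 0.2116] F [ 0.3857  0.1461 -2.3816] gap 0.0639
[[ 0.1439  0.0885 -0.9856]
 [ 0.9709 -0.2052  0.1233]
 [-0.1914 -0.9747 -0.1154]] q [-0.5036  0.8526  1.4313  1.1895  1.7051  2.2499]
c [-0.0392 -0.8315 -0.5538]
axis [-0.      0.1176 -0.9931] up [-0.1914 -0.9747 -0.1154]
```

View pics/s21c.png

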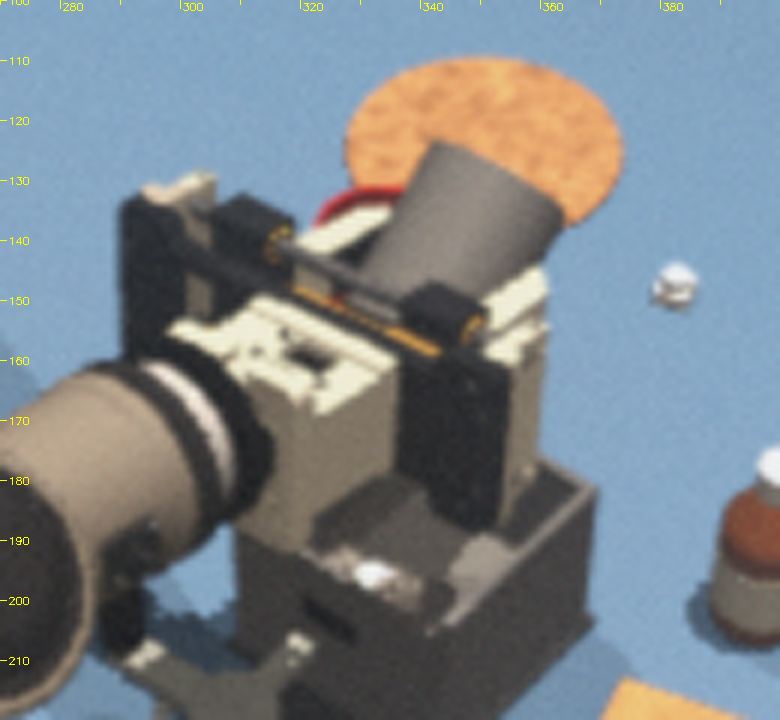

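View pics/d21c.png

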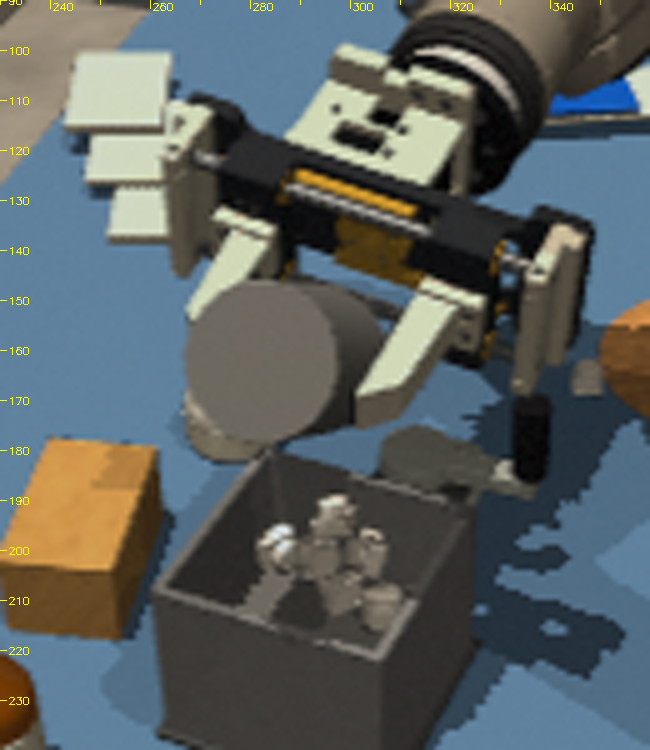

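```bash
python3 -m handwheel '[{"dx":0,"dy":0,"dz":0,"ax":0,"ay":0,"az":0},{"dx":0,"dy":0,"dz":0,"ax":0,"ay":0,"az":0},{"dx":0,"dy":-0.003,"dz":0,"ax":0,"ay":0.009,"az":-0.08},{"dx":0,"dy":-0.003,"dz":0,"ax":0,"ay":0.009,"az":-0.08},{"dx":0,"dy":-0.003,"dz":0,"ax":0,"ay":0.009,"az":-0.08},{"dx":0,"dy":-0.003,"dz":0,"ax":0,"ay":0.009,"az":-0.08},{"dx":0,"dy":-0.003,"dz":0,"ax":0,"ay":0.009,"az":-0.08},{"dx":0,"dy":0,"dz":0,"ax":0,"ay":0,"az":0},{"dx":0,"dy":0,"dz":0,"ax":0,"ay":0,"az":0}]'
python3 - <<'E'
from h import *
s=status.sense();rpt(s);R=np.array(s["orientation"]);x=R[:,0]
print("c",R@np.array([-.707,.707,0]))
grab("scene","s22");crop("s22","s22c",250,100,150,140,5);grab("side","d22");crop("d22","d22c",230,90,130,150,5)
E
```

```text
time_s: 33.52
position: [0.6396, 0.0683, 0.2243]
orientation: [[0.144, 0.14, -0.98], [0.967, 0.189, 0.169], [0.209, -0.972, -0.108]]
ft_force: [0.4, -0.7, -0.4]
finger_gap: 0.0639
33.52 [0.6396 0.0683 0.2243] F [ 0.3896 -0.7123 -0.3615] gap 0.0639
[[ 0.144   0.1396 -0.9797]
 [ 0.9672  0.1895  0.1691]
 [ 0.2092 -0.9719 -0.1078]] q [-0.5027  1.0314  1.4339  1.4255  1.9562  2.1462]
c [-0.0031 -0.5499 -0.8351]
```

View pics/s22c.png

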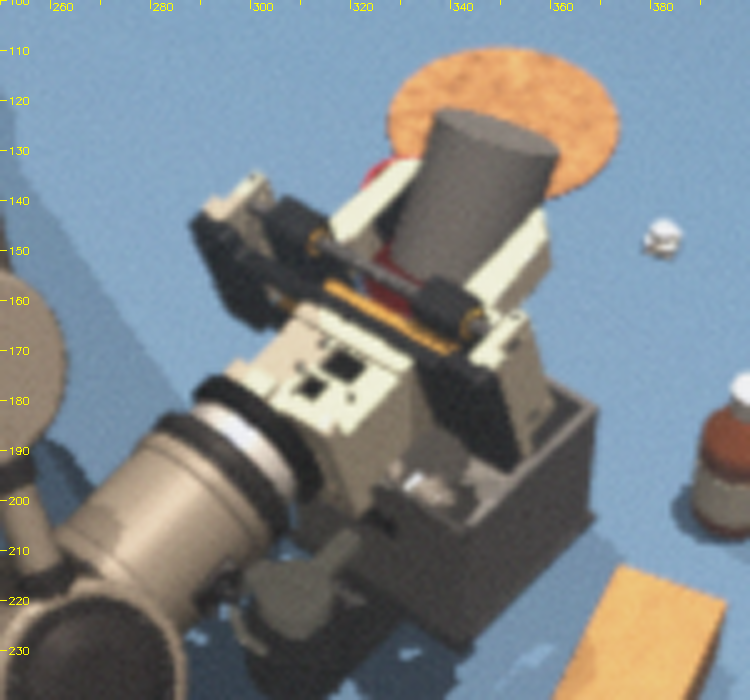

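View pics/d22c.png

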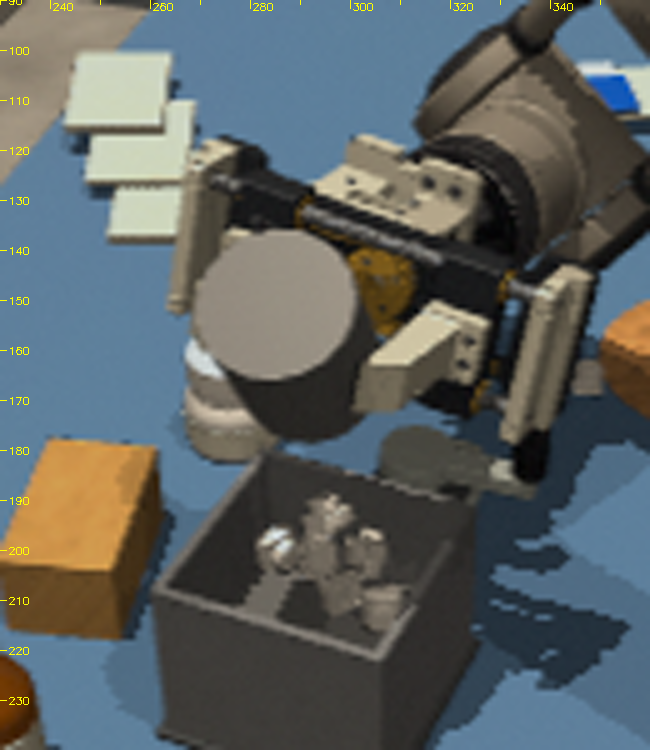

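```bash
python3 -m handwheel '[{"dx":0,"dy":-0.01,"dz":0,"ax":0,"ay":-0.005,"az":0.05},{"dx":0,"dy":-0.01,"dz":0,"ax":0,"ay":-0.011,"az":0.09},{"dx":0,"dy":0,"dz":0,"ax":0,"ay":-0.011,"az":0.09},{"dx":0,"dy":0,"dz":0,"ax":0,"ay":-0.011,"az":0.09},{"dx":0,"dy":0,"dz":0,"ax":0,"ay":-0.011,"az":0.09},{"dx":0,"dy":0,"dz":0,"ax":0,"ay":-0.011,"az":0.09},{"dx":0,"dy":0,"dz":0,"ax":0,"ay":-0.011,"az":0.09},{"dx":0,"dy":0,"dz":0,"ax":0,"ay":-0.011,"az":0.09},{"dx":0,"dy":0,"dz":0,"ax":0,"ay":-0.011,"az":0.09},{"dx":0,"dy":0,"dz":0,"ax":0,"ay":-0.011,"az":0.09}]'
python3 -m handwheel '[{"dx":0,"dy":0,"dz":0,"ax":-0.05,"ay":-0.011,"az":0.09},{"dx":0,"dy":0,"dz":0,"ax":-0.12,"ay":0,"az":0},{"dx":0,"dy":0,"dz":0,"ax":-0.12,"ay":0,"az":0},{"dx":0,"dy":0,"dz":0,"ax":-0.12,"ay":0,"az":0},{"dx":0,"dy":0,"dz":0,"ax":-0.12,"ay":0,"az":0},{"dx":0,"dy":0,"dz":0,"ax":-0.12,"ay":0,"az":0},{"dx":0,"dy":0,"dz":0,"ax":-0.12,"ay":0,"az":0},{"dx":0,"dy":0,"dz":0,"ax":-0.12,"ay":0,"az":0},{"dx":0,"dy":0,"dz":0,"ax":-0.12,"ay":0,"az":0},{"dx":0,"dy":0,"dz":0,"ax":-0.12,"ay":0,"az":0}]'
python3 -m handwheel '[{"dx":0,"dy":0,"dz":0,"ax":-0.12,"ay":0,"az":0},{"dx":0,"dy":0,"dz":0,"ax":-0.12,"ay":0,"az":0},{"dx":0,"dy":0,"dz":0,"ax":-0.12,"ay":0,"az":0},{"dx":0,"dy":0,"dz":0,"ax":-0.12,"ay":0,"az":0},{"dx":0,"dy":0,"dz":0,"ax":-0.12,"ay":0,"az":0},{"dx":0,"dy":0,"dz":0,"ax":-0.12,"ay":0,"az":0},{"dx":0,"dy":0,"dz":0,"ax":-0.12,"ay":0,"az":0},{"dx":0,"dy":0,"dz":0,"ax":-0.12,"ay":0,"az":0},{"dx":0,"dy":0,"dz":0,"ax":-0.12,"ay":0,"az":0},{"dx":0,"dy":0,"dz":0,"ax":-0.12,"ay":0,"az":0}]'
python3 - <<'E'
from h import *
s=status.sense();rpt(s);R=np.array(s["orientation"])
yw=np.radians(81.7);t=np.array([np.cos(yw),np.sin(yw),0]);k=np.array([0,0,1.])
x=(t-k)/2**.5;y=(t+k)/2**.5;z=np.cross(x,y);R1=np.stack([x,y,z],1)
print(delta(R,s["position"],[.6,.25,.24],R1))
E
```

```text
time_s: 34.45
position: [0.6371, 0.0637, 0.2469]
orientation: [[0.114, 0.026, -0.993], [0.781, -0.62, 0.073], [-0.614, -0.784, -0.091]]
ft_force: [0.2, 0.7, -0.5]
finger_gap: 0.064
time_s: 35.28
position: [0.6369, 0.0644, 0.2465]
orientation: [[0.106, 0.909, -0.404], [0.726, -0.348, -0.593], [-0.679, -0.231, -0.697]]
ft_force: [-0.4, -0.9, -0.8]
finger_gap: 0.0636
time_s: 36.12
position: [0.6369, 0.0644, 0.2465]
orientation: [[0.106, 0.706, 0.701], [0.726, 0.427, -0.539], [-0.679, 0.566, -0.468]]
ft_force: [-0.4, -0.2, -0.3]
finger_gap: 0.064
36.12 [0.6369 0.0644 0.2465] F [-0.3576 -0.2416 -0.2605] gap 0.064
[[ 0.1056  0.7057  0.7006]
 [ 0.7263  0.4265 -0.539 ]
 [-0.6792  0.5658 -0.4675]] q [-0.3919  0.5947  1.3433  0.7947  1.4948  0.2571]
(array([ 0.1354,  0.0495, -0.1228]), array([-0.6901, -0.0137, -0.0371]))
```

```bash
python3 -m handwheel '[{"dx":0,"dy":0,"dz":0,"ax":-0.115,"ay":-0.002,"az":-0.006},{"dx":0,"dy":0,"dz":0,"ax":-0.115,"ay":-0.002,"az":-0.006},{"dx":0,"dy":0,"dz":0,"ax":-0.115,"ay":-0.002,"az":-0.006},{"dx":0,"dy":0,"dz":0,"ax":-0.115,"ay":-0.002,"az":-0.006},{"dx":0,"dy":0,"dz":0,"ax":-0.115,"ay":-0.002,"az":-0.006},{"dx":0,"dy":0,"dz":0,"ax":-0.115,"ay":-0.002,"az":-0.007},{"dx":0,"dy":0,"dz":0,"ax":0,"ay":0,"az":0},{"dx":0,"dy":0,"dz":0,"ax":0,"ay":0,"az":0}]'
python3 - <<'E'
from h import *
s=status.sense();rpt(s);R=np.array(s["orientation"])
grab("wrist","w23");grab("scene","s23");crop("s23","s23c",270,100,130,120,6);grab("side","d23")
print(delta(R,s["position"],[.53,.29,.24]))
E
```

```text
time_s: 36.78
position: [0.6369, 0.0646, 0.2463]
orientation: [[0.1, 0.112, 0.989], [0.701, 0.697, -0.15], [-0.706, 0.708, -0.008]]
ft_force: [-0.8, -0.1, -1.0]
finger_gap: 0.0637
36.78 [0.6369 0.0646 0.2463] F [-0.7765 -0.0665 -0.9508] gap 0.0637
[[ 0.1     0.1116  0.9887]
 [ 0.701   0.6973 -0.1496]
 [-0.7061  0.7081 -0.0085]] q [-0.3785  0.5862  1.3342  0.7628  1.4848 -0.3991]
(array([ 0.1517,  0.1408, -0.1393]), array([0., 0., 0.]))
```

View pics/w23.png

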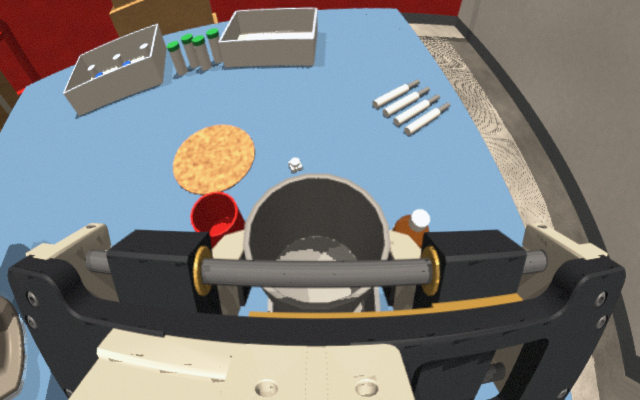

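View pics/s23c.png

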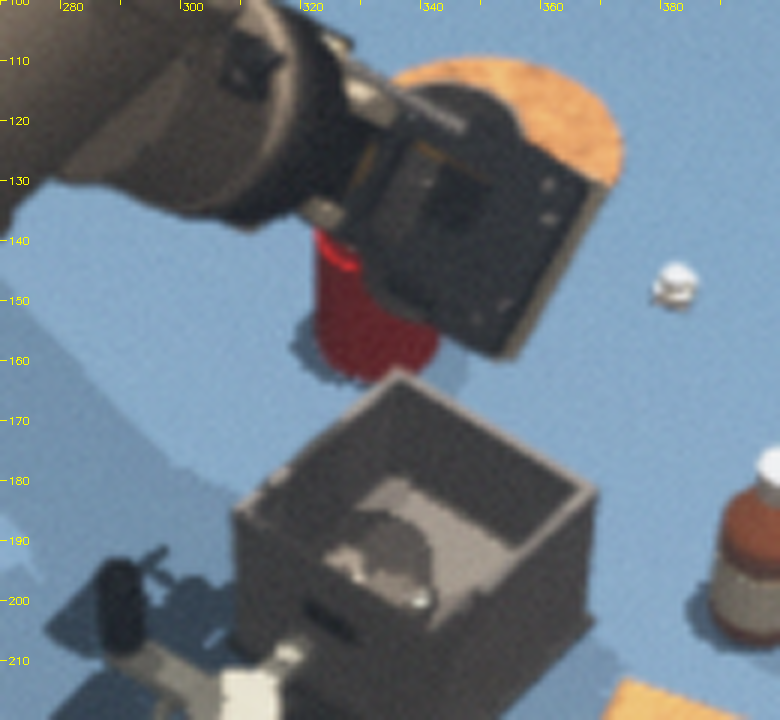

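View pics/d23.png

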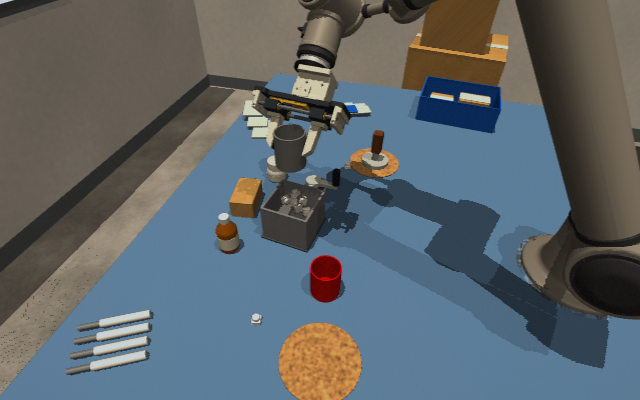

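```bash
python3 - <<'E'
from h import *
s=status.sense()
print("mat",at("wrist",214,158,.004,s))
# ellipse outline points
for p in [(173,158),(255,150),(222,125),(205,191)]: print(at("wrist",*p,.004,s))
E
python3 -m handwheel '[{"dx":0.008,"dy":0.007,"dz":-0.007,"ax":-0.04,"ay":0.04,"az":0},{"dx":0.015,"dy":0.015,"dz":-0.01,"ax":-0.07,"ay":0.07,"az":0},{"dx":0.015,"dy":0.015,"dz":-0.01,"ax":-0.07,"ay":0.07,"az":0},{"dx":0.015,"dy":0.015,"dz":-0.008,"ax":-0.07,"ay":0.07,"az":0},{"dx":0.015,"dy":0.015,"dz":-0.006,"ax":-0.07,"ay":0.07,"az":0},{"dx":0.015,"dy":0.015,"dz":-0.004,"ax":-0.07,"ay":0.07,"az":0},{"dx":0.015,"dy":0.015,"dz":0,"ax":-0.07,"ay":0.07,"az":0},{"dx":0.015,"dy":0.015,"dz":0,"ax":-0.07,"ay":0.07,"az":0},{"dx":0.015,"dy":0.015,"dz":0,"ax":-0.025,"ay":0.025,"az":0},{"dx":0,"dy":0,"dz":0,"ax":0,"ay":0,"az":0}]'
python3 - <<'E'
from h import *
s=status.sense();rpt(s);R=np.array(s["orientation"])
yw=np.radians(126.6);t=np.array([np.cos(yw),np.sin(yw),0]);k=np.array([0,0,1.])
x=(t-k)/2**.5;y=(t+k)/2**.5;z=np.cross(x,y);R1=np.stack([x,y,z],1)
print(delta(R,s["position"],[.484,.3545,.12],R1))
E
```

```text
mat [0.4979 0.3349 0.004 ]
[0.4188 0.3507 0.004 ]
[0.57   0.3387 0.004 ]
[0.5095 0.4106 0.004 ]
[0.4847 0.2706 0.004 ]
time_s: 37.77
position: [0.5504, 0.2376, 0.2456]
orientation: [[-0.431, -0.417, 0.801], [0.569, 0.563, 0.599], [-0.701, 0.714, -0.005]]
ft_force: [0.4, -0.2, -0.4]
finger_gap: 0.0637
37.77 [0.5504 0.2376 0.2456] F [ 0.3607 -0.1975 -0.4363] gap 0.0637
[[-0.4307 -0.4167  0.8006]
 [ 0.569   0.5632  0.5992]
 [-0.7005  0.7136 -0.0054]] q [-0.0289  0.708   1.113   0.6139  1.8334 -0.665 ]
(array([0.1831, 0.0039, 0.0176]), array([-0.0013, -0.0065, -0.0092]))
```

```bash
python3 -m handwheel '[{"dx":0.02,"dy":0,"dz":0.002,"ax":0,"ay":0,"az":-0.005},{"dx":0.03,"dy":0,"dz":0.003,"ax":0,"ay":0,"az":-0.004},{"dx":0.035,"dy":0,"dz":0.004,"ax":0,"ay":-0.006,"az":0},{"dx":0.035,"dy":0,"dz":0.004,"ax":0,"ay":0,"az":0},{"dx":0.035,"dy":0,"dz":0.003,"ax":0,"ay":0,"az":0},{"dx":0.023,"dy":0,"dz":0.002,"ax":0,"ay":0,"az":0},{"dx":0,"dy":0,"dz":0,"ax":0,"ay":0,"az":0},{"dx":0,"dy":0,"dz":0,"ax":0,"ay":0,"az":0}]'
python3 - <<'E'
from h import *
s=status.sense();rpt(s);R=np.array(s["orientation"])
yw=np.radians(126.6);t=np.array([np.cos(yw),np.sin(yw),0]);k=np.array([0,0,1.])
x=(t-k)/2**.5;y=(t+k)/2**.5;z=np.cross(x,y);R1=np.stack([x,y,z],1)
print(delta(R,s["position"],[.4885,.3495,.045],R1))
grab("wrist","w24");grab("side","d24");crop("d24","d24c",240,240,150,150,5)
E
```

```text
time_s: 38.43
position: [0.4912, 0.3458, 0.1194]
orientation: [[-0.419, -0.417, 0.806], [0.569, 0.571, 0.591], [-0.708, 0.707, -0.002]]
ft_force: [0.6, -0.0, -0.3]
finger_gap: 0.0635
38.43 [0.4912 0.3458 0.1194] F [ 0.609  -0.0446 -0.3205] gap 0.0635
[[-0.4192 -0.4171  0.8064]
 [ 0.5689  0.5715  0.5913]
 [-0.7075  0.7067 -0.0023]] q [ 0.1395  0.7591  1.3877  0.6752  1.4671 -0.7318]
(array([ 0.0559, -0.0493,  0.0001]), array([-0.0059,  0.0027,  0.0006]))
```

View pics/d24c.png

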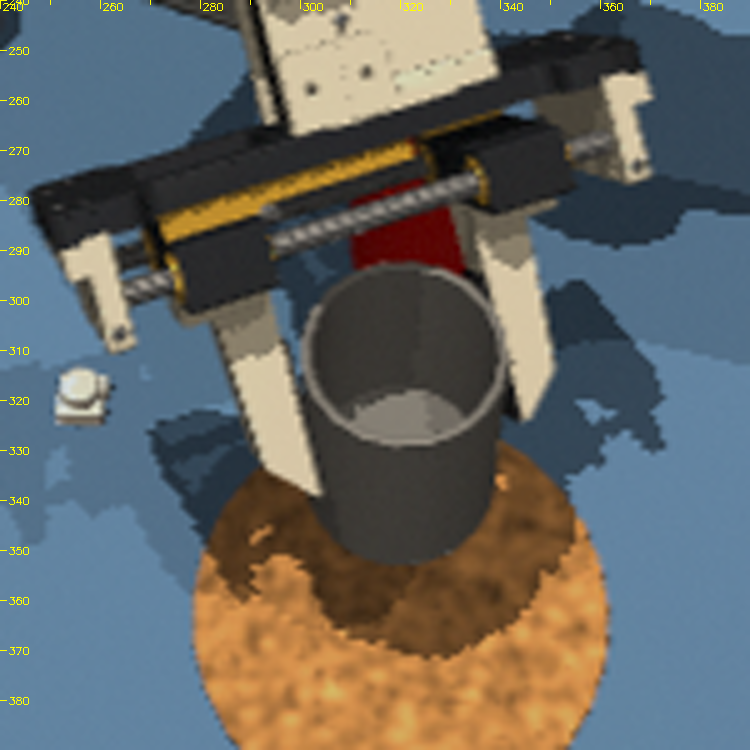

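```bash
python3 -m handwheel '[{"dx":0.014,"dy":-0.012,"dz":0,"ax":-0.005,"ay":0.002,"az":0},{"dx":0.016,"dy":-0.014,"dz":0,"ax":0,"ay":0,"az":0},{"dx":0.014,"dy":-0.013,"dz":0,"ax":0,"ay":0,"az":0},{"dx":0.012,"dy":-0.01,"dz":0,"ax":0,"ay":0,"az":0},{"dx":0.0025,"dy":-0.0025,"dz":0,"ax":0,"ay":0,"az":0},{"dx":0,"dy":0,"dz":0,"ax":0,"ay":0,"az":0},{"dx":0,"dy":0,"dz":0,"ax":0,"ay":0,"az":0}]'
python3 -m handwheel '[{"dx":0.0015,"dy":-0.0015,"dz":0,"ax":0,"ay":0,"az":0},{"dx":0,"dy":0,"dz":0,"ax":0,"ay":0,"az":0},{"dx":0,"dy":0,"dz":0,"ax":0,"ay":0,"az":0}]'
```

```text
time_s: 39.12
position: [0.4898, 0.3496, 0.0429]
orientation: [[-0.418, -0.423, 0.804], [0.569, 0.568, 0.595], [-0.708, 0.706, 0.003]]
ft_force: [-0.2, -0.2, -0.1]
finger_gap: 0.0637
time_s: 39.37
position: [0.4892, 0.3498, 0.0406]
orientation: [[-0.419, -0.424, 0.803], [0.568, 0.568, 0.596], [-0.708, 0.706, 0.003]]
ft_force: [-0.3, 0.6, -0.2]
finger_gap: 0.0637
```

```bash
python3 -m handwheel '[{"dx":0.0012,"dy":-0.0012,"dz":0,"ax":0,"ay":0,"az":0},{"dx":0,"dy":0,"dz":0,"ax":0,"ay":0,"az":0},{"dx":0,"dy":0,"dz":0,"ax":0,"ay":0,"az":0}]'
python3 -m handwheel '[{"dx":0.0012,"dy":-0.0012,"dz":0,"ax":0,"ay":0,"az":0},{"dx":0,"dy":0,"dz":0,"ax":0,"ay":0,"az":0},{"dx":0,"dy":0,"dz":0,"ax":0,"ay":0,"az":0}]'
```

```text
time_s: 39.62
position: [0.4888, 0.3498, 0.0382]
orientation: [[-0.419, -0.423, 0.803], [0.568, 0.568, 0.596], [-0.708, 0.706, 0.002]]
ft_force: [0.4, -0.3, -1.1]
finger_gap: 0.0641
time_s: 39.87
position: [0.489, 0.3499, 0.0377]
orientation: [[-0.42, -0.423, 0.803], [0.569, 0.567, 0.596], [-0.707, 0.707, 0.003]]
ft_force: [-0.0, -1.5, 5.3]
finger_gap: 0.0634
```

Contact. I'll open and back out along the tool axis.

```bash
python3 -m handwheel '[{"dx":-0.0005,"dy":0.0005,"dz":0,"ax":0,"ay":0,"az":0},{"dx":0,"dy":0,"dz":0,"ax":0,"ay":0,"az":0},{"dx":0,"dy":0,"dz":0,"ax":0,"ay":0,"az":0},{"dx":0,"dy":0,"dz":0,"ax":0,"ay":0,"az":0},{"dx":0,"dy":0,"dz":0,"ax":0,"ay":0,"az":0},{"dx":0,"dy":0,"dz":0,"ax":0,"ay":0,"az":0}]' 0.0915
python3 -m handwheel '[{"dx":-0.01,"dy":0,"dz":0,"ax":0,"ay":0,"az":0},{"dx":-0.025,"dy":0,"dz":0,"ax":0,"ay":0,"az":0},{"dx":-0.03,"dy":0,"dz":0,"ax":0,"ay":0,"az":0},{"dx":-0.035,"dy":0,"dz":0,"ax":0,"ay":0,"az":0},{"dx":-0.035,"dy":0,"dz":0,"ax":0,"ay":0,"az":0},{"dx":-0.035,"dy":0,"dz":0,"ax":0,"ay":0,"az":0},{"dx":-0.03,"dy":0,"dz":0,"ax":0,"ay":0,"az":0},{"dx":0,"dy":0,"dz":0,"ax":0,"ay":0,"az":0}]'
python3 - <<'E'
from h import *
rpt();grab("wrist","w25");grab("side","d25");grab("scene","s25");crop("s25","s25c",160,200,130,110,6)
crop("d25","d25c",230,160,150,240,3)
E
```

```text
time_s: 40.37
position: [0.4888, 0.3498, 0.0371]
orientation: [[-0.42, -0.423, 0.803], [0.568, 0.568, 0.596], [-0.708, 0.706, 0.002]]
ft_force: [0.0, 0.4, 0.2]
finger_gap: 0.0912
time_s: 41.03
position: [0.5769, 0.2324, 0.1835]
orientation: [[-0.41, -0.427, 0.806], [0.569, 0.57, 0.592], [-0.712, 0.702, 0.009]]
ft_force: [0.6, 0.6, 0.5]
finger_gap: 0.0912
41.03 [0.5769 0.2324 0.1835] F [0.5518 0.6422 0.4647] gap 0.0912
[[-0.4103 -0.4272  0.8057]
 [ 0.5695  0.57    0.5923]
 [-0.7123  0.7019  0.0094]] q [-0.0356  0.7949  1.107   0.5983  1.7471 -0.7226]
```

View pics/w25.png

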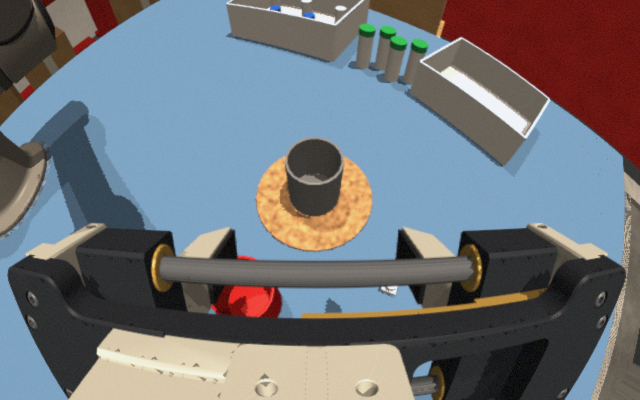

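View pics/d25.png

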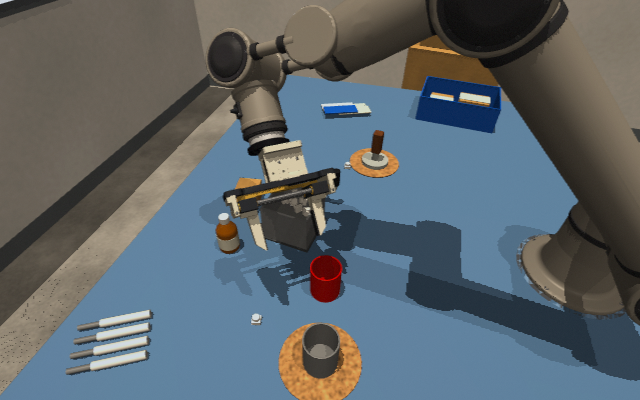

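View pics/s25c.png

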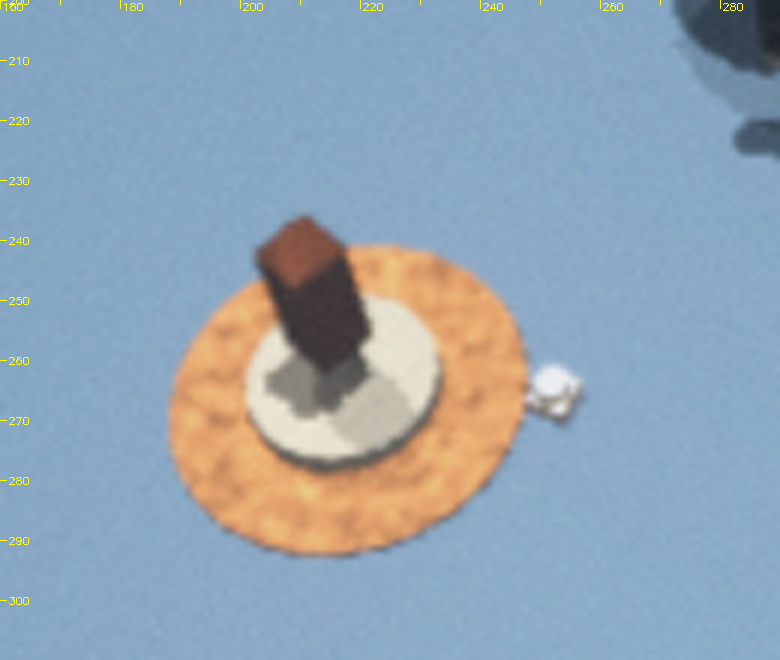

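```bash
python3 -m handwheel '[{"dx":-0.01,"dy":0.01,"dz":0.005,"ax":0,"ay":0,"az":-0.06},{"dx":-0.01,"dy":0.01,"dz":0.01,"ax":0,"ay":0,"az":-0.1},{"dx":0,"dy":0,"dz":0.01,"ax":0,"ay":0,"az":-0.1},{"dx":0,"dy":0,"dz":0.01,"ax":0,"ay":0,"az":-0.1},{"dx":0,"dy":0,"dz":0.01,"ax":0,"ay":0,"az":-0.1},{"dx":0,"dy":0,"dz":0.01,"ax":0,"ay":0,"az":-0.1},{"dx":0,"dy":0,"dz":0.01,"ax":0,"ay":0,"az":-0.1},{"dx":0,"dy":0,"dz":0.01,"ax":0,"ay":0,"az":-0.1},{"dx":0,"dy":0,"dz":0.01,"ax":0,"ay":0,"az":-0.025},{"dx":0,"dy":0,"dz":0,"ax":0,"ay":0,"az":0}]' 0.06
python3 - <<'E'
from h import *
s=status.sense();rpt(s);R=np.array(s["orientation"])
th=np.arctan2(R[1,2],R[0,2]);z=np.array([np.cos(th),np.sin(th),0]);x=np.array([0,0,-1.]);R1=np.stack([x,np.cross(z,x),z],1)
print(delta(R,s["position"],[.635,.29,.18],R1))
E
```

```text
time_s: 42.02
position: [0.6386, 0.2912, 0.2057]
orientation: [[0.0, -0.6, 0.8], [-0.0, 0.8, 0.6], [-1.0, -0.001, 0.0]]
ft_force: [0.7, 0.6, 0.1]
finger_gap: 0.0601
42.02 [0.6386 0.2912 0.2057] F [0.7046 0.6092 0.1374] gap 0.0601
[[ 0.0004 -0.6001  0.7999]
 [-0.0003  0.7999  0.6001]
 [-1.     -0.0005  0.0002]] q [ 0.319   0.6977  0.9808 -0.0004  1.4628 -0.3246]
(array([ 0.0257,  0.0012, -0.0036]), array([-0.    ,  0.0002,  0.0005]))
```

```bash
python3 -m handwheel '[{"dx":0.025,"dy":0,"dz":-0.002,"ax":0,"ay":0,"az":0},{"dx":0.02,"dy":0,"dz":0,"ax":0,"ay":0,"az":0},{"dx":0,"dy":0,"dz":0,"ax":0,"ay":0,"az":0}]'
python3 - <<'E'
from h import *
rpt();grab("wrist","w26");crop("w26","w26c",240,120,150,150,5)
E
```

```text
time_s: 42.27
position: [0.6356, 0.2852, 0.156]
orientation: [[-0.009, -0.596, 0.803], [-0.002, 0.803, 0.596], [-1.0, 0.004, -0.009]]
ft_force: [-1.3, -0.3, -1.2]
finger_gap: 0.0603
42.27 [0.6356 0.2852 0.156 ] F [-1.2599 -0.3336 -1.2448] gap 0.0603
[[-0.0092 -0.5958  0.8031]
 [-0.0021  0.8031  0.5958]
 [-1.      0.0038 -0.0087]] q [ 0.3115  0.7234  1.0675  0.0008  1.3601 -0.327 ]
```

View pics/w26c.png

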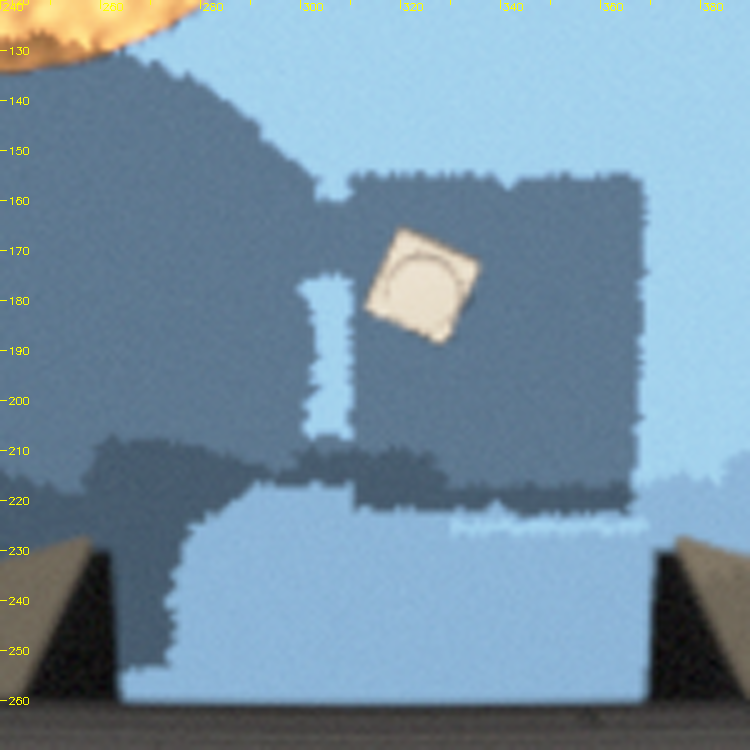

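```bash
cat > plug.py <<'E'
from h import *
def plug(c,boss):
    s=status.sense();rpt(s);R=np.array(s["orientation"])
    P=np.array([at("wrist",*p,.009,s) for p in c]);m=P.mean(0);b=at("wrist",*boss,.016,s)
    print("corners mean",m,"boss",b,[round(np.linalg.norm(P[(i+1)%4]-P[i]),4) for i in range(4)])
    a=[np.degrees(np.arctan2(*(P[(i+1)%4]-P[i])[1::-1]))%90 for i in range(4)];print("yaw",a)
    a=np.mean((np.array(a)-a[0]+45)%90-45)+a[0]
    zy=np.degrees(np.arctan2(R[1,2],R[0,2]));best=zy+((a-zy+45)%90-45)
    z=np.array([np.cos(np.radians(best)),np.sin(np.radians(best)),0]);x=np.array([0,0,-1.]);R1=np.stack([x,np.cross(z,x),z],1)
    p=(m+b)/2
    d,rv=delta(R,s["position"],[p[0],p[1],.0],R1);print("delta in tool now to z=0:",d,"rot",rv,"z yaw",zy,"->",best)
E
python3 - <<'E'
from plug import *
plug([(318,165.5),(334,172),(326.5,188.5),(311,181.5)],(323,177))
E
```

```text
42.32 [0.6367 0.2854 0.1586] F [ 0.4964  0.3745 -0.8091] gap 0.06
[[-0.0059 -0.5955  0.8033]
 [-0.0012  0.8034  0.5955]
 [-1.      0.0026 -0.0055]] q [ 0.3113  0.7217  1.0636  0.0007  1.3623 -0.3267]
corners mean [0.6345 0.2949 0.009 ] boss [0.6341 0.2963 0.016 ] [np.float64(0.0175), np.float64(0.0188), np.float64(0.0174), np.float64(0.018)]
yaw [np.float64(14.314497679937205), np.float64(13.099888812254576), np.float64(11.768264731831437), np.float64(13.271065577948335)]
delta in tool now to z=0: [0.1586 0.0093 0.005 ] rot [ 0.409  -0.0059 -0.0014] z yaw 36.54830053747488 -> 13.113429200492888
```

```bash
python3 -m handwheel '[{"dx":0.01,"dy":0.005,"dz":0.003,"ax":0.0,"ay":0,"az":0},{"dx":0.01,"dy":0.0045,"dz":0.002,"ax":0,"ay":0,"az":0},{"dx":0.02,"dy":0,"dz":0,"ax":0.1,"ay":0,"az":0},{"dx":0.02,"dy":0,"dz":0,"ax":0.1,"ay":0,"az":0},{"dx":0.02,"dy":0,"dz":0,"ax":0.1,"ay":0,"az":0},{"dx":0.02,"dy":0,"dz":0,"ax":0.109,"ay":0,"az":0},{"dx":0.01,"dy":0,"dz":0,"ax":0,"ay":0,"az":0},{"dx":0,"dy":0,"dz":0,"ax":0,"ay":0,"az":0},{"dx":0,"dy":0,"dz":0,"ax":0,"ay":0,"az":0}]' 0.045
python3 - <<'E'
from h import *
rpt();grab("wrist","w27");crop("w27","w27c",220,160,200,120,4)
E
```

```text
time_s: 43.07
position: [0.6376, 0.2972, 0.0523]
orientation: [[0.002, -0.23, 0.973], [0.001, 0.973, 0.23], [-1.0, 0.0, 0.002]]
ft_force: [0.3, 0.4, 0.9]
finger_gap: 0.0448
43.07 [0.6376 0.2972 0.0523] F [0.2962 0.3778 0.8921] gap 0.0448
[[ 0.0019 -0.2301  0.9732]
 [ 0.0007  0.9732  0.2301]
 [-1.      0.0002  0.002 ]] q [0.3273 0.8222 1.1679 0.0001 1.1494 0.0951]
```

View pics/w27c.png

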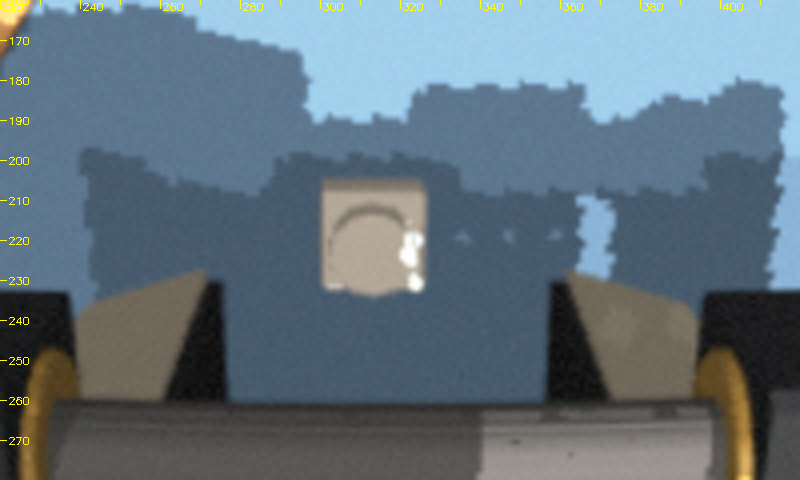

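Run:
```python
from plug import *
plug([(299.5,205.5),(325.5,205.5),(325.5,232),(299.5,232)],(312.5,222))
```

```text
43.12 [0.6382 0.2974 0.0534] F [ 0.1351 -0.8033  0.467 ] gap 0.0453
[[ 0.0039 -0.2295  0.9733]
 [ 0.0013  0.9733  0.2295]
 [-1.      0.0004  0.0041]] q [0.3273 0.8211 1.167  0.     1.1495 0.0957]
corners mean [0.6343 0.2963 0.009 ] boss [0.6343 0.2966 0.016 ] [np.float64(0.0178), np.float64(0.0195), np.float64(0.0183), np.float64(0.0195)]
yaw [np.float64(13.20570494341642), np.float64(13.80881584291356), np.float64(13.222170932080388), np.float64(12.31998171444043)]
delta in tool now to z=0: [ 0.0534  0.     -0.0042] rot [ 0.0023  0.0041 -0.0004] z yaw 13.268714852881736 -> 13.1391683582127
```

```bash
python3 -m handwheel '[{"dx":0.01,"dy":0,"dz":-0.004,"ax":0,"ay":0,"az":0},{"dx":0.015,"dy":0,"dz":0,"ax":0,"ay":0,"az":0},{"dx":0.013,"dy":0,"dz":0,"ax":0,"ay":0,"az":0},{"dx":0.007,"dy":0,"dz":0,"ax":0,"ay":0,"az":0},{"dx":0.003,"dy":0,"dz":0,"ax":0,"ay":0,"az":0},{"dx":0,"dy":0,"dz":0,"ax":0,"ay":0,"az":0},{"dx":0,"dy":0,"dz":0,"ax":0,"ay":0,"az":0}]'
python3 -m handwheel '[{"dx":0,"dy":0,"dz":0,"ax":0,"ay":0,"az":0},{"dx":0,"dy":0,"dz":0,"ax":0,"ay":0,"az":0},{"dx":0,"dy":0,"dz":0,"ax":0,"ay":0,"az":0},{"dx":0,"dy":0,"dz":0,"ax":0,"ay":0,"az":0},{"dx":0,"dy":0,"dz":0,"ax":0,"ay":0,"az":0},{"dx":0,"dy":0,"dz":0,"ax":0,"ay":0,"az":0},{"dx":0,"dy":0,"dz":0,"ax":0,"ay":0,"az":0}]' 0.005 20
```

```text
time_s: 43.7
position: [0.6342, 0.2962, 0.0048]
orientation: [[0.003, -0.227, 0.974], [0.001, 0.974, 0.227], [-1.0, 0.0, 0.003]]
ft_force: [-0.0, 0.5, 0.5]
finger_gap: 0.0451
time_s: 44.28
position: [0.6339, 0.2961, 0.0045]
orientation: [[0.002, -0.227, 0.974], [0.001, 0.974, 0.227], [-1.0, 0.0, 0.003]]
ft_force: [-0.9, -0.1, 2.0]
finger_gap: 0.0178
```

```bash
python3 -m handwheel '[{"dx":-0.02,"dy":0,"dz":0,"ax":0,"ay":0,"az":0},{"dx":-0.035,"dy":0,"dz":0,"ax":0,"ay":0,"az":0},{"dx":-0.035,"dy":0,"dz":0,"ax":0,"ay":0,"az":0},{"dx":-0.035,"dy":0,"dz":0,"ax":0,"ay":0,"az":0},{"dx":-0.035,"dy":-0.01,"dz":-0.002,"ax":0,"ay":0,"az":0},{"dx":0,"dy":-0.036,"dz":-0.006,"ax":0,"ay":0,"az":0},{"dx":0,"dy":-0.036,"dz":-0.006,"ax":0,"ay":0,"az":0},{"dx":0,"dy":-0.036,"dz":-0.006,"ax":0,"ay":0,"az":0},{"dx":0,"dy":-0.036,"dz":-0.006,"ax":0,"ay":0,"az":0},{"dx":0,"dy":-0.036,"dz":-0.006,"ax":0,"ay":0,"az":0}]'
python3 -m handwheel '[{"dx":0,"dy":-0.03,"dz":-0.006,"ax":0.03,"ay":0,"az":0},{"dx":0,"dy":-0.015,"dz":-0.006,"ax":0.1,"ay":0,"az":0},{"dx":0,"dy":0,"dz":0,"ax":0.1,"ay":0,"az":0},{"dx":0,"dy":0,"dz":0,"ax":0.1,"ay":0,"az":0},{"dx":0,"dy":0,"dz":0,"ax":0.03,"ay":0,"az":0},{"dx":0,"dy":0,"dz":0,"ax":0,"ay":0,"az":0}]'
python3 - <<'E'
from h import *
s=status.sense();rpt(s);print(delta(s["orientation"],s["position"],[.645,.055,.105]));grab("wrist","w28")
E
```

```text
time_s: 45.12
position: [0.6451, 0.1021, 0.1642]
orientation: [[0.002, -0.227, 0.974], [0.001, 0.974, 0.227], [-1.0, 0.0, 0.002]]
ft_force: [1.1, 0.0, -0.6]
finger_gap: 0.0179
time_s: 45.62
position: [0.6434, 0.0569, 0.164]
orientation: [[0.002, 0.132, 0.991], [0.001, 0.991, -0.132], [-1.0, 0.001, 0.002]]
ft_force: [-0.6, -0.8, -1.1]
finger_gap: 0.0178
45.62 [0.6434 0.0569 0.164 ] F [-0.6105 -0.7735 -1.1419] gap 0.0178
[[ 0.0019  0.1321  0.9912]
 [ 0.0007  0.9912 -0.1321]
 [-1.      0.0009  0.0018]] q [-0.0307  0.6126  1.2535  0.0007  1.2736  0.1016]
(array([ 0.059 , -0.0017,  0.0018]), array([0., 0., 0.]))
```

View pics/w28.png

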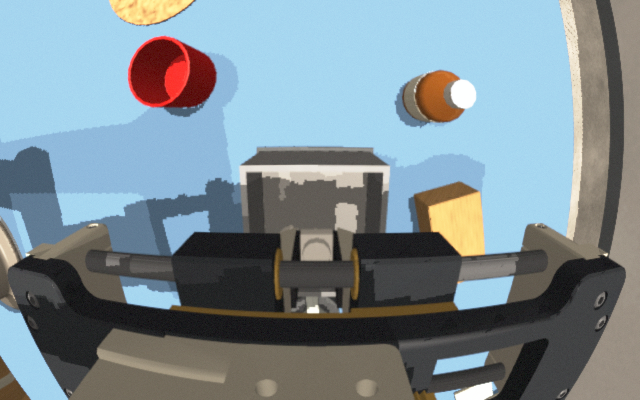

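```bash
python3 -m handwheel '[{"dx":0.02,"dy":-0.001,"dz":0,"ax":0,"ay":0,"az":0},{"dx":0.025,"dy":0,"dz":0,"ax":0,"ay":0,"az":0},{"dx":0.02,"dy":0,"dz":0,"ax":0,"ay":0,"az":0},{"dx":0,"dy":0,"dz":0,"ax":0,"ay":0,"az":0},{"dx":0,"dy":0,"dz":0,"ax":0,"ay":0,"az":0}]'
python3 -m handwheel '[{"dx":0,"dy":0,"dz":0,"ax":0,"ay":0,"az":0},{"dx":0,"dy":0,"dz":0,"ax":0,"ay":0,"az":0},{"dx":0,"dy":0,"dz":0,"ax":0,"ay":0,"az":0},{"dx":-0.02,"dy":0,"dz":0,"ax":0,"ay":0,"az":0},{"dx":-0.03,"dy":0,"dz":0,"ax":0,"ay":0,"az":0},{"dx":-0.03,"dy":0,"dz":0,"ax":0,"ay":0,"az":0},{"dx":-0.02,"dy":0,"dz":0,"ax":0,"ay":0,"az":0}]' 0.036
python3 - <<'E'
from h import *
s=status.sense();rpt(s);grab("wrist","w29");grab("side","d29");grab("scene","s29");crop("d29","d29c",240,140,130,110,6)
a=at("scene",251.5,263,.016);print("stray1",a)
print(delta(s["orientation"],s["position"],[a[0],a[1],.19]))
E
```

```text
time_s: 46.08
position: [0.6429, 0.0564, 0.0983]
orientation: [[-0.0, 0.13, 0.992], [0.001, 0.992, -0.13], [-1.0, 0.001, -0.0]]
ft_force: [0.4, 0.1, 0.6]
finger_gap: 0.0179
time_s: 46.67
position: [0.6443, 0.0562, 0.2033]
orientation: [[0.007, 0.13, 0.991], [0.0, 0.991, -0.13], [-1.0, 0.001, 0.007]]
ft_force: [0.1, 0.1, 0.7]
finger_gap: 0.0359
46.67 [0.6443 0.0562 0.2033] F [0.1071 0.0706 0.7218] gap 0.0359
[[ 0.0071  0.1304  0.9914]
 [ 0.0005  0.9915 -0.1304]
 [-1.      0.0014  0.007 ]] q [-0.0318  0.582   1.1982  0.0007  1.3543  0.0988]
stray1 [ 0.5607 -0.2482  0.016 ]
(array([ 0.0126, -0.3127, -0.0433]), array([0., 0., 0.]))
```

View pics/d29c.png

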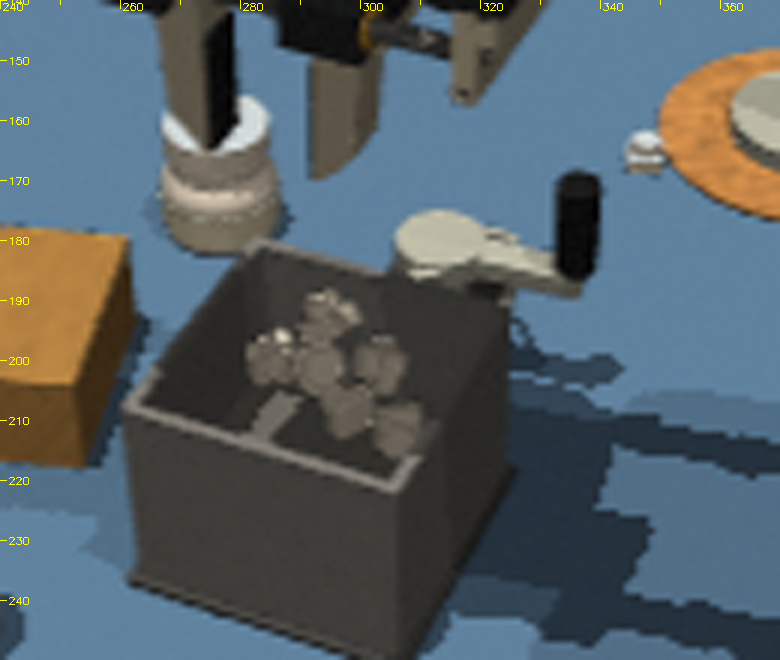

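View pics/s29.png

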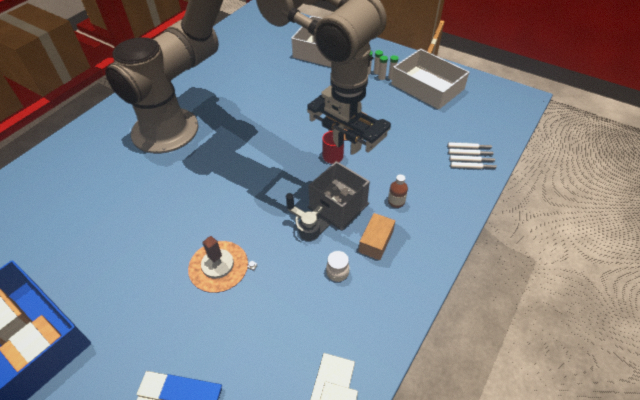

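```bash
python3 -m handwheel '[{"dx":0,"dy":-0.02,"dz":-0.003,"ax":0,"ay":0,"az":0},{"dx":0,"dy":-0.038,"dz":-0.005,"ax":0,"ay":0,"az":0},{"dx":0,"dy":-0.038,"dz":-0.005,"ax":0,"ay":0,"az":0},{"dx":0,"dy":-0.038,"dz":-0.005,"ax":0,"ay":0,"az":0},{"dx":0,"dy":-0.038,"dz":-0.005,"ax":0,"ay":0,"az":0},{"dx":0,"dy":-0.038,"dz":-0.005,"ax":0,"ay":0,"az":0},{"dx":0,"dy":-0.038,"dz":-0.005,"ax":0,"ay":0,"az":0},{"dx":0,"dy":-0.038,"dz":-0.005,"ax":0,"ay":0,"az":0},{"dx":0.01,"dy":-0.027,"dz":-0.005,"ax":0,"ay":0,"az":0},{"dx":0,"dy":0,"dz":0,"ax":0,"ay":0,"az":0}]' 0.045
python3 - <<'E'
from h import *
rpt();grab("wrist","w30")
E
```

```text
time_s: 47.65
position: [0.5568, -0.2533, 0.186]
orientation: [[-0.002, 0.136, 0.991], [0.001, 0.991, -0.136], [-1.0, 0.001, -0.002]]
ft_force: [-0.3, 0.7, -0.6]
finger_gap: 0.0446
47.65 [ 0.5568 -0.2533  0.186 ] F [-0.2634  0.7431 -0.6258] gap 0.0446
[[-0.002   0.1359  0.9907]
 [ 0.0008  0.9907 -0.1359]
 [-1.      0.0005 -0.0021]] q [-0.5519  0.5342  1.3306 -0.0004  1.279  -0.4155]
```

View pics/w30.png

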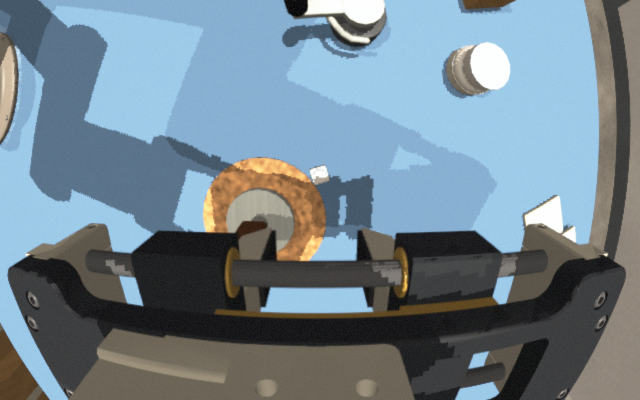

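Run:
```python
from h import *
crop("w30","w30c",270,140,90,80,8)
```

```text
(no output)
```

View pics/w30c.png

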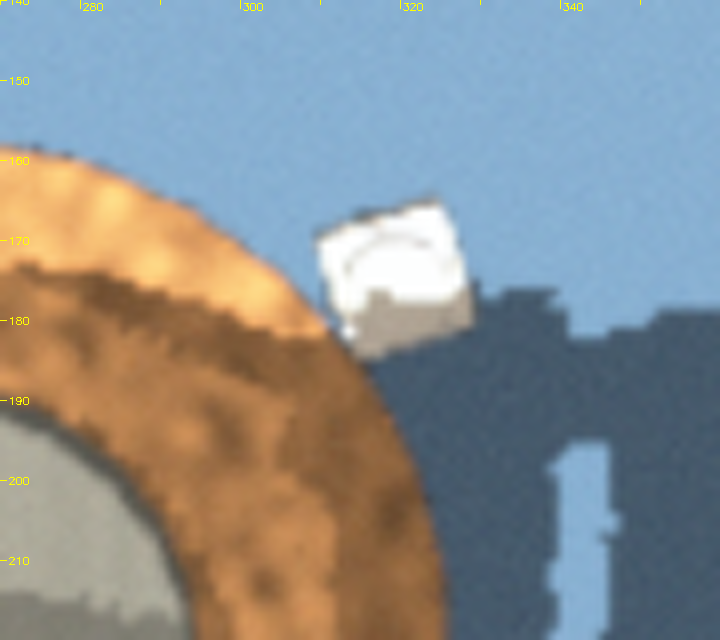

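Run:
```python
from plug import *
plug([(309,170),(324,165.5),(328.5,180.5),(314,185)],(318.5,175))
s=status.sense();print("mat edge near",at("wrist",313,183.5,.004,s),"ctr tam",at("wrist",260,221,.016,s), "side",at("side",345.8,163.5,.016))
```

```text
47.7 [ 0.5577 -0.2507  0.1866] F [0.2629 0.9856 0.4385] gap 0.0449
[[-0.0014  0.1349  0.9909]
 [ 0.0023  0.9909 -0.1349]
 [-1.      0.0021 -0.0017]] q [-0.5483  0.5334  1.3303  0.0013  1.2803 -0.4134]
corners mean [ 0.5596 -0.247   0.009 ] boss [ 0.5593 -0.2452  0.016 ] [np.float64(0.0172), np.float64(0.0176), np.float64(0.0169), np.float64(0.0178)]
yaw [np.float64(9.224840196485403), np.float64(9.043009275217116), np.float64(9.956457551795694), np.float64(10.153425013323059)]
delta in tool now to z=0: [0.1866 0.0043 0.0014] rot [-0.3027 -0.0014 -0.0024] z yaw -7.751644836637259 -> 9.594433009205314
mat edge near [ 0.5516 -0.2564  0.004 ] ctr tam [ 0.4862 -0.2888  0.016 ] side [ 0.5628 -0.2424  0.016 ]
```

```bash
python3 -m handwheel '[{"dx":0,"dy":0.004,"dz":0.002,"ax":0.08,"ay":0,"az":0},{"dx":0,"dy":0,"dz":0,"ax":0.12,"ay":0,"az":0},{"dx":0,"dy":0,"dz":0,"ax":0.12,"ay":0,"az":0},{"dx":0,"dy":0,"dz":0,"ax":0.12,"ay":0,"az":0},{"dx":0,"dy":0,"dz":0,"ax":0.12,"ay":0,"az":0},{"dx":0,"dy":0,"dz":0,"ax":0.12,"ay":0,"az":0},{"dx":0,"dy":0,"dz":0,"ax":0.12,"ay":0,"az":0},{"dx":0,"dy":0,"dz":0,"ax":0.12,"ay":0,"az":0},{"dx":0,"dy":0,"dz":0,"ax":0.12,"ay":0,"az":0},{"dx":0,"dy":0,"dz":0,"ax":0.12,"ay":0,"az":0}]' 0.038
python3 -m handwheel '[{"dx":0.03,"dy":0,"dz":0,"ax":0.108,"ay":0,"az":0},{"dx":0.03,"dy":0,"dz":0,"ax":0,"ay":0,"az":0},{"dx":0,"dy":0,"dz":0,"ax":0,"ay":0,"az":0},{"dx":0,"dy":0,"dz":0,"ax":0,"ay":0,"az":0}]'
python3 - <<'E'
from h import *
rpt();grab("wrist","w31");crop("w31","w31c",260,150,120,100,6)
E
```

```text
time_s: 48.53
position: [0.5624, -0.2431, 0.1882]
orientation: [[0.001, 0.962, 0.272], [0.002, 0.272, -0.962], [-1.0, 0.002, -0.001]]
ft_force: [-0.1, 0.1, 0.6]
finger_gap: 0.0377
time_s: 48.87
position: [0.5617, -0.2431, 0.1274]
orientation: [[-0.002, 0.985, 0.173], [0.003, 0.173, -0.985], [-1.0, -0.001, -0.003]]
ft_force: [0.1, 1.3, -0.1]
finger_gap: 0.038
48.87 [ 0.5617 -0.2431  0.1274] F [ 0.1389  1.2534 -0.1311] gap 0.038
[[-0.0017  0.985   0.1727]
 [ 0.0032  0.1727 -0.985 ]
 [-1.     -0.0012 -0.0034]] q [-0.5346  0.5889  1.4054  0.002   1.1504  0.8618]
```

View pics/w31c.png

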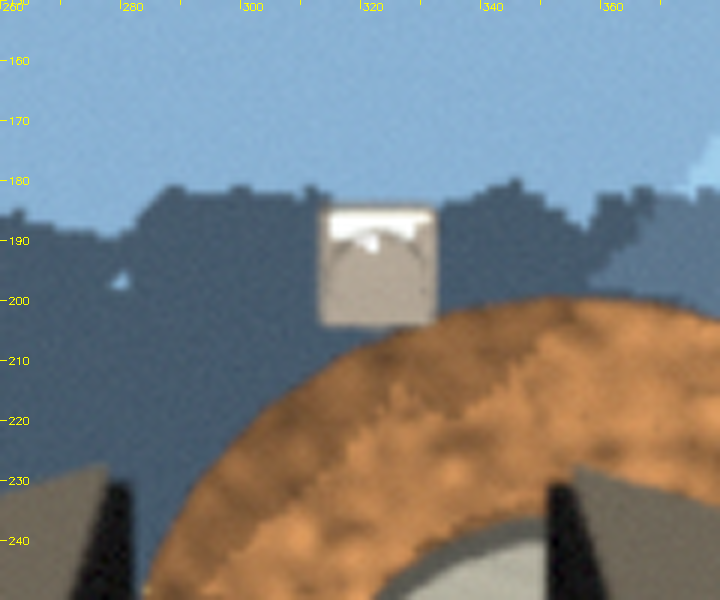

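Run:
```python
from plug import *
plug([(313,184),(332.5,184),(332.5,204),(313,204)],(322.8,195.5))
```

```text
48.92 [ 0.5627 -0.244   0.1292] F [ 1.2642 -0.5946  0.2551] gap 0.038
[[ 0.0017  0.985   0.1725]
 [ 0.0011  0.1725 -0.985 ]
 [-1.      0.0019 -0.0008]] q [-0.5349  0.5872  1.403   0.002   1.1505  0.8617]
corners mean [ 0.5605 -0.2509  0.009 ] boss [ 0.561  -0.2507  0.016 ] [np.float64(0.018), np.float64(0.0192), np.float64(0.0183), np.float64(0.0192)]
yaw [np.float64(9.98368764043127), np.float64(10.713340188984319), np.float64(9.932404428025862), np.float64(9.788181117493554)]
delta in tool now to z=0: [ 0.1292 -0.0034  0.0064] rot [-0.003  -0.0008 -0.0019] z yaw -80.06731418165776 -> -79.89559665626626
```

```bash
python3 -m handwheel '[{"dx":0.01,"dy":-0.003,"dz":0.005,"ax":0,"ay":0,"az":0},{"dx":0.025,"dy":0,"dz":0,"ax":0,"ay":0,"az":0},{"dx":0.025,"dy":0,"dz":0,"ax":0,"ay":0,"az":0},{"dx":0.01,"dy":0,"dz":0,"ax":0,"ay":0,"az":0},{"dx":0,"dy":0,"dz":0,"ax":0,"ay":0,"az":0},{"dx":0,"dy":0,"dz":0,"ax":0,"ay":0,"az":0},{"dx":0,"dy":0,"dz":0,"ax":0,"ay":0,"az":0}]'
python3 - <<'E'
from h import *
rpt();grab("wrist","w32");crop("w32","w32c",240,170,150,110,5)
E
```

```text
time_s: 49.5
position: [0.5614, -0.2509, 0.0605]
orientation: [[0.005, 0.985, 0.171], [-0.001, 0.171, -0.985], [-1.0, 0.004, 0.002]]
ft_force: [-0.7, 0.2, 0.8]
finger_gap: 0.038
49.5 [ 0.5614 -0.2509  0.0605] F [-0.7219  0.2037  0.7921] gap 0.038
[[ 0.0047  0.9853  0.171 ]
 [-0.001   0.171  -0.9853]
 [-1.      0.0045  0.0018]] q [-0.5456  0.6661  1.469   0.0019  1.0019  0.8523]
```

View pics/w32c.png

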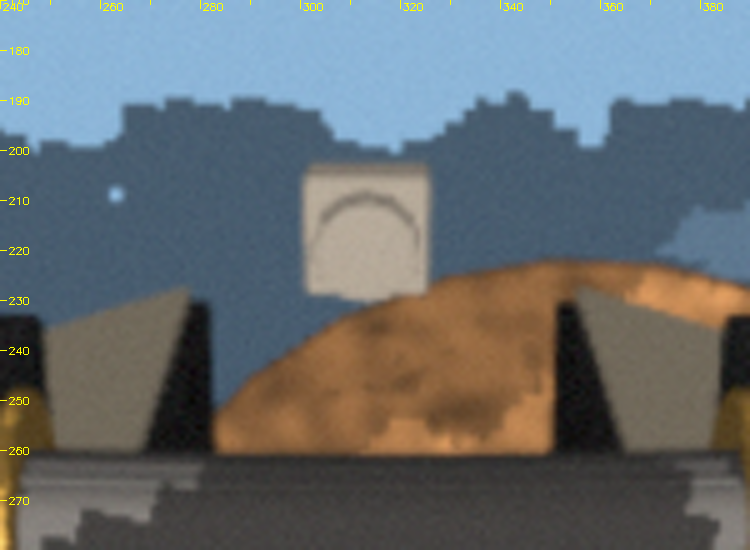

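Run:
```python
from plug import *
plug([(300.5,204),(326,204),(326,229),(300.5,229)],(313.3,219.5))
```

```text
49.55 [ 0.5615 -0.2509  0.0606] F [ 0.3385  0.1087 -0.7256] gap 0.0379
[[ 0.0049  0.9853  0.171 ]
 [-0.0011  0.171  -0.9853]
 [-1.      0.0047  0.0019]] q [-0.5456  0.6659  1.4691  0.0019  1.0018  0.8524]
corners mean [ 0.5592 -0.2496  0.009 ] boss [ 0.5595 -0.2496  0.016 ] [np.float64(0.0181), np.float64(0.0189), np.float64(0.0185), np.float64(0.0189)]
yaw [np.float64(9.823765825631668), np.float64(10.395674552280667), np.float64(9.844801094719386), np.float64(8.97934096619813)]
delta in tool now to z=0: [ 0.0606 -0.0022 -0.0017] rot [ 0.0015  0.0019 -0.0047] z yaw -80.15601969279813 -> -80.23910439029255
```

```bash
python3 -m handwheel '[{"dx":0.012,"dy":-0.001,"dz":-0.0015,"ax":0,"ay":0,"az":0},{"dx":0.018,"dy":0,"dz":0,"ax":0,"ay":0,"az":0},{"dx":0.014,"dy":0,"dz":0,"ax":0,"ay":0,"az":0},{"dx":0.007,"dy":0,"dz":0,"ax":0,"ay":0,"az":0},{"dx":0.002,"dy":0,"dz":0,"ax":0,"ay":0,"az":0},{"dx":0,"dy":0,"dz":0,"ax":0,"ay":0,"az":0},{"dx":0,"dy":0,"dz":0,"ax":0,"ay":0,"az":0}]'
```

```text
time_s: 50.13
position: [0.56, -0.2493, 0.0069]
orientation: [[0.004, 0.985, 0.171], [-0.0, 0.171, -0.985], [-1.0, 0.004, 0.001]]
ft_force: [0.7, -0.7, -1.1]
finger_gap: 0.038
```

```bash
python3 -m handwheel '[{"dx":0.001,"dy":0,"dz":0,"ax":0,"ay":0,"az":0},{"dx":0,"dy":0,"dz":0,"ax":0,"ay":0,"az":0},{"dx":0,"dy":0,"dz":0,"ax":0,"ay":0,"az":0},{"dx":0,"dy":0,"dz":0,"ax":0,"ay":0,"az":0},{"dx":0,"dy":0,"dz":0,"ax":0,"ay":0,"az":0},{"dx":0,"dy":0,"dz":0,"ax":0,"ay":0,"az":0},{"dx":0,"dy":0,"dz":0,"ax":0,"ay":0,"az":0}]' 0.005 20
python3 -m handwheel '[{"dx":-0.015,"dy":0,"dz":0,"ax":0,"ay":0,"az":0},{"dx":-0.03,"dy":0,"dz":0,"ax":0,"ay":0,"az":0},{"dx":-0.035,"dy":0,"dz":0,"ax":0,"ay":0,"az":0},{"dx":-0.035,"dy":0,"dz":0,"ax":0,"ay":0,"az":0},{"dx":-0.035,"dy":0,"dz":0,"ax":0,"ay":0,"az":0},{"dx":-0.02,"dy":0,"dz":0,"ax":0,"ay":0,"az":0},{"dx":0,"dy":0,"dz":0,"ax":0,"ay":0,"az":0}]'
python3 - <<'E'
from h import *
s=status.sense();rpt(s);print(delta(s["orientation"],s["position"],[.645,.045,.18]));grab("wrist","w33")
E
```

```text
time_s: 50.72
position: [0.5595, -0.249, 0.0051]
orientation: [[0.003, 0.985, 0.171], [0.0, 0.171, -0.985], [-1.0, 0.003, 0.0]]
ft_force: [-0.2, 0.3, 4.3]
finger_gap: 0.0176
time_s: 51.3
position: [0.5611, -0.2502, 0.1803]
orientation: [[0.01, 0.985, 0.171], [-0.004, 0.171, -0.985], [-1.0, 0.009, 0.006]]
ft_force: [0.9, -0.1, 0.2]
finger_gap: 0.0184
51.3 [ 0.5611 -0.2502  0.1803] F [ 0.8852 -0.08    0.2297] gap 0.0184
[[ 0.0104  0.9852  0.171 ]
 [-0.0044  0.1711 -0.9852]
 [-0.9999  0.0095  0.0061]] q [-0.5449  0.536   1.344   0.0017  1.2505  0.8534]
(array([-0.0001,  0.1332, -0.2765]), array([0., 0., 0.]))
```

View pics/w33.png

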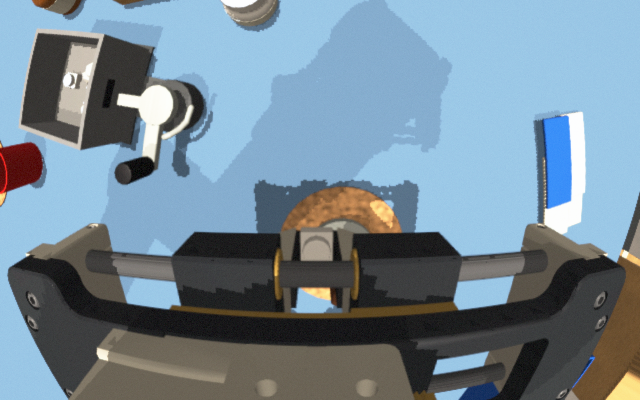

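```bash
python3 -m handwheel '[{"dx":0,"dy":0.01,"dz":-0.02,"ax":0,"ay":0,"az":0},{"dx":0,"dy":0.016,"dz":-0.034,"ax":0,"ay":0,"az":0},{"dx":0,"dy":0.016,"dz":-0.034,"ax":0.04,"ay":0,"az":0},{"dx":0,"dy":0.016,"dz":-0.034,"ax":0,"ay":0,"az":0},{"dx":0,"dy":0.016,"dz":-0.034,"ax":0,"ay":0,"az":0},{"dx":0,"dy":0.016,"dz":-0.034,"ax":0,"ay":0,"az":0},{"dx":0,"dy":0.016,"dz":-0.034,"ax":0,"ay":0,"az":0},{"dx":0,"dy":0.016,"dz":-0.034,"ax":0,"ay":0,"az":0},{"dx":0,"dy":0.011,"dz":-0.018,"ax":0,"ay":0,"az":0},{"dx":0,"dy":0,"dz":0,"ax":0,"ay":0,"az":0}]'
python3 - <<'E'
from h import *
s=status.sense();rpt(s);print(delta(s["orientation"],s["position"],[.645,.045,.1]));grab("wrist","w34")
E
```

```text
time_s: 52.18
position: [0.6508, 0.0482, 0.1726]
orientation: [[-0.001, 0.991, 0.136], [0.002, 0.136, -0.991], [-1.0, -0.0, -0.002]]
ft_force: [-0.5, -0.2, 0.0]
finger_gap: 0.0176
52.18 [0.6508 0.0482 0.1726] F [-0.4546 -0.2001  0.0045] gap 0.0176
[[-0.0007  0.9907  0.1363]
 [ 0.0022  0.1363 -0.9907]
 [-1.     -0.0004 -0.0023]] q [-0.0445  0.6198  1.2158  0.0022  1.3068  1.389 ]
(array([ 0.0726, -0.0061,  0.0025]), array([0., 0., 0.]))
```

View pics/w34.png

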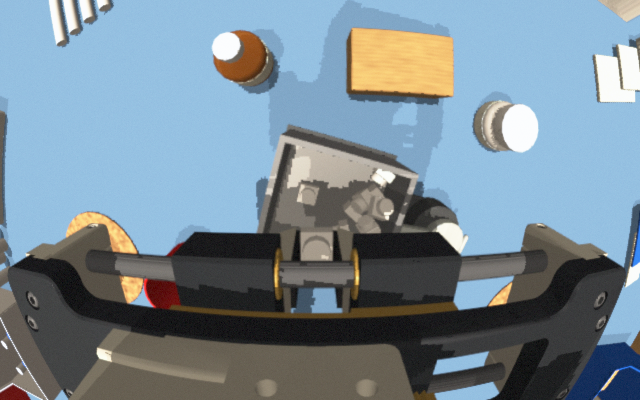

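```bash
python3 -m handwheel '[{"dx":0.02,"dy":-0.005,"dz":0,"ax":0,"ay":0,"az":0},{"dx":0.03,"dy":0,"dz":0,"ax":0,"ay":0,"az":0},{"dx":0.02,"dy":0,"dz":0,"ax":0,"ay":0,"az":0},{"dx":0,"dy":0,"dz":0,"ax":0,"ay":0,"az":0},{"dx":0,"dy":0,"dz":0,"ax":0,"ay":0,"az":0}]'
python3 -m handwheel '[{"dx":0,"dy":0,"dz":0,"ax":0,"ay":0,"az":0},{"dx":0,"dy":0,"dz":0,"ax":0,"ay":0,"az":0},{"dx":0,"dy":0,"dz":0,"ax":0,"ay":0,"az":0},{"dx":-0.02,"dy":0,"dz":0,"ax":0,"ay":0,"az":0},{"dx":-0.03,"dy":0.02,"dz":0,"ax":0,"ay":0,"az":0},{"dx":-0.03,"dy":-0.03,"dz":0,"ax":0,"ay":0,"az":0},{"dx":-0.03,"dy":-0.03,"dz":0,"ax":0,"ay":0,"az":0},{"dx":-0.03,"dy":-0.035,"dz":0,"ax":0,"ay":0,"az":0},{"dx":0,"dy":-0.035,"dz":0,"ax":0,"ay":0,"az":0},{"dx":0,"dy":0,"dz":0,"ax":0,"ay":0,"az":0}]' 0.036
python3 - <<'E'
from h import *
rpt();grab("wrist","w35");grab("side","d35");grab("scene","s35");crop("w35","w35c",240,60,150,140,5);crop("d35","d35c",230,130,150,125,5)
E
```

```text
time_s: 52.65
position: [0.6447, 0.0415, 0.1034]
orientation: [[-0.002, 0.991, 0.13], [0.001, 0.13, -0.991], [-1.0, -0.002, -0.001]]
ft_force: [-0.1, 0.2, 0.7]
finger_gap: 0.0178
time_s: 53.48
position: [0.5355, 0.0286, 0.2428]
orientation: [[0.0, 0.991, 0.132], [0.0, 0.132, -0.991], [-1.0, 0.001, -0.0]]
ft_force: [1.0, 0.1, -0.5]
finger_gap: 0.036
53.48 [0.5355 0.0286 0.2428] F [ 0.9916  0.1296 -0.5447] gap 0.036
[[ 0.0005  0.9913  0.1315]
 [ 0.0003  0.1315 -0.9913]
 [-1.      0.0005 -0.0002]] q [-0.0897  0.3503  1.4662  0.0004  1.3246  1.3491]
```

View pics/w35.png

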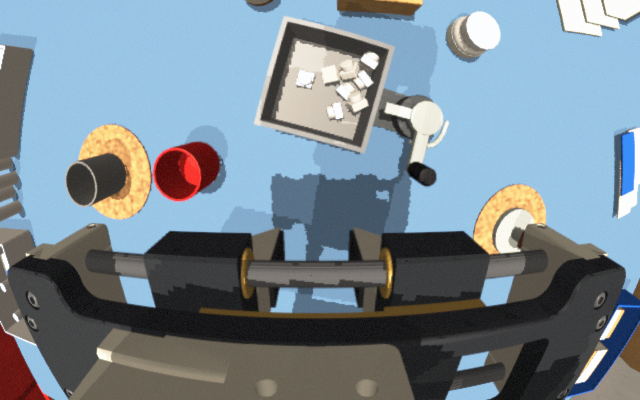

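View pics/d35.png

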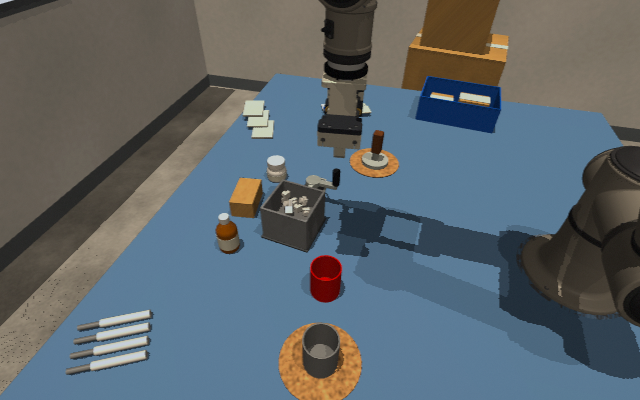

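View pics/s35.png

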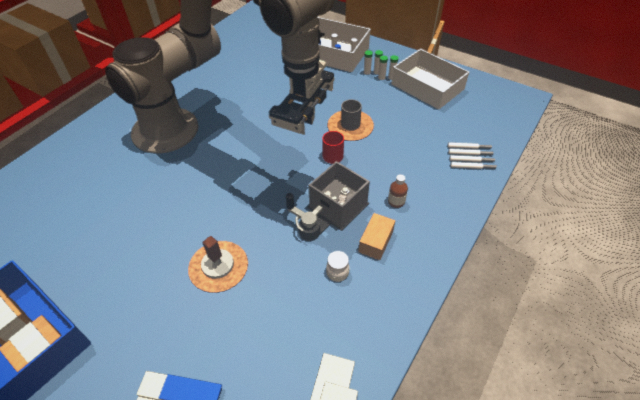

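View pics/d35c.png

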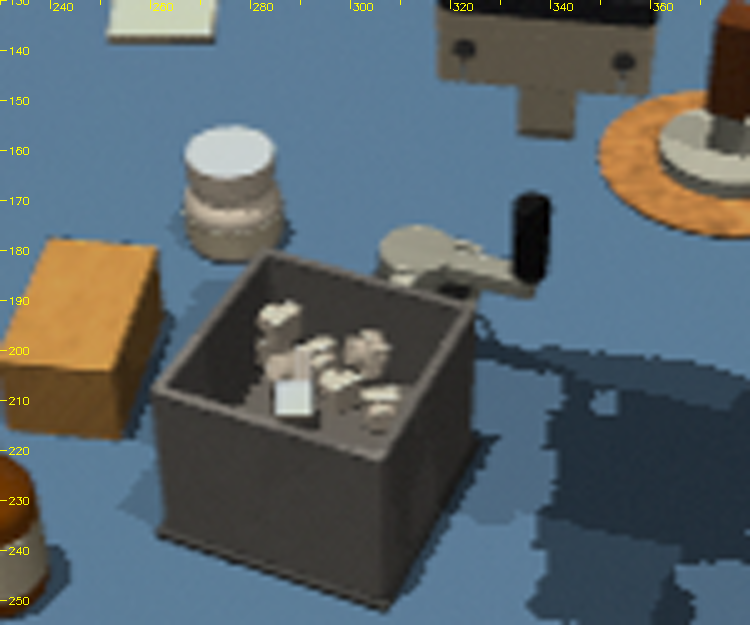

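View pics/w35c.png

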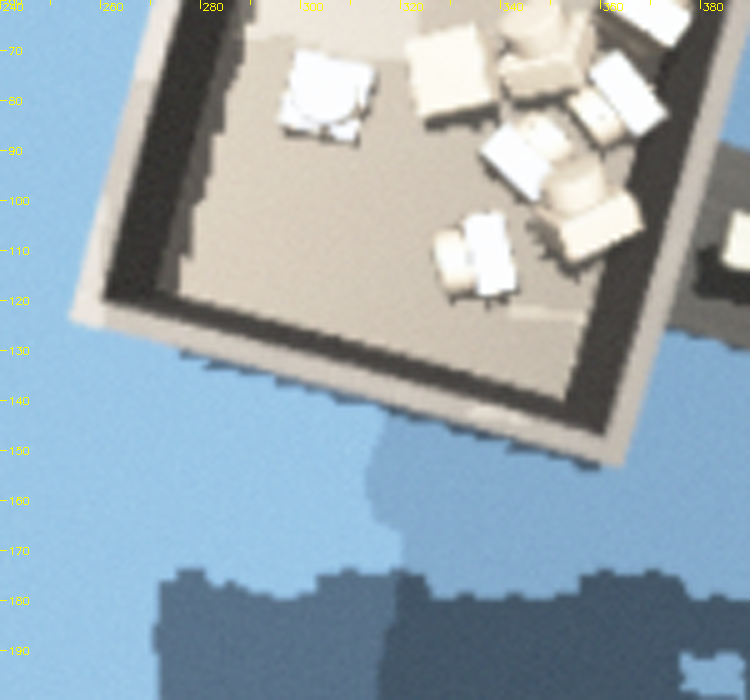

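Run:
```python
from h import *
s=status.sense()
# latch knob top & hub; z .111
k=at("wrist",424,174,.111,s);print("knob",k,"expected",[.622-.0594,-.084+.008])
k=tri(("scene",290,195),("side",336,170));print(k)
crop("s35","s35a",270,85,110,130,5)
```

```text
knob [ 0.5705 -0.0758  0.111 ] expected [0.5626, -0.07600000000000001]
(array([ 0.5628, -0.0786,  0.1107]), [np.float64(0.0014013380853396661), np.float64(0.0014013380853396566)])
```

View pics/s35a.png

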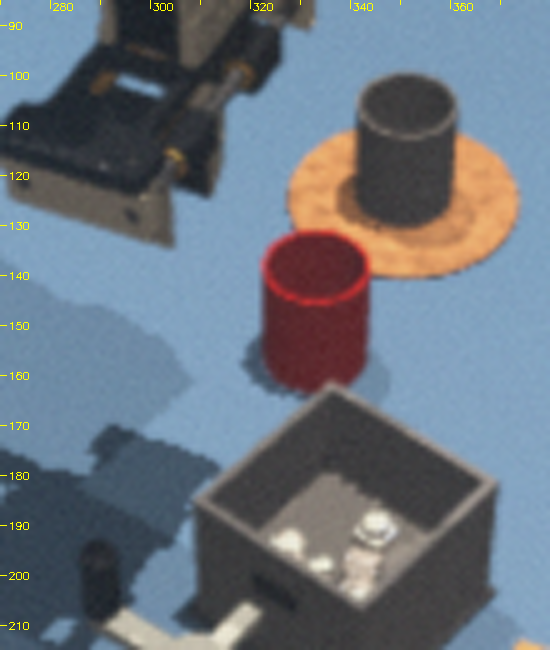

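```bash
python3 -c "
from station import close_job
print(close_job())"
```

```text
the job is handed in; nothing more can be done
None
```

The job is finished and handed in at about 53.5 s of the 210 s allowed; no verdict came back.

**What I did:**
- I pressed the plate down level with the tamper until it bottomed out at about 31 N, then stood the tamper back on its mat.
- I turned the latch over the hump into the notch.
- I tipped the cup's 6 plugs into the canister and set the empty cup back on its mat.
- I gripped the two loose plugs and dropped them in. One of them had been knocked a few centimetres, up against the tamper mat, while the arm was elsewhere, so I measured its position again first.

**What the last checks showed:**
- The knob top measured 0.1107 m against 0.111 m expected in the notch, at the locked position. A single wrist-camera estimate was about 8 mm off in x, but the two fixed cameras together agreed with the expected position.
- The plate stayed down.
- 8 plugs lay inside the canister, with none left on the bench in any view.
- The cup and tamper stood upright, well inside their mats.
- The bottle, carton, jar and red cup looked unmoved.

While turning the latch, the push on the knob briefly reached about 12 N, above the stated 5 N. It fell back to about 6 N when I paused, and the latch then moved on normally.

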